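Set up the end-drilling jig: tip up the column, clamp it, set the depth stop by clicks

ROBOT

A 6-joint arm with a two-finger parallel gripper is mounted at the origin on a cart in front of the work surface, level with it; the furniture and walls round the work are solid. World frame = base frame: x ahead of the robot, y to its left, z up, the work surface at z = 0. Lengths are in m, angles in rad, forces in N, time in s.
With the tool pointing down it reaches from about 0.3 to 0.775 m from the base axis. Payload 14.6 kg.
Tool frame: the origin (TCP) lies midway between the tips of the shut fingers; the grasp point (between the pads) lies 19 mm behind it; z points along the fingers, y is the direction in which the jaws open and shut (so a half turn about z gives the same grasp; the last joint's range is limited). The gripper opens to 94 mm and grips with 3 to 60 N. Pads are 16 mm wide; open, the fingers measure 119 mm over their backs; the gripper's body (75 mm by 177 mm) begins 78 mm behind the grasp point.
Start: joints at [-1.187, 0.3, 1.521, -0, 1.321, -0.067], TCP at [0.24, -0.495, 0.168] pointing down, gripper open.
Joint ranges: [-3.03, 3.03], [-0.79, 2.21], [0.23, 2.52], [-1.04, 4.18], [0, 3.07], [-2.55, 2.55]. Speed limits (rad/s): [2.22, 2.22, 2.57, 3.14, 3.14, 3.14].

INTERFACE

Orientations are given as a unit quaternion [w, x, y, z].
In Python, from station import manip, viewer, sign_off gives the robot as it stands.
- The arm moves only by the shell command python3 -m pendant 'ROWS'. ROWS is JSON, one flat list of numbers, 7 for each row, row after row: the finger opening in mm, from 0 to 94, then the shift along the world's x, y, z in mm, then the turn, a rotation vector about the world's x, y, z in degrees. In form: [gripper, dx, dy, dz, ax, ay, az, gripper, dx, dy, dz, ax, ay, az, ...]. A call has 1 to 12 rows; each row shifts and turns the pose as measured when the row begins; what a row does not reach is not made up. A row lasts 1/12 s, in which the tool goes at most 41.7 mm and 7.16 degrees, less where a joint would pass 70% of its speed; a pose out of reach is approached as far as the arm can. A call with a gripper value outside its range is refused whole. The fingers move at their own pace and stop on an object; the grip force is fixed at half the most. Time passes only in rows, so rows that do not move let the fingers close. It gives the time, the measured TCP pose, the force and the opening at its end, in the units of the state.
- manip.sense(): the state, without advancing time (a new reading comes with each control period).
- viewer.grab_frame(name): name is "scene" or "top" or "wrist"; returns a dict with "frame" (400x640x3 uint8, red, green, blue), "range_z" (400x640 float32, m along the optical axis (not along the pixel's ray), 0 where there is no reading), "mtx" (3x3 intrinsics, pixels), "T" (4x4, takes a point from camera to world coordinates). Camera axes: x right, y down, z forward; pixel columns grow to the right and rows downward; lengths in m; the calibration is good to about 2 mm. A picture is of the moment at which its call begins.
- sign_off(): hands the job in, once; it reports no verdict.
The state is a dict: "t": time; "q": joint angles; "qd": joint speeds; "joint_efforts": joint torques, N m; "eef_pos": TCP position; "tool_rot": TCP orientation; "wrist_force": force on the tool from outside, world axes, zero at the start; "ft_torque": the same for the moment, N m; "finger_gap": finger opening in m.
Only numpy, scipy, OpenCV 4.12 (cv2) and the standard library are available. Lean on these libraries where they do the work, as an engineer would, in place of code of your own. Each camera call takes 0.05 s, during which the arm holds its last target.

TASK

Get the end-drilling jig ready: tip the turned wooden column upright in the V-block, grooved head end up, and swing the clamp bar round until its pad holds the column back in the V. Then, with nothing left to knock it, set the depth stop: wind the dial back to its zero stop and from there forward (clockwise) exactly four clicks. Leave the column standing clamped, and do not disturb the sanding block or the dish of screws.

Things in the scene. Friction and masses are not known exactly. Their poses are not given: they have to be found in the camera images.
- jig: End-drilling jig screwed to the bench (does not move). Origin: point on the bench top where the centre of the column's foot belongs. z up. Dark wood block behind it, 46 high, with an upright 90 degree V that opens to -x (apex at x=+28; mouth 57 wide at x=0; block x 0..62, y -50..50). Clamp bracket on its +y side, 33 high, x -56..50, y 51..70. Grey dial housing x -76..34, y -175..-89, 81 high. Stop rod at x 22, y -112, to 174 high; its tongue behind the V at z 138..156, x>=28.
- column: Turned wooden column, plain cylinder 40 diameter x 125 long, 130 g, two close grooves near its head, one fine groove near its foot. Origin: centre of the foot's end face; x axis runs along the column from foot to head. It starts lying on the bench (axis 20 up) before the V, foot towards it. Gripped lightly (5 N) it swivels between the fingers. Standing in the V its origin is at the jig's origin.
- column_head (a point): Centre of the column's head end face, 125 from the foot along its axis.
- clamp (a joint): Angle (rad) of the steel clamp bar about its upright pivot on the jig, 14 wide, z 33..46. 0: bar across the front of the V, its rubber pad just on a column seated in the V; grows as it opens, clockwise seen from above (1.57: bar points to the jig's -x; 2.3: fully open). Stiff pivot, about 2 N at the peg; stays where it is left.
- clamp_peg (a point): Black upright round peg, 14 diameter, at the free end of the clamp bar, z 50..84; this point is on its axis at z 70. 90 from the pivot. Closed, it is at jig x -40, y -30.
- clamp_pivot (a point): On the clamp bar's upright pivot axis, at jig x -40, y 60, at z 70.
- dial (a joint): Angle (rad) of the depth-stop dial. 0 is its first click, against the stop at the anticlockwise end (it gives way at most 0.02 further); grows clockwise as seen facing it. Detents every 0.349 (20 degrees), 0..8 clicks; between clicks it springs to the nearest. Peak torque per click about 0.15 N m.
- dial_grip (a point): Point on the dial's axis, in the middle of its bar grip, 22 above the sloping face. Its z axis is the dial's axis, pointing out of the face: the face slopes 35 degrees towards the jig's -x. The black bar grip is 58 long, 14 wide, from 9 to 33 above the face, on a 64 wide round skirt 10 thick. It raises the stop rod 1.5 per click.
- dial_nose (a point): Marked end of the bar grip (white line), 29 from dial_grip along the bar. At dial 0 it points 40 degrees anticlockwise of straight up the slope, at 0.698 straight up the slope.
- sanding_block: Cork sanding block 46 x 86 x 27, lying loose on the bench. Origin: centre of its underside. Leave alone.
- screw_dish: Small steel dish of brass screws, 65 across, 19 high, standing loose. Origin: centre of its underside. Leave alone.

How it is judged:
On the way, in this order (a step that is already met when the one before it is completed fails the run):
1. the column stands upright in the V of the jig, head up (angle between column's own x axis and vertical below 0.15 rad and horizontal distance between column and jig below 0.018 m and height (world z) of column below 0.005 m), for 0.2 s.
2. the clamp bar is swung shut against the standing column (value of joint clamp below 0.07 rad and angle between column's own x axis and vertical below 0.06 rad and horizontal distance between column and jig below 0.006 m and height (world z) of column below 0.004 m), for 0.2 s.
3. the dial has been wound back to its zero stop (value of joint dial below 0.1 rad), for 0.1 s.
At the end, for the whole second after the job is handed in: The column stands upright (within 0.06 rad) on its foot, head up, its foot within 6 mm of the seat in the V; the clamp bar is shut on it (clamp below 0.07 rad); the dial rests in its fourth click from zero (1.396 rad, within 0.12); the column is at rest (all of step 2 and value of joint dial between 1.276 and 1.516 rad and linear speed of column below 0.02 m/s); the robot touches nothing.
It fails at once if the sanding block is moved more than 30 mm (distance of sanding_block from where it was at the start of the episode above 0.03 m).
It fails at once if the screw dish is moved more than 30 mm (distance of screw_dish from where it was at the start of the episode above 0.03 m).
It also fails if it takes over 67 s, if anything falls off the work surface, if the arm or the gripper's body presses on something with over 40 N, if the wrist force passes 120 N, or if a joint passes its speed limit or range.

## Working session

There is one attempt and no reset: what is moved stays moved. The work goes in short steps, Python scripts to look and compute and a shell command to move; the robot and the scene stay as the last step left them, time stands still between calls to the robot, and variables do not carry over. Pictures are saved under pics/ and viewed, and the job is handed in when it is done.

```bash
ls; mkdir -p pics; python3 - <<'E'
from station import manip, viewer
import cv2, numpy as np, pickle
print(manip.sense())
for n in ("scene","top","wrist"):
    f=viewer.grab_frame(n); pickle.dump(f,open(f'/tmp/{n}0.pkl','wb'))
    cv2.imwrite(f'pics/{n}0.png',f['frame'][:,:,::-1]); print(n,f['mtx'].round(1).tolist(),f['T'].round(3).tolist())
print(manip.sense()['t'])
E
```

```text
pics
{'t': 0.0, 'q': array([-1.18661050e+00,  3.00479309e-01,  1.52157431e+00,  1.53113378e-06,
        1.32069027e+00, -6.66147571e-02]), 'qd': array([ 1.41981109e-03, -5.19344521e-04,  6.63876499e-04, -5.34334237e-04,
       -5.31084538e-04, -9.28714974e-05]), 'joint_efforts': array([ 1.38875846e-03, -5.31807160e+01, -3.52741778e+01,  7.08541065e-02,
        2.43660092e-02, -9.13317012e-05]), 'eef_pos': array([ 0.23950473, -0.49477885,  0.16698472]), 'tool_rot': array([-5.68491238e-04,  9.74704603e-01,  2.23496323e-01, -9.02834668e-05]), 'wrist_force': array([-0.16575441,  0.00076281,  0.13347314]), 'ft_torque': array([ 0.04340492,  0.0119574 , -0.00527369]), 'finger_gap': 0.09447182548098737}
scene [[419.6, 0.0, 320.4], [0.0, 419.6, 192.4], [0.0, 0.0, 1.0]] [[-0.701, -0.441, 0.56, -0.033], [-0.713, 0.442, -0.545, 0.559], [-0.007, -0.781, -0.624, 0.604], [0.0, 0.0, 0.0, 1.0]]
top [[430.4, 0.0, 325.9], [0.0, 430.4, 201.5], [0.0, 0.0, 1.0]] [[-0.372, -0.715, 0.592, -0.041], [-0.928, 0.293, -0.23, 0.297], [-0.009, -0.635, -0.772, 0.758], [0.0, 0.0, 0.0, 1.0]]
wrist [[316.4, 0.0, 325.1], [0.0, 316.4, 202.8], [0.0, 0.0, 1.0]] [[0.435, -0.862, -0.259, 0.314], [-0.9, -0.417, -0.124, -0.459], [-0.001, 0.287, -0.958, 0.384], [0.0, 0.0, 0.0, 1.0]]
0.15
```

View pics/scene0.png

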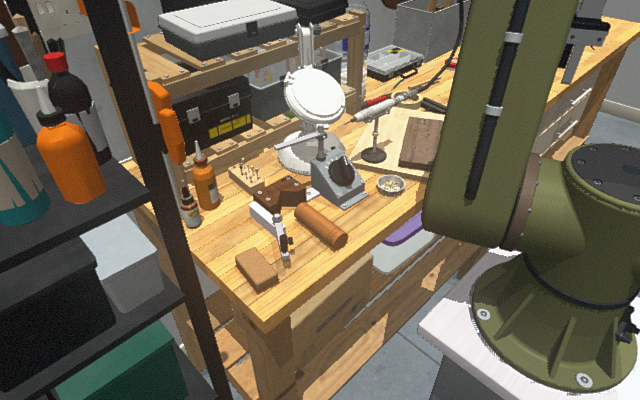

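View pics/top0.png

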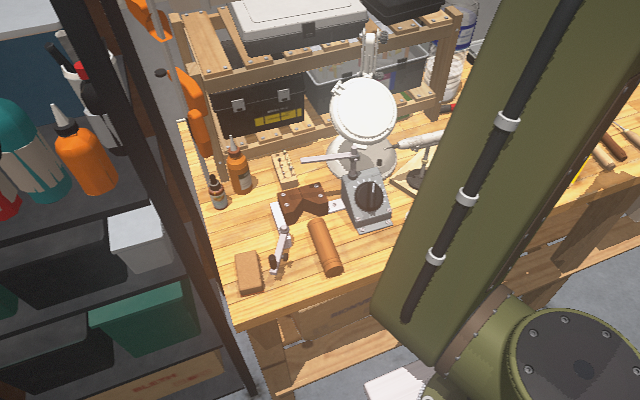

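View pics/wrist0.png

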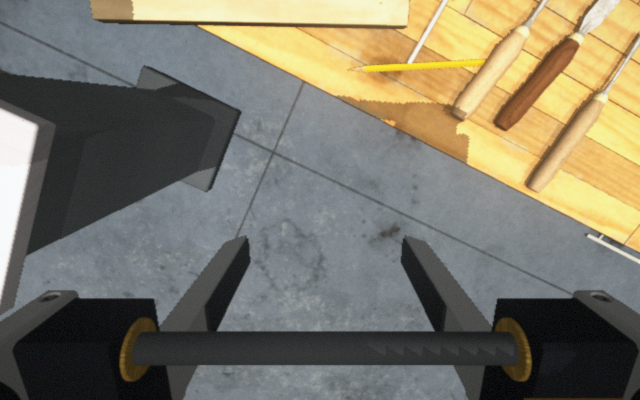

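```bash
python3 - <<'E'
import cv2, pickle
f=pickle.load(open('/tmp/top0.pkl','rb'))['frame'][:,:,::-1]
cv2.imwrite('pics/top0c.png',cv2.resize(f[135:315,225:425],None,fx=4,fy=3.33*1.0,interpolation=cv2.INTER_CUBIC)[:600,:800])
f=pickle.load(open('/tmp/scene0.pkl','rb'))['frame'][:,:,::-1]
cv2.imwrite('pics/scene0c.png',cv2.resize(f[130:300,225:425],None,fx=4,fy=3.5,interpolation=cv2.INTER_CUBIC))
E
```

```text
(no output)
```

View pics/top0c.png

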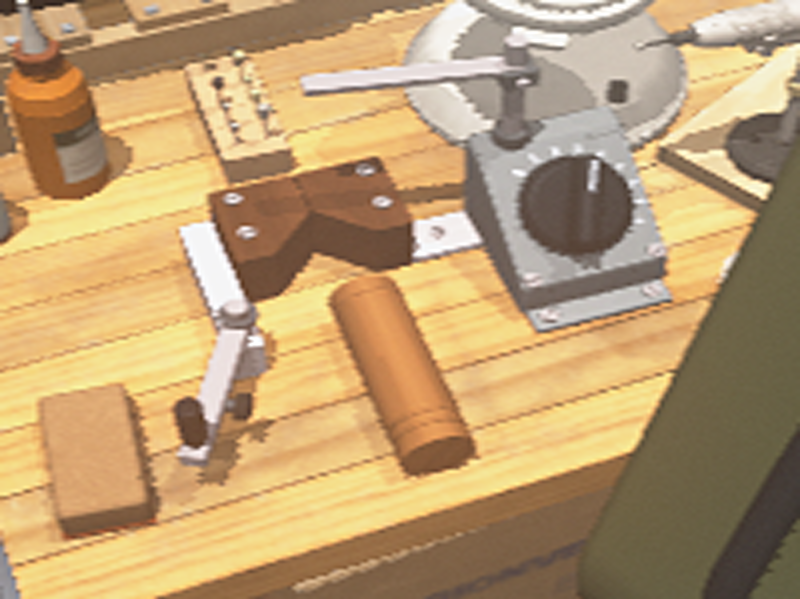

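View pics/scene0c.png

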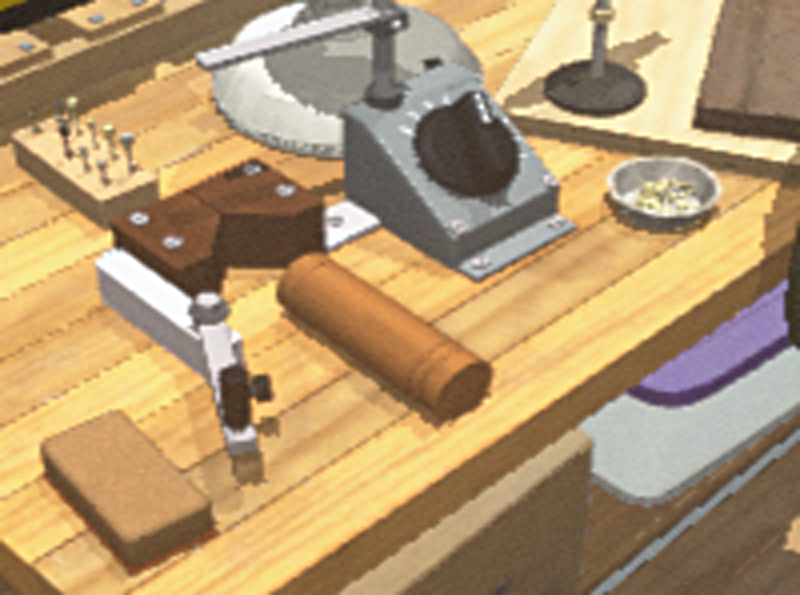

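```bash
cat > h.py <<'E'
import numpy as np, cv2, pickle
def world(f):
    z=f['range_z']; K=f['mtx']; h,w=z.shape
    u,v=np.meshgrid(np.arange(w),np.arange(h))
    p=np.stack([(u-K[0,2])/K[0,0]*z,(v-K[1,2])/K[1,1]*z,z],-1)
    P=p@f['T'][:3,:3].T+f['T'][:3,3]; P[z==0]=np.nan; return P
def ray(f,uv,zp):
    uv=np.atleast_2d(uv).astype(float);K=f['mtx']
    d=np.c_[(uv[:,0]-K[0,2])/K[0,0],(uv[:,1]-K[1,2])/K[1,1],np.ones(len(uv))]@f['T'][:3,:3].T
    o=f['T'][:3,3]; return o+d*((zp-o[2])/d[:,2])[:,None]
def proj(f,P):
    P=np.atleast_2d(P);p=(P-f['T'][:3,3])@f['T'][:3,:3];K=f['mtx']
    return np.c_[p[:,0]/p[:,2]*K[0,0]+K[0,2],p[:,1]/p[:,2]*K[1,1]+K[1,2]]
E
python3 - <<'E'
from h import *
for n in('top','scene'):
    f=pickle.load(open(f'/tmp/{n}0.pkl','rb')); P=world(f)
    hsv=cv2.cvtColor(f['frame'],cv2.COLOR_RGB2HSV)
    for nm,uv in (('col',(325,247)),('block',(290,195)),('dial',(372,200)),('bench',(300,280))) if n=='top' else (('col',(322,227)),('block',(262,188)),('sand',(255,265)),('dish',(390,185)),('bench',(350,255))):
        print(n,nm,hsv[uv[1],uv[0]],P[uv[1],uv[0]].round(4))
    H,S,V=[hsv[...,i].astype(int) for i in range(3)]
    z=P[...,2]
    # block top: z 0.04..0.052, dark brown
    m=(z>.040)&(z<.053)&(V<130)&(S>90)&(P[...,0]>.3)&(P[...,0]<.9)
    m=m.astype(np.uint8)
    k,l,st,c=cv2.connectedComponentsWithStats(m)
    for i in range(1,k):
        if st[i,4]>40: 
            ys,xs=np.where(l==i); print('blk',st[i],P[l==i].mean(0).round(4)); 
            r=cv2.minAreaRect(P[l==i][:,:2].astype(np.float32)); print(r)
E
```

```text
top col [ 14 154 229] [0.4037 0.1276 0.0369]
top block [ 12 132 131] [0.5516 0.1502 0.0461]
top dial [ 12  56 100] [0.4505 0.0044 0.0753]
top bench [ 21 115 247] [ 0.374   0.1935 -0.0023]
scene col [ 14 161 179] [0.3981 0.1365 0.0346]
scene block [ 15 129 121] [0.5708 0.1489 0.0436]
scene sand [ 15 126 204] [0.4201 0.2864 0.0252]
scene dish [ 24  64 164] [ 0.404  -0.0897  0.0125]
scene bench [ 16 141 139] [ 0.3311  0.1263 -0.0023]
blk [253 177  53  32 533] [0.5369 0.1351 0.0446]
((0.5377295613288879, 0.13010963797569275), (0.09827154874801636, 0.06384853273630142), 86.62532043457031)
blk [180 262  14  14  50] [0.4807 0.385  0.047 ]
((0.4810495376586914, 0.38573354482650757), (0.02816127799451351, 0.0038615637458860874), 88.64002990722656)
```

```bash
python3 - <<'E'
from h import *
for n in('top','scene'):
    f=pickle.load(open(f'/tmp/{n}0.pkl','rb')); P=world(f)
    hsv=cv2.cvtColor(f['frame'],cv2.COLOR_RGB2HSV)
    H,S,V=[hsv[...,i].astype(int) for i in range(3)]
    z=P[...,2]
    m=(z>.037)&(z<.053)&(P[...,0]>.47)&(P[...,0]<.65)&(P[...,1]>.03)&(P[...,1]<.25)
    m&=~((S<60)&(np.linalg.norm(P[...,:2]-[.54,.13],axis=2)>.06))
    m=cv2.morphologyEx(m.astype(np.uint8),cv2.MORPH_CLOSE,np.ones((3,3),np.uint8))
    cs,_=cv2.findContours(m,cv2.RETR_EXTERNAL,cv2.CHAIN_APPROX_NONE)
    c=max(cs,key=cv2.contourArea); a=cv2.approxPolyDP(c,3,True)[:,0]
    print(n,cv2.contourArea(c)); print(np.c_[a,ray(f,a,.046)[:,:2].round(4)])
    im=f['frame'][:,:,::-1].copy(); cv2.drawContours(im,[c],-1,(0,255,0),1)
    y0,x0=(150,230) if n=='top' else (160,220)
    cv2.imwrite(f'pics/{n}0m.png',cv2.resize(im[y0:y0+75,x0:x0+100],None,fx=8,fy=8,interpolation=cv2.INTER_NEAREST))
E
```

```text
top 894.0
[[3.190e+02 1.820e+02 5.631e-01 7.820e-02]
 [2.760e+02 1.930e+02 5.687e-01 1.766e-01]
 [2.830e+02 2.140e+02 5.078e-01 1.806e-01]
 [2.930e+02 2.130e+02 5.023e-01 1.604e-01]
 [3.010e+02 2.000e+02 5.293e-01 1.329e-01]
 [3.170e+02 2.050e+02 5.034e-01 1.060e-01]
 [3.270e+02 2.030e+02 5.004e-01 8.430e-02]]
scene 792.0
[[3.050e+02 1.870e+02 5.050e-01 8.250e-02]
 [2.880e+02 1.750e+02 5.643e-01 7.960e-02]
 [2.530e+02 1.960e+02 5.601e-01 1.812e-01]
 [2.710e+02 2.090e+02 5.006e-01 1.809e-01]
 [2.780e+02 2.040e+02 5.026e-01 1.607e-01]
 [2.800e+02 1.930e+02 5.275e-01 1.343e-01]
 [2.980e+02 1.940e+02 4.978e-01 1.095e-01]]
```

View pics/top0m.png

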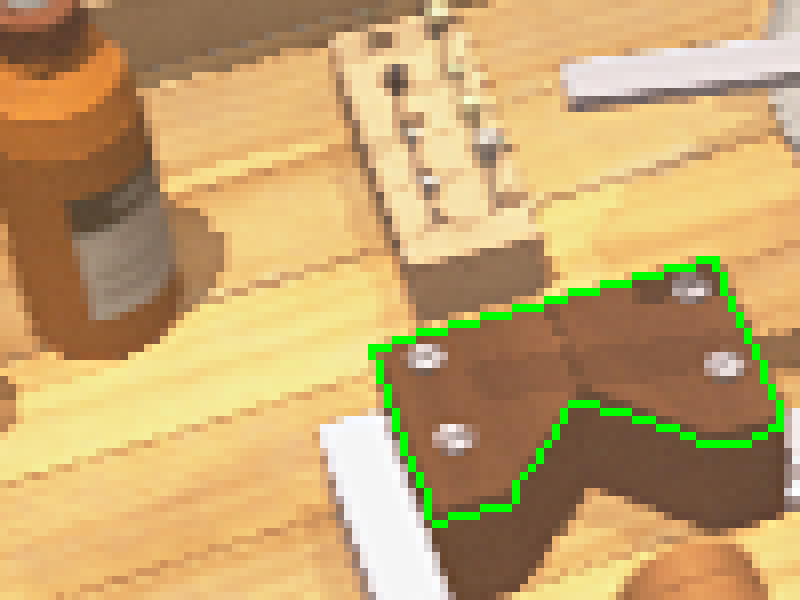

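View pics/scene0m.png

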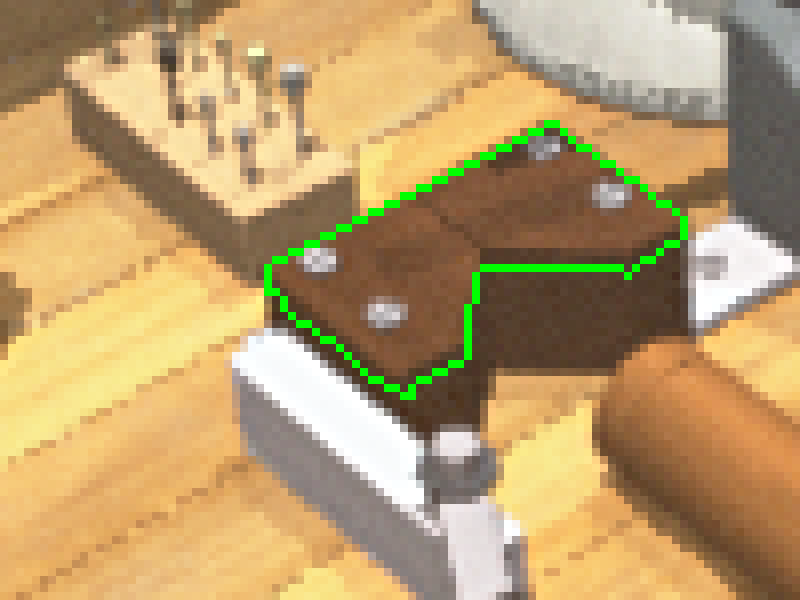

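```bash
python3 - <<'E'
from h import *
A=[]
for n in('top','scene'):
    P=world(pickle.load(open(f'/tmp/{n}0.pkl','rb'))).reshape(-1,3); A.append(P[~np.isnan(P[:,0])])
A=np.vstack(A)
print('max z in cm; rows x, cols y .42..-.30')
ys=np.arange(.42,-.32,-.04)
print('      '+' '.join(f'{y:5.2f}' for y in ys))
for x in np.arange(.2,.9,.04):
    r=[]
    for y in ys:
        s=A[(abs(A[:,0]-x)<.02)&(abs(A[:,1]-y)<.02)&(A[:,2]>-.5)]
        r.append(f'{100*np.percentile(s[:,2],97):5.0f}' if len(s)>4 else '    .')
    print(f'{x:.2f}  '+' '.join(r))
for n in('top','scene'):
    f=pickle.load(open(f'/tmp/{n}0.pkl','rb'));P=world(f);hsv=cv2.cvtColor(f['frame'],cv2.COLOR_RGB2HSV)
    z=P[...,2]
    m=(z>.01)&(z<.05)&(P[...,0]>.3)&(P[...,0]<.48)&(P[...,1]>.08)&(P[...,1]<.18)&(hsv[...,1]>120)
    k,l,st,c=cv2.connectedComponentsWithStats(m.astype(np.uint8)); i=1+st[1:,4].argmax()
    Q=P[l==i]; t=Q[Q[:,2]>.034]; ln=cv2.fitLine(t[:,:2].astype(np.float32),cv2.DIST_HUBER,0,.01,.01).ravel()
    s=(Q[:,:2]-ln[2:])@ln[:2]; print(n,ln.round(4),np.degrees(np.arctan2(ln[1],ln[0])),Q[:,2].max(),np.percentile(s,[1,99]),[(ln[2:]+ln[:2]*v).round(4) for v in np.percentile(s,[1,99])])
    # peg: dark, z .05-.085 near clamp
    m=(z>.05)&(z<.095)&(P[...,0]>.3)&(P[...,0]<.5)&(P[...,1]>.15)&(P[...,1]<.3)&(hsv[...,2]<110)
    print('peg',m.sum(),np.median(P[m],0).round(4), P[m].min(0).round(3),P[m].max(0).round(3), np.argwhere(m).mean(0))
    m=(z>.016)&(z<.034)&(P[...,0]>.3)&(P[...,0]<.55)&(P[...,1]>.2)&(P[...,1]<.4)&(hsv[...,1]>80)
    print('sand',m.sum(),cv2.minAreaRect(P[m][:,:2].astype(np.float32)))
E
```

```text
max z in cm; rows x, cols y .42..-.30
       0.42  0.38  0.34  0.30  0.26  0.22  0.18  0.14  0.10  0.06  0.02 -0.02 -0.06 -0.10 -0.14 -0.18 -0.22 -0.26 -0.30
0.20      .     .     .     .     .     .     .    33    46    58    60     .     .     .     .     .     .     .     .
0.24      .     .     .     .     .     .     .     .     .    59     .     .     .     .     .     .     .     .     .
0.28      .     .     .     .     .     .     .     .     .     .     .     .     .     .     .     .     .     .     .
0.32      .     .    -0    -0    -0    -0    -0    -0    -0    -0    -0    -0     0    -0     0     .     .     .     .
0.36      .     .     0     0     1     0     0     4     4     0     0     0     0     2     0     4     4     .     .
0.40      .     .    -0     3     8     8     0     4     4     0     0     0     2     2     2     4     4     4     4
0.44      .     .     0     3     3     5     4     4     4     3     7     5     3     2     3     4     4     4     4
0.48     40    53     0     2     0     4     5     4     4     5     8     9     6    15    16    16 
[... 1239 characters left out ...]
 0.4149  0.125 ] -3.6495655 0.04159174144415567 [-0.06048549  0.06235088] [array([0.3545, 0.1289]), array([0.4771, 0.121 ])]
peg 69 [0.3886 0.2378 0.0702] [0.386 0.232 0.052] [0.398 0.244 0.084] [261.94202899 272.55072464]
sand 970 ((0.44117945432662964, 0.30220121145248413), (0.19639573991298676, 0.12353891134262085), 85.3416976928711)
scene [ 0.9988 -0.0483  0.4061  0.1275] -2.77107 0.04150516615328881 [-0.05184591  0.07192294] [array([0.3543, 0.13  ]), array([0.4779, 0.124 ])]
peg 117 [0.3898 0.2413 0.0723] [0.385 0.19  0.05 ] [0.466 0.245 0.084] [242.17948718 283.18803419]
sand 1050 ((0.43372488021850586, 0.3244178593158722), (0.18748009204864502, 0.08993081003427505), 71.99739837646484)
```

```bash
python3 -m pendant '[94,5,20,30,0,0,-3, 94,5,30,25,0,0,-3, 94,8,38,10,0,0,-3, 94,8,39,8,0,0,-3, 94,8,40,5,0,0,-3, 94,8,40,5,0,0,-3, 94,8,40,5,0,0,-3, 94,8,40,5,0,0,-3, 94,8,40,5,0,0,-3, 94,8,40,5,0,0,-2, 94,8,40,0,0,0,0, 94,8,40,0,0,0,0]'
```

```text
t: 1.15
eef_pos: [0.3237, -0.0397, 0.2691]
tool_rot: [-0.004, 0.999, -0.046, 0.002]
wrist_force: [1.4, -1.0, -0.3]
finger_gap: 0.0939
```

```bash
python3 -m pendant '[94,5,38,0,0,0,1, 94,5,38,-5,0,0,1, 94,5,38,-10,0,0,0, 94,0,30,-10,0,0,0, 94,0,10,-10,0,0,0, 94,0,0,0,0,0,0]'; python3 - <<'E'
from station import manip, viewer
from h import *
f=viewer.grab_frame('wrist'); pickle.dump(f,open('/tmp/wrist1.pkl','wb')); cv2.imwrite('pics/wrist1.png',f['frame'][:,:,::-1])
s=manip.sense(); print(s['t'],s['q'].round(3),s['eef_pos'].round(4),s['tool_rot'].round(4)); print(f['T'].round(3))
E
```

```text
t: 1.65
eef_pos: [0.3365, 0.128, 0.2335]
tool_rot: [-0.005, 1.0, -0.025, 0.004]
wrist_force: [0.0, -2.0, -0.7]
finger_gap: 0.0941
1.7 [ 0.253 -0.201  1.891  0.007  1.441  1.873] [0.3368 0.1272 0.2344] [-0.0048  0.9997 -0.025   0.0042]
[[-0.05  -0.959 -0.279  0.418]
 [-0.999  0.045  0.023  0.121]
 [-0.009  0.28  -0.96   0.451]
 [ 0.     0.     0.     1.   ]]
```

View pics/wrist1.png

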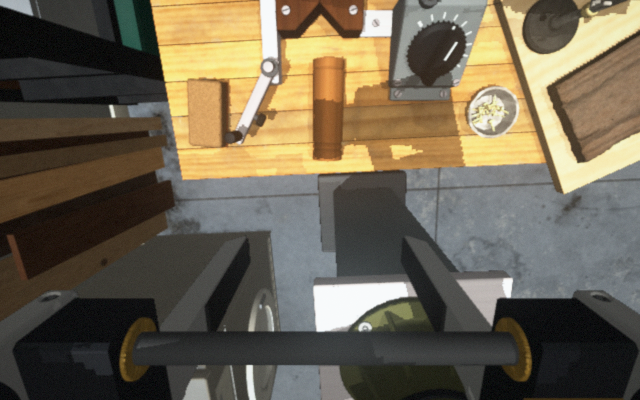

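```bash
python3 -m pendant '[94,5,0,0,0,-7,0, 94,5,0,0,0,-7,0, 94,5,0,0,0,-7,0, 94,5,0,0,0,-7,0, 94,0,0,0,0,-7,0, 94,0,0,0,0,0,0]'; python3 - <<'E'
from station import manip, viewer
from h import *
f=viewer.grab_frame('wrist'); pickle.dump(f,open('/tmp/wrist2.pkl','wb')); cv2.imwrite('pics/wrist2.png',f['frame'][:,:,::-1])
s=manip.sense(); print(s['t'],s['q'].round(3),s['eef_pos'].round(4),s['tool_rot'].round(4)); print(f['T'].round(3))
E
```

```text
t: 2.2
eef_pos: [0.3604, 0.1212, 0.2379]
tool_rot: [-0.012, 0.949, -0.026, 0.313]
wrist_force: [-0.1, 0.7, -0.8]
finger_gap: 0.0941
2.25 [ 0.42  -0.569  2.252 -0.309  0.888  2.17 ] [0.3611 0.1216 0.2393] [-0.0118  0.9497 -0.0255  0.3119]
[[-0.042 -0.939  0.34   0.298]
 [-0.998  0.052  0.021  0.114]
 [-0.037 -0.339 -0.94   0.462]
 [ 0.     0.     0.     1.   ]]
```

View pics/wrist2.png

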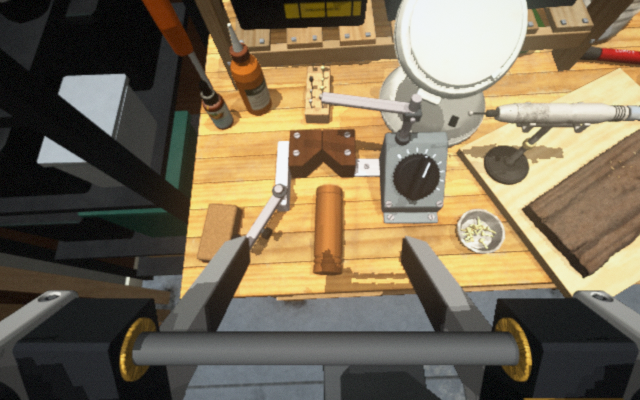

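```bash
python3 - <<'E'
from h import *
f=pickle.load(open('/tmp/wrist2.pkl','rb')); P=world(f)
im=f['frame'][:,:,::-1].copy()
hsv=cv2.cvtColor(f['frame'],cv2.COLOR_RGB2HSV); H,S,V=[hsv[...,i].astype(int) for i in range(3)]; z=P[...,2]
# block
m=(z>.035)&(z<.058)&(P[...,0]>.46)&(P[...,0]<.62)&(P[...,1]>.05)&(P[...,1]<.21)
m&=(V<150)|((S<80)&(np.linalg.norm(P[...,:2]-[.54,.13],axis=2)<.045))
m=cv2.morphologyEx(m.astype(np.uint8),cv2.MORPH_OPEN,np.ones((3,3),np.uint8))
m=cv2.morphologyEx(m,cv2.MORPH_CLOSE,np.ones((5,5),np.uint8))
c=max(cv2.findContours(m,cv2.RETR_EXTERNAL,cv2.CHAIN_APPROX_NONE)[0],key=cv2.contourArea); a=cv2.approxPolyDP(c,2.5,True)[:,0]
print(np.c_[a,ray(f,a,.046)[:,:2].round(4)]); print('zmed',np.median(z[m>0]))
cv2.drawContours(im,[c],-1,(0,255,0),1)
# column
m=(z>.012)&(z<.06)&(P[...,0]>.32)&(P[...,0]<.5)&(P[...,1]>.09)&(P[...,1]<.16)&(S>110)
k,l,st,_=cv2.connectedComponentsWithStats(m.astype(np.uint8)); i=1+st[1:,4].argmax()
ct=cv2.findContours((l==i).astype(np.uint8),cv2.RETR_EXTERNAL,cv2.CHAIN_APPROX_NONE)[0][0]; cv2.drawContours(im,[ct],-1,(255,0,0),1)
Q=P[l==i]; print('col zmax',np.percentile(Q[:,2],[50,98]));
t=Q[Q[:,2]>np.percentile(Q[:,2],50)]; ln=cv2.fitLine(t[:,:2].astype(np.float32),cv2.DIST_HUBER,0,.01,.01).ravel(); s=(Q[:,:2]-ln[2:])@ln[:2]
print(np.degrees(np.arctan2(ln[1],ln[0])),[(ln[2:]+ln[:2]*v).round(4) for v in np.percentile(s,[1,99])], cv2.minAreaRect(Q[:,:2].astype(np.float32)))
cv2.imwrite('pics/wrist2m.png',cv2.resize(im[100:300,190:510],None,fx=2.5,fy=2.5,interpolation=cv2.INTER_CUBIC))
cv2.imwrite('pics/wrist2d.png',cv2.resize(im[95:245,340:460],None,fx=4,fy=4,interpolation=cv2.INTER_CUBIC))
E
```

```text
[[3.540e+02 1.320e+02 5.596e-01 7.540e-02]
 [3.510e+02 1.290e+02 5.651e-01 7.950e-02]
 [2.910e+02 1.310e+02 5.676e-01 1.711e-01]
 [2.890e+02 1.670e+02 5.067e-01 1.744e-01]
 [3.060e+02 1.660e+02 5.068e-01 1.494e-01]
 [3.200e+02 1.530e+02 5.270e-01 1.282e-01]
 [3.290e+02 1.540e+02 5.245e-01 1.149e-01]
 [3.410e+02 1.670e+02 5.021e-01 9.850e-02]
 [3.550e+02 1.670e+02 5.009e-01 7.820e-02]]
zmed nan
col zmax [0.03646918 0.04028173]
-3.6841211 [array([0.355 , 0.1253]), array([0.4777, 0.1174])] ((0.41733527183532715, 0.12161296606063843), (0.039689842611551285, 0.12530331313610077), 86.57755279541016)
```

View pics/wrist2m.png

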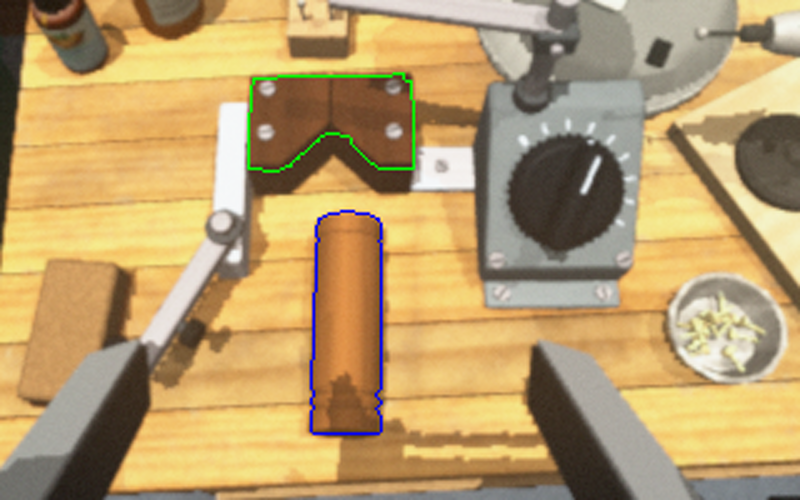

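View pics/wrist2d.png

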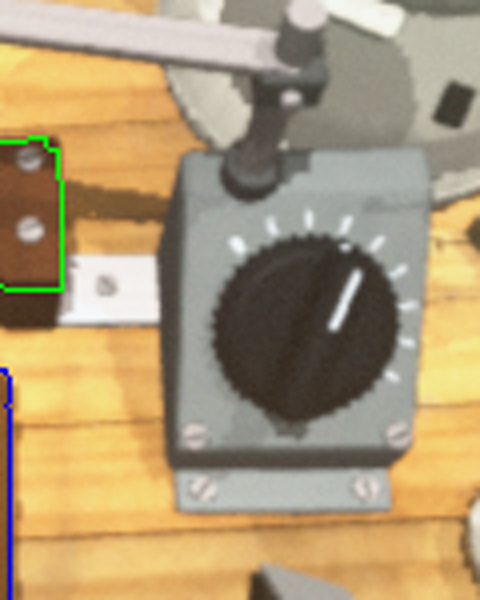

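```bash
cat >> h.py <<'E'
from scipy.spatial.transform import Rotation as Ro
def R_of(q): q=np.asarray(q); return Ro.from_quat([q[1],q[2],q[3],q[0]]).as_matrix()
def delta(s,p,zd,yd):
    """s state; p target TCP; zd tool z dir; yd tool y dir -> mm, deg"""
    z=np.array(zd,float); z/=np.linalg.norm(z); y=np.array(yd,float); y-=z*(y@z); y/=np.linalg.norm(y)
    T=np.c_[np.cross(y,z),y,z]; rv=Ro.from_matrix(T@R_of(s['tool_rot']).T).as_rotvec()
    print('d mm',(1000*(np.array(p)-s['eef_pos'])).round(1),'rot deg',np.degrees(rv).round(2),'|',round(float(np.degrees(np.linalg.norm(rv))),1))
def show(s): print('t',round(s['t'],2),'q',s['q'].round(2),'p',s['eef_pos'].round(4),'F',s['wrist_force'].round(1),'gap',round(s['finger_gap'],4),'\nR',R_of(s['tool_rot']).T.round(3).tolist())
E
python3 - <<'E'
from h import *
from station import manip
s=manip.sense(); show(s)
a=np.radians(-3.65); ax=np.array([np.cos(a),np.sin(a),0])
zd=ax*np.sin(np.radians(35))+np.array([0,0,-np.cos(np.radians(35))])
yd=[np.sin(a),-np.cos(a),0]
# contact point 37mm from head
head=np.array([.355,.128,0]); g=head+.037*ax; g[2]=.02
p=g+zd*.010/np.cos(np.radians(35)); print(p)
delta(s,p,zd,yd)
E
```

```text
t 2.25 q [ 0.42 -0.57  2.25 -0.31  0.89  2.17] p [0.3611 0.1216 0.2393] F [ 0.4 -0.2  0.6] gap 0.0941 
R [[0.804, -0.056, 0.592], [-0.041, -0.998, -0.038], [0.593, 0.007, -0.805]]
[0.39891282 0.12519876 0.01      ]
d mm [  37.8    3.6 -229.3] rot deg [-2.13  1.43 -1.27] | 2.9
```

```bash
python3 -m pendant '[94,5,1,-30,-0.4,0.3,-0.2, 94,6,1,-38,-0.4,0.3,-0.2, 94,6,1,-38,-0.4,0.3,-0.2, 94,6,0,-38,-0.4,0.3,-0.2, 94,5,0,-35,-0.2,0.1,-0.2, 94,3,0,-20,-0.2,0.1,-0.2, 94,0,0,0,0,0,0]'; python3 - <<'E'
from h import *
from station import manip
s=manip.sense(); show(s)
a=np.radians(-3.65); ax=np.array([np.cos(a),np.sin(a),0])
zd=ax*np.sin(np.radians(35))+np.array([0,0,-np.cos(np.radians(35))])
delta(s,[.399,.125,.010],zd,[np.sin(a),-np.cos(a),0])
E
```

```text
t: 2.83
eef_pos: [0.4019, 0.1075, 0.0534]
tool_rot: [0.005, 0.956, -0.028, 0.293]
wrist_force: [0.2, 0.3, -0.3]
finger_gap: 0.094
t 2.83 q [ 0.32 -0.11  2.43 -0.68  0.33  2.55] p [0.4019 0.1075 0.0534] F [ 0.2  0.3 -0.3] gap 0.094 
R [[0.826, -0.051, 0.561], [-0.057, -0.998, -0.007], [0.56, -0.026, -0.828]]
d mm [ -2.9  17.5 -43.4] rot deg [-0.46 -0.85 -0.37] | 1.0
```

```bash
cat > kin.py <<'E'
import numpy as np
from scipy.spatial.transform import Rotation as Ro
from scipy.optimize import least_squares
def rz(a): return Ro.from_euler('z',a).as_matrix()
def ry(a): return Ro.from_euler('y',a).as_matrix()
# prm: d1,a1,L2,a3,L3,d6,lat
def fk(q,p):
    d1,a1,L2,a3,L3,d6,lat=p
    R=rz(q[0]); o=np.array([0,0,d1])+R@np.array([a1,lat,0])
    R=R@ry(q[1]); o=o+R@np.array([0,0,L2])
    R=R@ry(q[2]); o=o+R@np.array([a3,0,L3])
    R=R@rz(q[3])@ry(q[4]); o=o+R@np.array([0,0,d6])
    return o,R@rz(q[5])
E
python3 - <<'E'
from kin import *
D=[([-1.18661,.300479,1.521574,0,1.32069,-.0666],[.2395,-.49478,.16698],[-5.7e-4,.9747,.2235,0]),
([.253,-.201,1.891,.007,1.441,1.873],[.3368,.1272,.2344],[-.0048,.9997,-.025,.0042]),
([.42,-.569,2.252,-.309,.888,2.17],[.3611,.1216,.2393],[-.0118,.9497,-.0255,.3119]),
([.32,-.11,2.43,-.68,.33,2.55],[.4019,.1075,.0534],[.005,.956,-.028,.293])]
def res(p): return np.concatenate([fk(q,p)[0]-np.array(x) for q,x,_ in D])
r=least_squares(res,[.3,0,.4,0,.35,.25,.03]); print(r.x.round(4),r.cost,res(r.x).round(4))
for q,x,t in D:
    Rt=Ro.from_quat([t[1],t[2],t[3],t[0]]).as_matrix(); Rf=fk(q,r.x)[1]
    C=Rf.T@Rt; print(np.degrees(Ro.from_matrix(C).as_rotvec()).round(1), C.round(2).tolist())
E
```

```text
[0.2184 0.0029 0.4231 0.0389 0.4442 0.3072 0.0369] 1.2012223050094198e-06 [ 0.0003  0.0002  0.0003  0.0001  0.0003 -0.     -0.0004  0.0006 -0.0002
  0.0004 -0.0012 -0.0001]
[-0.  0. 90.] [[0.0, -1.0, -0.0], [1.0, 0.0, 0.0], [-0.0, -0.0, 1.0]]
[-0.  0. 90.] [[0.0, -1.0, 0.0], [1.0, 0.0, 0.0], [-0.0, 0.0, 1.0]]
[ 0. -0. 90.] [[0.0, -1.0, 0.0], [1.0, 0.0, -0.0], [0.0, 0.0, 1.0]]
[ 0.1  0.2 89.7] [[0.01, -1.0, 0.0], [1.0, 0.01, 0.0], [-0.0, 0.0, 1.0]]
```

```bash
cat >> kin.py <<'E'
PRM=np.array([0.2184,0.0029,0.4231,0.0389,0.4442,0.3072,0.0369])
LO=np.array([-3.03,-.79,.23,-1.04,0,-2.55]); HI=np.array([3.03,2.21,2.52,4.18,3.07,2.55])
def FK(q):
    o,R=fk(q,PRM); return o,R@rz(np.pi/2)
def ik(p,R,seed=None,n=40):
    rng=np.random.default_rng(0); sols=[]
    def res(q):
        o,Rf=FK(q); return np.r_[(o-p)*5,Ro.from_matrix(R@Rf.T).as_rotvec()]
    seeds=[seed] if seed is not None else [np.array([.3,x2,2.0,x4,.7,x6])+.1*rng.normal(size=6) for x2 in(-.3,.3) for x4 in(-.5,.5,2.5,3.6) for x6 in(-2,-.8,.8,2)]
    for s in seeds:
        r=least_squares(res,np.clip(s,LO+1e-3,HI-1e-3),bounds=(LO,HI))
        if r.cost<1e-6 and not any(np.abs(r.x-t).max()<.05 for t in sols): sols.append(r.x)
    return sols
def tool(zd,yd):
    z=np.array(zd,float); z/=np.linalg.norm(z); y=np.array(yd,float); y-=z*(y@z); y/=np.linalg.norm(y)
    return np.c_[np.cross(y,z),y,z]
E
python3 - <<'E'
from kin import *
a=np.radians(-3.6); ax=np.array([np.cos(a),np.sin(a),0]); ny=np.array([np.sin(a),-np.cos(a),0]); up=np.array([0,0,1.])
for t in (15,25,35,45):
    T=np.radians(t); zd=ax*np.sin(T)-up*np.cos(T); ze=ax*np.cos(T)-up*np.sin(T)
    g=np.array([.355,.127,.02])+.037*ax; p=g+zd*.012; 
    e=np.array([.504,.1295,.088])+ze*.012
    for s in(1,-1):
        print(t,'lie',s,[q.round(2).tolist() for q in ik(p,tool(zd,s*ny))])
        print(t,'   up',-s,[q.round(2).tolist() for q in ik(e,tool(ze,-s*ny))])
E
```

```text
15 lie 1 [[0.28, 0.1, 2.23, -0.16, 0.57, 2.04]]
15    up -1 [[0.45, 0.43, 2.44, 3.71, 1.08, 1.42]]
15 lie -1 [[0.28, 0.1, 2.23, -0.16, 0.57, -1.1]]
15    up 1 [[0.45, 0.43, 2.44, 3.71, 1.08, -1.72]]
25 lie 1 [[0.34, 0.05, 2.35, -0.47, 0.37, 2.37]]
25    up -1 [[0.42, 0.26, 2.42, 3.81, 0.74, 1.26]]
25 lie -1 [[0.34, 0.05, 2.35, -0.47, 0.37, -0.77]]
25    up 1 [[0.42, 0.26, 2.42, 3.81, 0.74, -1.88]]
35 lie 1 []
35    up -1 [[0.38, 0.14, 2.36, 4.09, 0.45, 0.94]]
35 lie -1 []
35    up 1 [[0.38, 0.14, 2.36, 4.09, 0.45, -2.2]]
45 lie 1 []
45    up -1 []
45 lie -1 []
45    up 1 []
```

```bash
cat > plan.py <<'E'
from kin import *
yaw=np.radians(-3.6); JX=np.array([np.cos(yaw),np.sin(yaw),0]); JY=np.array([-np.sin(yaw),np.cos(yaw),0]); UP=np.array([0,0,1.])
J0=np.array([.504,.1295,0])
def jig(x,y,z): return J0+JX*x/1000+JY*y/1000+UP*z/1000
E
python3 - <<'E'
from plan import *
print('END')
for t in (10,20,25):
  for psi in (0,-30,-60,30):
    T=np.radians(t);Z=np.radians(psi); d=JX*np.cos(Z)+JY*np.sin(Z); n=np.cross(UP,d)
    ze=d*np.cos(T)-UP*np.sin(T); e=jig(0,0,88)+ze*.012
    for s in(1,): print(t,psi,[q.round(2).tolist() for q in ik(e,tool(ze,s*n))])
print('PEG')
for th in (2.06,1.5,1,.5,0):
    p=jig(-40-90*np.sin(th),60-90*np.cos(th),58); r=-JX*np.sin(th)-JY*np.cos(th)
    for s in(1,-1): print(th,s,[q.round(2).tolist() for q in ik(p,tool(-UP,s*r))])
print('DIAL')
S=np.radians(35); nrm=-JX*np.sin(S)+UP*np.cos(S); ups=JX*np.cos(S)+UP*np.sin(S); left=JY
p=np.array([.455,0.0,.075])
for b in (-45,0,45):
    B=np.radians(b); bar=ups*np.cos(B)-left*np.sin(B); jaw=np.cross(nrm,bar)
    for s in(1,-1): print(b,s,[q.round(2).tolist() for q in ik(p,tool(-nrm,s*jaw))])
E
```

```text
END
10 0 [[0.46, 0.53, 2.43, 3.69, 1.24, 1.48]]
10 -30 []
10 -60 []
10 30 [[-0.15, 0.53, 2.47, 2.51, 1.28, 1.66]]
20 0 [[0.44, 0.34, 2.43, 3.75, 0.91, 1.35]]
20 -30 []
20 -60 []
20 30 [[-0.12, 0.32, 2.47, 2.45, 0.94, 1.81]]
25 0 [[0.42, 0.26, 2.42, 3.81, 0.74, 1.26]]
25 -30 []
25 -60 []
25 30 [[-0.1, 0.24, 2.45, 2.38, 0.77, 1.91]]
PEG
2.06 1 [[0.47, 0.23, 1.89, 0.0, 1.02, -2.12]]
2.06 -1 [[0.47, 0.23, 1.89, 0.0, 1.02, 1.02]]
1.5 1 []
1.5 -1 [[0.38, 0.15, 1.98, -0.0, 1.0, 0.37]]
1 1 []
1 -1 [[0.27, 0.14, 2.0, 0.0, 1.0, -0.23]]
0.5 1 [[0.18, 0.18, 1.95, 0.0, 1.01, 2.32]]
0.5 -1 [[0.18, 0.18, 1.95, 0.0, 1.01, -0.82]]
0 1 [[0.14, 0.26, 1.85, -0.0, 1.03, 1.77]]
0 -1 [[0.14, 0.26, 1.85, 0.0, 1.03, -1.37]]
DIAL
-45 1 [[-0.09, -0.1, 2.36, 0.06, 0.27, -2.44]]
-45 -1 [[-0.09, -0.1, 2.36, 0.06, 0.27, 0.7]]
0 1 [[-0.09, -0.1, 2.36, 0.06, 0.27, -1.66]]
0 -1 [[-0.09, -0.1, 2.36, 0.06, 0.27, 1.48]]
45 1 [[-0.09, -0.1, 2.36, 0.06, 0.27, -0.87]]
45 -1 [[-0.09, -0.1, 2.36, 0.06, 0.27, 2.27]]
```

```bash
python3 - <<'E'
from h import *
from plan import *
from station import manip
s=manip.sense()
a=np.radians(-3.65); ax=np.array([np.cos(a),np.sin(a),0]);T=np.radians(22)
zd=ax*np.sin(T)-UP*np.cos(T); yd=[np.sin(a),-np.cos(a),0]
p=np.array([.355,.1275,.02])+ax*.033+zd*.012; print(p, ik(p,tool(zd,yd)), ik(p+[0,0,.04],tool(zd,yd)),ik(p+[0,0,.2],tool(zd,yd)))
delta(s,p+[0,0,.05],zd,yd)
E
```

```text
[0.39241922 0.125113   0.00887379] [array([ 0.32491599,  0.05351605,  2.32240392, -0.34689384,  0.43069894,
        2.25101082])] [array([ 0.32491599, -0.04889974,  2.29265354, -0.27197808,  0.55669307,
        2.16611611])] [array([ 0.32491599, -0.29836312,  2.07554696, -0.16809269,  1.01299807,
        2.02320117])]
d mm [-9.5 17.6  5.5] rot deg [ 0.32 12.13 -0.33] | 12.1
```

```bash
python3 -m pendant '[94,-2,4,5,0.1,4,0, 94,-3,6,3,0.1,4,0, 94,-3,6,0,0.1,4,0, 94,0,2,0,0,0,0, 94,0,0,0,0,0,0]'; python3 - <<'E'
from h import *
from plan import *
from station import manip
s=manip.sense();show(s)
a=np.radians(-3.65); ax=np.array([np.cos(a),np.sin(a),0]);T=np.radians(22)
zd=ax*np.sin(T)-UP*np.cos(T); yd=[np.sin(a),-np.cos(a),0]
p=np.array([.355,.1275,.02])+ax*.033+zd*.012
delta(s,p,zd,yd)
E
```

```text
t: 3.25
eef_pos: [0.3979, 0.1221, 0.0652]
tool_rot: [0.007, 0.981, -0.034, 0.193]
wrist_force: [-0.9, 0.2, -0.8]
finger_gap: 0.0939
t 3.25 q [ 0.32 -0.08  2.27 -0.26  0.6   2.14] p [0.3979 0.1221 0.0652] F [-0.9  0.2 -0.8] gap 0.0939 
R [[0.923, -0.064, 0.38], [-0.069, -0.998, 0.002], [0.379, -0.028, -0.925]]
d mm [ -5.5   3.  -56.4] rot deg [0.11 0.31 0.33] | 0.5
```

```bash
python3 -m pendant '[94,-3,1,-18,0,0,0, 94,-2,1,-18,0,0,0, 94,-1,1,-12,0,0,0, 94,0,0,-6,0,0,0, 94,0,0,0,0,0,0]'; python3 - <<'E'
from h import *
from station import manip
show(manip.sense())
E
```

```text
t: 3.67
eef_pos: [0.3941, 0.1242, 0.0131]
tool_rot: [0.007, 0.979, -0.036, 0.2]
wrist_force: [0.1, -0.3, 0.0]
finger_gap: 0.0941
t 3.67 q [ 0.33  0.04  2.32 -0.38  0.43  2.29] p [0.3941 0.1242 0.0131] F [ 0.1 -0.3  0. ] gap 0.0941 
R [[0.918, -0.067, 0.392], [-0.072, -0.997, -0.001], [0.391, -0.028, -0.92]]
```

Down another 3 mm and close.

```bash
python3 -m pendant '[94,-2,1,-3.5,0,0,0, 60,0,0,0,0,0,0, 30,0,0,0,0,0,0, 30,0,0,0,0,0,0, 30,0,0,0,0,0,0, 30,0,0,0,0,0,0, 30,0,0,0,0,0,0]'; python3 - <<'E'
from h import *
from station import manip
show(manip.sense())
E
```

```text
t: 4.25
eef_pos: [0.3936, 0.1253, 0.0124]
tool_rot: [0.006, 0.979, -0.036, 0.202]
wrist_force: [0.5, 0.2, 0.5]
finger_gap: 0.0572
t 4.25 q [ 0.34  0.04  2.33 -0.39  0.42  2.31] p [0.3936 0.1253 0.0124] F [0.5 0.2 0.5] gap 0.0572 
R [[0.915, -0.068, 0.397], [-0.073, -0.997, -0.002], [0.396, -0.027, -0.918]]
```

```bash
python3 -m pendant '[55,0,0,-5,0,0,0, 34,0,0,0,0,0,0, 34,0,0,0,0,0,0, 34,0,0,0,0,0,0, 34,0,0,0,0,0,0, 34,0,0,0,0,0,0]'; python3 - <<'E'
from h import *
from station import manip
show(manip.sense())
E
```

```text
t: 4.75
eef_pos: [0.3937, 0.1253, 0.0069]
tool_rot: [0.006, 0.979, -0.036, 0.203]
wrist_force: [0.0, -0.5, 0.7]
finger_gap: 0.0342
t 4.75 q [ 0.34  0.06  2.33 -0.41  0.4   2.33] p [0.3937 0.1253 0.0069] F [ 0.  -0.5  0.7] gap 0.0342 
R [[0.915, -0.068, 0.397], [-0.073, -0.997, -0.002], [0.396, -0.027, -0.918]]
```

```bash
python3 - <<'E'
from h import *
from station import manip,viewer
for n in('wrist','top'):
    f=viewer.grab_frame(n); pickle.dump(f,open(f'/tmp/{n}3.pkl','wb')); cv2.imwrite(f'pics/{n}3.png',f['frame'][:,:,::-1])
E
```

```text
(no output)
```

View pics/wrist3.png

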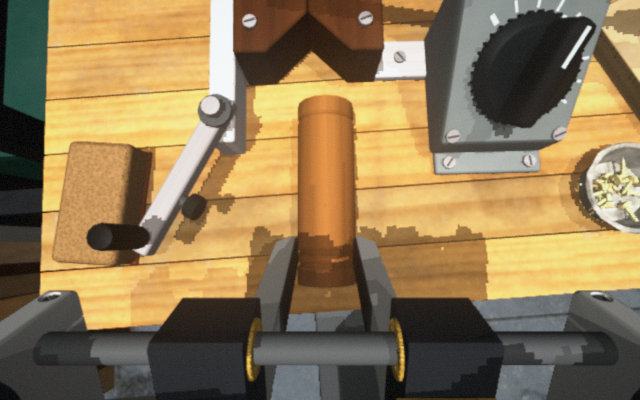

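View pics/top3.png

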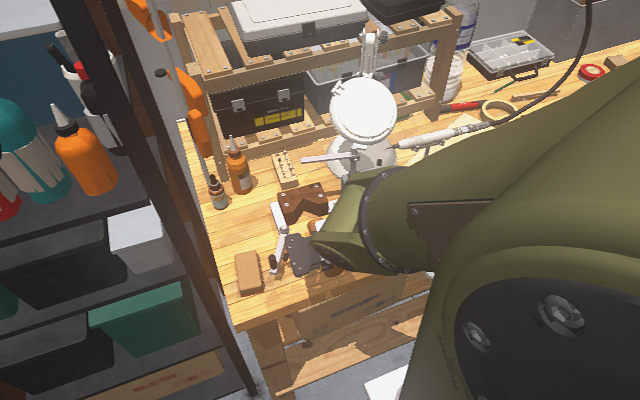

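```bash
python3 -m pendant '[20,0,0,0,0,0,0, 20,0,0,0,0,0,0, 20,0,0,0,0,0,0]'
```

```text
t: 5.1
eef_pos: [0.3938, 0.1253, 0.007]
tool_rot: [0.006, 0.979, -0.036, 0.203]
wrist_force: [0.7, -0.2, 0.2]
finger_gap: 0.0208
```

```bash
python3 - <<'E'
from h import *
from station import manip,viewer
for n in('wrist','scene'):
    f=viewer.grab_frame(n); pickle.dump(f,open(f'/tmp/{n}4.pkl','wb')); cv2.imwrite(f'pics/{n}4.png',f['frame'][:,:,::-1])
E
```

```text
(no output)
```

View pics/wrist4.png

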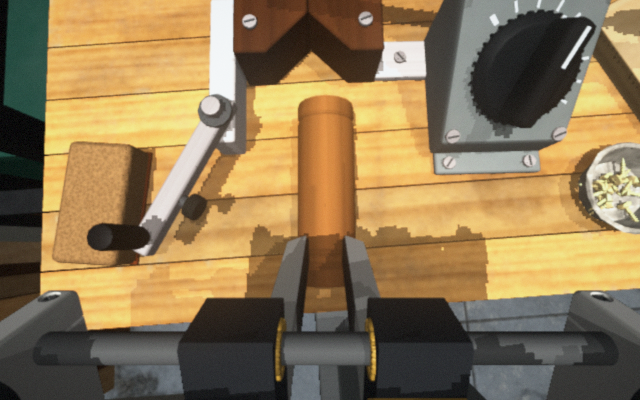

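View pics/scene4.png

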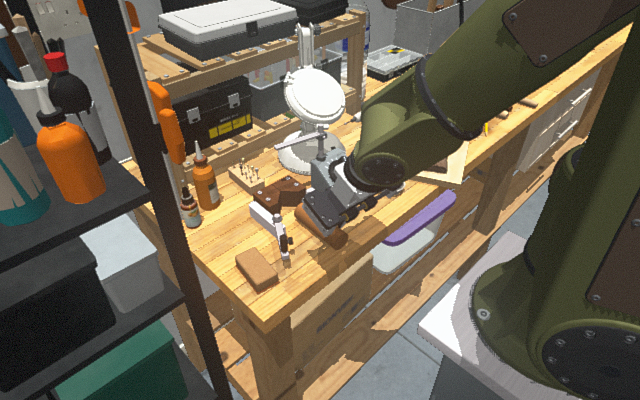

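```bash
python3 - <<'E'
from h import *
f=pickle.load(open('/tmp/wrist4.pkl','rb'));P=world(f)
for uv in [(302,240),(296,250),(290,270),(350,240),(356,255),(325,245),(325,260),(325,270),(325,180),(325,120),(325,285),(280,200)]:
    print(uv,P[uv[1],uv[0]].round(3),f['range_z'][uv[1],uv[0]])
f=pickle.load(open('/tmp/scene4.pkl','rb'));P=world(f)
cv2.imwrite('pics/s4c.png',cv2.resize(f['frame'][150:270,250:410,::-1],None,fx=5,fy=5,interpolation=cv2.INTER_CUBIC))
E
```

```text
(302, 240) [0.385 0.139 0.051] 0.18694271
(296, 250) [0.379 0.141 0.064] 0.17338032
(290, 270) [0.371 0.143 0.085] 0.15136953
(350, 240) [0.383 0.11  0.052] 0.18601796
(356, 255) [0.375 0.109 0.07 ] 0.16729894
(325, 245) [0.381 0.125 0.038] 0.19907404
(325, 260) [0.371 0.126 0.04 ] 0.19621369
(325, 270) [0.365 0.126 0.039] 0.19676407
(325, 180) [0.422 0.122 0.039] 0.20286562
(325, 120) [0.462 0.119 0.039] 0.20831218
(325, 285) [0.356 0.127 0.039] 0.19545203
(280, 200) [ 0.417  0.157 -0.001] 0.24211381
```

View pics/s4c.png

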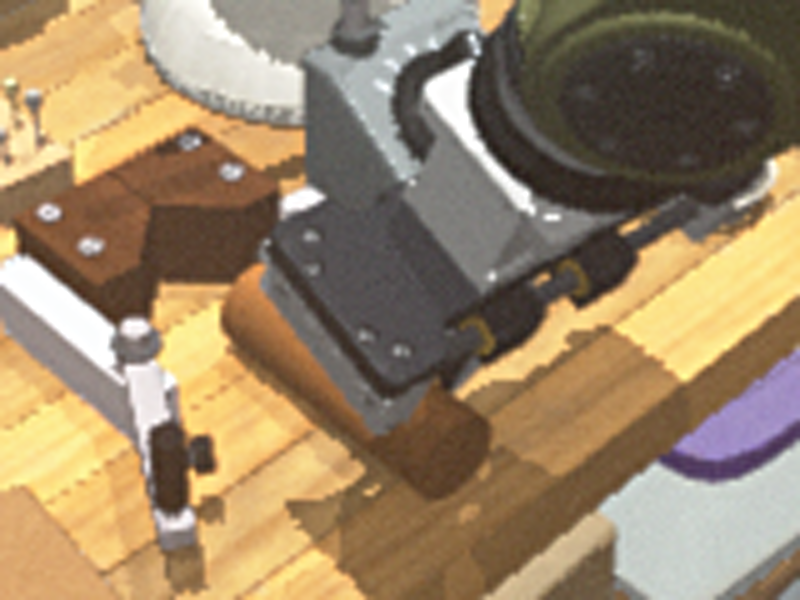

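```bash
python3 - <<'E'
from h import *
for n,tcp,q in (('wrist1',[0.3368,0.1272,0.2344],[-0.0048,0.9997,-0.025,0.0042]),('wrist2',[0.3611,0.1216,0.2393],[-0.0118,0.9497,-0.0255,0.3119]),('wrist4',[.3938,.1253,.007],[.006,.979,-.036,.203])):
    f=pickle.load(open(f'/tmp/{n}.pkl','rb'));P=world(f); L=(P-np.array(tcp))@R_of(q)
    m=(L[...,2]<.012)&(L[...,2]>-.12)&(abs(L[...,1])<.07)&(abs(L[...,0])<.03)
    for lo in (-.07,-.06,-.05,-.04,-.03,-.02,-.01,0):
        k=m&(L[...,2]>=lo)&(L[...,2]<lo+.01)
        for sg in(1,-1):
            kk=k&(L[...,1]*sg>0)
            if kk.sum()>3: print(n,lo,sg,kk.sum(),L[kk].min(0).round(3),L[kk].max(0).round(3))
    uv=proj(f,np.array(tcp)); print('tcp px',uv, 'T cam in tool',(R_of(q).T@(f['T'][:3,3]-np.array(tcp))).round(4))
E
```

```text
wrist1 -0.07 1 361 [-0.009  0.047 -0.07 ] [ 0.009  0.059 -0.06 ]
wrist1 -0.07 -1 371 [-0.009 -0.059 -0.07 ] [ 0.009 -0.046 -0.06 ]
wrist1 -0.06 1 306 [-0.01   0.047 -0.06 ] [ 0.009  0.059 -0.05 ]
wrist1 -0.06 -1 306 [-0.009 -0.059 -0.06 ] [ 0.009 -0.046 -0.05 ]
wrist1 -0.05 1 253 [-0.009  0.047 -0.05 ] [ 0.009  0.059 -0.04 ]
wrist1 -0.05 -1 245 [-0.009 -0.058 -0.05 ] [ 0.009 -0.046 -0.04 ]
wrist1 -0.04 1 55 [-0.009  0.047 -0.04 ] [ 0.009  0.053 -0.035]
wrist1 -0.04 -1 60 [-0.009 -0.052 -0.04 ] [ 0.009 -0.046 -0.036]
tcp px [[324.95234585 226.53334342]] T cam in tool [ 0.0829 -0.     -0.2157]
wrist2 -0.07 1 359 [-0.01   0.048 -0.07 ] [ 0.008  0.061 -0.06 ]
wrist2 -0.07 -1 365 [-0.01  -0.058 -0.07 ] [ 0.008 -0.045 -0.06 ]
wrist2 -0.06 1 309 [-0.011  0.048 -0.06 ] [ 0.008  0.061 -0.05 ]
wrist2 -0.06 -1 298 [-0.01  -0.057 -0.06 ] [ 0.008 -0.045 -0.05 ]
wrist2 -0.05 1 234 [-0.011  0.048 -0.05 ] [ 0.008  0.06  -0.04 ]
wrist2 -0.05 -1 241 [-0.011 -0.057 -0.05 ] [ 0.008 -0.045 -0.04 ]
wrist2 -0.04 1 42 [-0.01   0.048 -0.04 ] [ 0.007  0.054 -0.037]
wrist2 -0.04 -1 43 [-0.01 -0.05 -0.04] [ 0.0
[... 498 characters left out ...]
04 1 796 [-0.019  0.    -0.04 ] [ 0.014  0.015 -0.03 ]
wrist4 -0.04 -1 644 [-0.023 -0.013 -0.04 ] [ 0.012 -0.    -0.03 ]
wrist4 -0.03 1 923 [ 0.001  0.    -0.03 ] [ 0.03  0.02 -0.02]
wrist4 -0.03 -1 754 [ 0.001 -0.017 -0.03 ] [ 0.03 -0.   -0.02]
wrist4 -0.02 1 252 [-0.001  0.011 -0.02 ] [ 0.03   0.022 -0.01 ]
wrist4 -0.02 -1 247 [-0.001 -0.018 -0.02 ] [ 0.03  -0.008 -0.01 ]
wrist4 -0.01 1 774 [-0.03   0.021 -0.009] [ 0.03  0.07 -0.  ]
wrist4 -0.01 -1 681 [-0.03 -0.07 -0.01] [ 0.03  -0.016 -0.   ]
wrist4 0 1 1834 [-0.024  0.024  0.   ] [0.006 0.07  0.01 ]
wrist4 0 -1 2088 [-0.029 -0.07   0.   ] [ 0.005 -0.02   0.01 ]
tcp px [[323.80694349 226.21688583]] T cam in tool [ 0.083   0.0007 -0.2171]
```

```bash
python3 - <<'E'
from h import *
tcp=np.array([.3938,.1253,.007]);R=R_of([.006,.979,-.036,.203])
for n in('scene4','top3','wrist4'):
    f=pickle.load(open(f'/tmp/{n}.pkl','rb'));P=world(f); L=(P-tcp)@R
    m=(P[...,2]>.05)&(abs(L[...,0])<.12)&(abs(L[...,1])<.12)&(L[...,2]<.0)&(L[...,2]>-.2)
    for lo in np.arange(-.18,0,.01):
        k=m&(L[...,2]>=lo)&(L[...,2]<lo+.01)
        if k.sum()>5: print(n,round(lo,2),k.sum(),np.percentile(L[k],2,axis=0).round(3),np.percentile(L[k],98,axis=0).round(3))
E
```

```text
scene4 -0.18 1158 [-0.035 -0.09  -0.179] [ 0.03   0.065 -0.171]
scene4 -0.17 142 [-0.035 -0.09  -0.17 ] [ 0.031  0.08  -0.16 ]
scene4 -0.16 399 [-0.035 -0.087 -0.16 ] [ 0.03   0.073 -0.15 ]
scene4 -0.15 193 [-0.035 -0.082 -0.15 ] [ 0.028  0.073 -0.14 ]
scene4 -0.14 75 [-0.035 -0.082 -0.14 ] [ 0.029  0.073 -0.135]
scene4 -0.08 42 [-0.011 -0.118 -0.075] [ 0.026 -0.018 -0.07 ]
scene4 -0.07 49 [-0.011 -0.119 -0.069] [ 0.025  0.011 -0.06 ]
scene4 -0.06 49 [-0.011 -0.119 -0.06 ] [ 0.018  0.015 -0.05 ]
scene4 -0.05 16 [-0.001 -0.119 -0.05 ] [ 0.084  0.087 -0.043]
scene4 -0.02 93 [ 0.079 -0.076 -0.018] [ 0.119  0.103 -0.01 ]
scene4 -0.01 69 [ 0.097  0.077 -0.01 ] [ 0.12   0.093 -0.001]
top3 -0.18 1015 [-0.033 -0.089 -0.179] [ 0.03  -0.044 -0.173]
top3 -0.17 21 [-0.035 -0.09  -0.17 ] [ 0.028 -0.033 -0.16 ]
top3 -0.16 127 [-0.035 -0.067 -0.159] [ 0.031 -0.022 -0.15 ]
top3 -0.15 25 [-0.035 -0.08  -0.149] [ 0.03  -0.024 -0.143]
top3 -0.08 34 [ 0.015 -0.119 -0.075] [ 0.026 -0.108 -0.07 ]
top3 -0.07 35 [ 0.01  -0.119 -0.069] [ 0.028 -0.106 -0.061]
top3 -0.06 21 [ 0.005 -0.119 -0.059] [ 0.013 -0.10
[... 570 characters left out ...]
11 ]
wrist4 -0.11 888 [-0.004 -0.02  -0.109] [ 0.009  0.022 -0.1  ]
wrist4 -0.1 840 [-0.007 -0.021 -0.1  ] [ 0.009  0.023 -0.09 ]
wrist4 -0.09 668 [-0.006 -0.021 -0.09 ] [ 0.009  0.023 -0.08 ]
wrist4 -0.08 1166 [-0.004 -0.115 -0.079] [ 0.027  0.022 -0.07 ]
wrist4 -0.07 825 [-0.005 -0.11  -0.07 ] [ 0.027  0.022 -0.06 ]
wrist4 -0.06 680 [-0.004 -0.109 -0.06 ] [ 0.022  0.022 -0.05 ]
wrist4 -0.05 369 [ 0.001 -0.108 -0.05 ] [ 0.018  0.022 -0.043]
wrist4 -0.04 1493 [ 0.074  0.109 -0.039] [ 0.112  0.12  -0.03 ]
wrist4 -0.03 843 [ 0.075  0.108 -0.03 ] [ 0.118  0.12  -0.02 ]
wrist4 -0.02 3401 [ 0.08  -0.071 -0.02 ] [ 0.119  0.118 -0.011]
wrist4 -0.01 1090 [ 0.091  0.079 -0.01 ] [ 0.12   0.095 -0.001]
```

```bash
sed -i 's/^PRM=.*/PRM=np.array([0.2184,0.0029,0.4231,0.0389,0.4442,0.3072-0.036,0.0369]) # d6 to the true finger tips/' kin.py
cat >> h.py <<'E'
OFF=.036
def tip(s): return s['eef_pos']-OFF*R_of(s['tool_rot'])[:,2]
def dtip(s,p,zd,yd):
    z=np.array(zd,float); z/=np.linalg.norm(z); delta(s,np.array(p)+OFF*z,zd,yd)
E
python3 - <<'E'
from plan import *
J0[:]=[.504,.1295,0]
a=np.radians(-3.65); ax=np.array([np.cos(a),np.sin(a),0])
for t in (10,15,20,25,30,35,40):
    T=np.radians(t); zd=ax*np.sin(T)-UP*np.cos(T); ze=JX*np.cos(T)-UP*np.sin(T)
    p=np.array([.355,.1265,.02])+.033*ax+zd*.014
    e=jig(0,0,92)+ze*.014
    print(t,'lie',[q.round(2).tolist() for q in ik(p,tool(zd,-np.cross(UP,ax)))])
    print(t,' up',[q.round(2).tolist() for q in ik(e,tool(ze,np.cross(UP,JX)))])
print('PEG')
for th in (2.06,1.5,1,.5,0):
    p=jig(-40-90*np.sin(th),60-90*np.cos(th),58); r=-JX*np.sin(th)-JY*np.cos(th)
    print(th,[q.round(2).tolist() for q in ik(p,tool(-UP,-r))])
S=np.radians(35); nrm=-JX*np.sin(S)+UP*np.cos(S); ups=JX*np.cos(S)+UP*np.sin(S); left=JY
p=np.array([.455,0.0,.075])
for b in (-45,0,45):
    B=np.radians(b); bar=ups*np.cos(B)-left*np.sin(B); jaw=np.cross(nrm,bar)
    for s in(1,-1): print(b,s,[q.round(2).tolist() for q in ik(p,tool(-nrm,s*jaw))])
E
```

```text
10 lie [[0.25, 0.23, 2.19, -0.1, 0.56, 1.97]]
10  up [[0.4, 0.55, 2.36, 3.63, 1.19, 1.46]]
15 lie [[0.27, 0.2, 2.24, -0.19, 0.46, 2.07]]
15  up [[0.39, 0.48, 2.36, 3.65, 1.04, 1.42]]
20 lie [[0.3, 0.18, 2.29, -0.35, 0.36, 2.24]]
20  up [[0.38, 0.41, 2.36, 3.69, 0.89, 1.37]]
25 lie [[0.32, 0.17, 2.34, -0.63, 0.27, 2.53]]
25  up [[0.37, 0.34, 2.34, 3.74, 0.74, 1.29]]
30 lie []
30  up [[0.35, 0.29, 2.32, 3.82, 0.59, 1.2]]
35 lie []
35  up [[0.34, 0.25, 2.3, 3.96, 0.45, 1.05]]
40 lie [[0.4, 0.22, 2.46, 4.18, 0.34, -2.21]]
40  up []
PEG
2.06 [[0.47, 0.29, 1.92, 0.0, 0.94, 1.02]]
1.5 [[0.38, 0.22, 2.01, -0.0, 0.91, 0.37]]
1 [[0.27, 0.2, 2.03, -0.0, 0.91, -0.23]]
0.5 [[0.18, 0.24, 1.98, 0.0, 0.92, -0.82]]
0 [[0.14, 0.32, 1.88, 0.0, 0.95, -1.37]]
-45 1 [[-0.09, 0.03, 2.34, 0.1, 0.17, -2.47]]
-45 -1 [[-0.09, 0.03, 2.34, 0.1, 0.17, 0.67]]
0 1 [[-0.09, 0.03, 2.34, 0.1, 0.17, -1.69]]
0 -1 [[-0.09, 0.03, 2.34, 0.1, 0.17, 1.45]]
45 1 [[-0.09, 0.03, 2.34, 0.1, 0.17, -0.9]]
45 -1 [[-0.09, 0.03, 2.34, 0.1, 0.17, 2.24]]
```

```bash
python3 -m pendant '[30,0,0,20,0,0,0, 94,0,0,25,0,1,0, 94,0,0,0,0,2,0, 94,0,0,0,0,2,0, 94,0,0,0,0,0,0, 94,0,0,0,0,0,0, 94,0,0,0,0,0,0, 94,0,0,0,0,0,0, 94,0,0,0,0,0,0, 94,0,0,0,0,0,0]'; python3 - <<'E'
from h import *
from plan import *
from station import manip
s=manip.sense();show(s); print('tip',tip(s).round(4))
a=np.radians(-3.65); ax=np.array([np.cos(a),np.sin(a),0]);T=np.radians(18)
zd=ax*np.sin(T)-UP*np.cos(T); yd=[np.sin(a),-np.cos(a),0]
p=np.array([.355,.1265,.02])+ax*.033+zd*.013; print(p)
dtip(s,p,zd,yd)
E
```

```text
t: 6.03
eef_pos: [0.3915, 0.1251, 0.0524]
tool_rot: [0.008, 0.987, -0.035, 0.158]
wrist_force: [0.5, 0.3, -0.8]
finger_gap: 0.0831
t 6.03 q [ 0.31 -0.03  2.24 -0.2   0.65  2.1 ] p [0.3915 0.1251 0.0524] F [ 0.5  0.3 -0.8] gap 0.0831 
R [[0.948, -0.067, 0.312], [-0.072, -0.997, 0.005], [0.311, -0.027, -0.95]]
tip [0.3803 0.1261 0.0866]
[0.39194213 0.12414343 0.00763627]
d mm [ 11.5  -1.7 -79. ] rot deg [0.27 0.15 0.46] | 0.6
```

```bash
python3 -m pendant '[94,2,0,-14,0,0,0.2, 94,3,-1,-20,0,0,0.2, 94,3,-1,-20,0,0,0, 94,3,0,-14,0,0,0, 94,1,0,-6,0,0,0, 94,0,0,0,0,0,0]'; python3 - <<'E'
from h import *
from plan import *
from station import manip
s=manip.sense();show(s); print('tip',tip(s).round(4))
E
```

```text
t: 6.53
eef_pos: [0.4035, 0.1236, -0.0242]
tool_rot: [0.007, 0.987, -0.031, 0.159]
wrist_force: [-0.1, -0.2, -0.1]
finger_gap: 0.094
t 6.53 q [ 0.29  0.18  2.27 -0.29  0.41  2.17] p [ 0.4035  0.1236 -0.0242] F [-0.1 -0.2 -0.1] gap 0.094 
R [[0.947, -0.059, 0.314], [-0.063, -0.998, 0.003], [0.314, -0.023, -0.949]]
tip [0.3922 0.1244 0.0099]
```

```bash
python3 -m pendant '[30,0,0,-2.5,0,0,0, 30,0,0,0,0,0,0, 30,0,0,0,0,0,0, 30,0,0,0,0,0,0, 30,0,0,0,0,0,0, 30,0,0,0,0,0,0, 30,0,0,0,0,0,0, 30,0,0,0,0,0,0, 30,0,0,0,0,0,0, 30,0,0,0,0,0,0, 30,0,0,0,0,0,0]'; python3 - <<'E'
from h import *
from plan import *
from station import manip
s=manip.sense();show(s); print('tip',tip(s).round(4))
E
```

```text
t: 7.45
eef_pos: [0.4047, 0.1242, -0.0236]
tool_rot: [0.006, 0.986, -0.031, 0.161]
wrist_force: [0.4, 0.2, -1.6]
finger_gap: 0.0396
t 7.45 q [ 0.29  0.18  2.27 -0.29  0.41  2.18] p [ 0.4047  0.1242 -0.0236] F [ 0.4  0.2 -1.6] gap 0.0396 
R [[0.946, -0.059, 0.319], [-0.063, -0.998, 0.002], [0.318, -0.022, -0.948]]
tip [0.3932 0.125  0.0105]
```

```bash
python3 -m pendant '[30,0,0,15,0,0,0, 30,0,0,30,0,0,0, 30,0,0,38,0,0,0, 30,0,0,38,0,0,0, 30,0,0,38,0,0,0, 30,0,0,30,0,0,0, 30,0,0,20,0,0,0, 30,0,0,0,0,0,0]'; cat >> plan.py <<'E'
from h import tip,R_of,proj
OFFS=.036
def path(q0,qB,n,rd=True):
    """joint-space interpolation; prints per-row eef shift (mm) and turn (deg)"""
    out=[]; 
    for i in range(n):
        a=q0+(qB-q0)*i/n; b=q0+(qB-q0)*(i+1)/n
        pa,Ra=FK(a); pb,Rb=FK(b); ea=pa+OFFS*Ra[:,2]; eb=pb+OFFS*Rb[:,2]
        d=1000*(eb-ea); r=np.degrees(Ro.from_matrix(Rb@Ra.T).as_rotvec()); out.append(np.r_[d,r])
    return np.array(out)
E
python3 - <<'E'
from h import *
from plan import *
from station import manip,viewer
s=manip.sense();show(s); print('tip',tip(s).round(4))
f=viewer.grab_frame('wrist'); cv2.imwrite('pics/wrist5.png',f['frame'][:,:,::-1])
R=R_of(s['tool_rot']); T=np.arcsin(R[0,2])
# column axis (foot->head) in tool: world -(ax) horizontal at grasp
a=np.radians(-3.65); head=-np.array([np.cos(a),np.sin(a),0]); h_t=R.T@head; print('head in tool',h_t.round(3))
E
```

```text
t: 8.12
eef_pos: [0.3982, 0.1231, 0.1927]
tool_rot: [0.006, 0.987, -0.03, 0.157]
wrist_force: [0.1, -0.5, -1.2]
finger_gap: 0.0394
t 8.12 q [ 0.29 -0.23  2.05 -0.13  1.03  1.97] p [0.3982 0.1231 0.1927] F [ 0.1 -0.5 -1.2] gap 0.0394 
R [[0.949, -0.057, 0.309], [-0.061, -0.998, 0.003], [0.309, -0.022, -0.951]]
tip [0.3871 0.1239 0.227 ]
head in tool [-0.951 -0.002 -0.309]
```

View pics/wrist5.png

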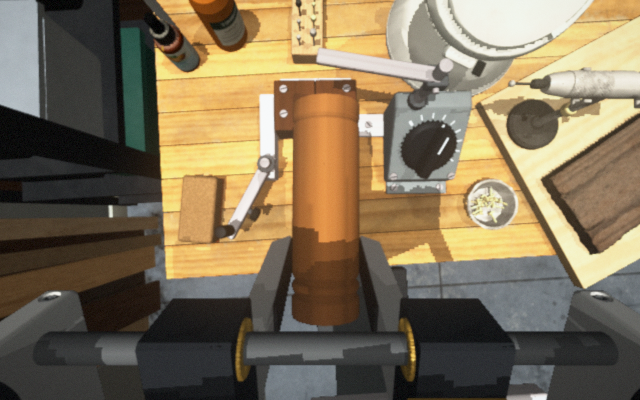

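```bash
cat > colax.py <<'E'
from h import *
def colaxis(f,s,verbose=True):
    P=world(f); R=R_of(s['tool_rot']); L=(P-tip(s))@R
    hsv=cv2.cvtColor(f['frame'],cv2.COLOR_RGB2HSV)
    m=(hsv[...,1]>120)&(hsv[...,0]>5)&(hsv[...,0]<20)&(abs(L[...,1])<.03)&(abs(L[...,0])<.13)&(L[...,2]<.06)&(L[...,2]>-.08)
    k,l,st,_=cv2.connectedComponentsWithStats(m.astype(np.uint8)); i=1+st[1:,4].argmax(); Q=L[l==i]
    # cylinder fit r=20
    def res(v):
        o=np.array([0,v[0],v[1]]); d=np.array([-1,v[2],v[3]]); d/=np.linalg.norm(d)
        w=Q[::3]-o; return np.linalg.norm(w-np.outer(w@d,d),axis=1)-.020
    from scipy.optimize import least_squares
    r=least_squares(res,[0,-.01,0,-.3],loss='soft_l1',f_scale=.001); d=np.array([-1,r.x[2],r.x[3]]); d/=np.linalg.norm(d)
    o=np.array([0,r.x[0],r.x[1]]); t=(Q-o)@d
    print('axis in tool',d.round(3),'pt',o.round(4),'t range',np.percentile(t,[.5,99.5]).round(4),'rms',np.sqrt(np.mean(r.fun**2)).round(5))
    return o,d,t
E
python3 - <<'E'
from colax import *
from station import manip,viewer
f=viewer.grab_frame('wrist'); s=manip.sense(); pickle.dump((f,s),open('/tmp/w5.pkl','wb'))
o,d,t=colaxis(f,s); R=R_of(s['tool_rot']); print('world axis',(R@d).round(3), 'foot world',(tip(s)+R@(o+d*np.percentile(t,.5))).round(4))
E
```

```text
axis in tool [-0.947 -0.004 -0.32 ] pt [ 0.      0.0008 -0.0112] t range [-0.0897  0.0331] rms 0.00076
world axis [-0.998  0.065  0.016] foot world [0.472  0.1171 0.232 ]
```

```bash
cat >> plan.py <<'E'
DH=np.array([-.947,-.004,-.32]); DH/=np.linalg.norm(DH); OC=np.array([0,.0008,-.0112]); FOOT=-.0905
def upright(x,y,zf,psi=0):
    """true-tip pose with column upright, foot centre at jig x,y mm, height zf mm"""
    Z=np.radians(psi); d=JX*np.cos(Z)+JY*np.sin(Z); n=np.cross(UP,d)
    # R maps DH->UP, tool y -> about n
    yt=np.array([0,1.,0]); yt-=DH*(yt@DH); yt/=np.linalg.norm(yt); 
    A=np.c_[DH,yt,np.cross(DH,yt)]; B=np.c_[UP,n,np.cross(UP,n)]; R=B@A.T
    foot=jig(x,y,zf); p=foot-R@(OC+DH*FOOT); return p,R
def colends(q):
    p,R=FK(q); return p+R@(OC+DH*FOOT),p+R@(OC+DH*(FOOT+.125))
E
python3 - <<'E'
from plan import *
from station import manip
q0=np.array(manip.sense()['q'])
p,R=upright(-12,0,60); B=ik(p,R); print([b.round(3) for b in B],R.T.round(3).tolist())
for z in (60,0):
  for x in (-12,0):
    p1,R1=upright(x,0,z); print(z,x,ik(p1,R1,seed=B[0]))
qB=B[0]; N=36
for i in range(0,N+1,3):
    q=q0+(qB-q0)*i/N; f,h=colends(q); t_,R_=FK(q); body=t_-.097*R_[:,2]
    print(i,q.round(2),'foot',f.round(3),'head',h.round(3),'tz',R_[:,2].round(2),'body',body.round(2))
r=path(q0,qB,N); print('step deg',np.linalg.norm(r[:,3:],axis=1).round(1),'mm',np.linalg.norm(r[:,:3],axis=1).round(0))
E
```

```text
[array([0.404, 0.197, 2.398, 3.797, 0.777, 1.225])] [[-0.32, 0.016, -0.947], [0.063, 0.998, -0.004], [0.945, -0.061, -0.32]]
60 -12 [array([0.40362538, 0.19669949, 2.39782598, 3.79703496, 0.77665065,
       1.22531798])]
60 0 [array([0.38525948, 0.21389409, 2.37319111, 3.77809353, 0.76492359,
       1.22990608])]
0 -12 [array([0.40362538, 0.41394606, 2.39022141, 3.69471571, 0.94959623,
       1.3819438 ])]
0 0 [array([0.38525948, 0.42364708, 2.36581717, 3.67911782, 0.93380633,
       1.37907564])]
0 [ 0.29 -0.23  2.05 -0.13  1.03  1.98] foot [0.473 0.117 0.232] head [0.348 0.126 0.234] tz [ 0.3  -0.02 -0.95] body [0.36 0.13 0.32]
3 [ 0.3  -0.19  2.08  0.2   1.01  1.91] foot [0.443 0.188 0.195] head [0.32  0.196 0.215] tz [ 0.19  0.23 -0.95] body [0.34 0.17 0.29]
6 [ 0.31 -0.16  2.11  0.53  0.99  1.85] foot [0.42  0.255 0.181] head [0.301 0.262 0.216] tz [ 0.1   0.47 -0.88] body [0.33 0.22 0.28]
9 [ 0.32 -0.12  2.14  0.85  0.97  1.79] foot [0.408 0.312 0.185] head [0.293 0.318 0.234] tz [ 0.07  0.68 -0.73] body [0.32 0.26 0.28]
12 [ 0.33 -0.09  2.17  1.18  0.95  1.73] foot [0.409 0.35
[... 736 characters left out ...]
.28]
30 [0.39 0.13 2.34 3.14 0.82 1.35] foot [0.535 0.238 0.161] head [0.497 0.249 0.28 ] tz [ 0.92  0.37 -0.08] body [0.43 0.21 0.25]
33 [0.39 0.16 2.37 3.47 0.8  1.29] foot [0.523 0.182 0.113] head [0.504 0.19  0.236] tz [ 0.97  0.15 -0.18] body [0.43 0.17 0.22]
36 [0.4  0.2  2.4  3.8  0.78 1.23] foot [0.492 0.13  0.06 ] head [0.492 0.13  0.185] tz [ 0.95 -0.06 -0.32] body [0.41 0.13 0.18]
step deg [5.8 5.7 5.7 5.7 5.6 5.6 5.6 5.6 5.5 5.5 5.5 5.5 5.5 5.5 5.4 5.4 5.4 5.4
 5.4 5.5 5.5 5.5 5.5 5.5 5.5 5.5 5.5 5.6 5.6 5.6 5.6 5.6 5.6 5.6 5.6 5.6] mm [32. 31. 30. 28. 27. 26. 25. 23. 22. 21. 20. 19. 18. 17. 17. 16. 16. 16.
 17. 17. 18. 19. 20. 21. 22. 23. 24. 25. 26. 27. 28. 28. 29. 30. 31. 31.]
```

```bash
python3 - <<'E'
from h import *
for n in('top','scene'):
    f=pickle.load(open(f'/tmp/{n}0.pkl','rb'));P=world(f)
    m=(P[...,0]>.35)&(P[...,0]<.66)&(P[...,1]>.1)&(P[...,1]<.45)&(P[...,2]>.1)
    k,l,st,c=cv2.connectedComponentsWithStats(m.astype(np.uint8))
    for i in range(1,k):
        if st[i,4]>8: Q=P[l==i]; print(n,st[i],np.percentile(Q,2,axis=0).round(3),np.percentile(Q,98,axis=0).round(3))
E
```

```text
top [  49    0  138  244 9849] [0.479 0.372 0.13 ] [0.609 0.448 0.539]
top [ 147    0   66  167 2049] [0.607 0.27  0.126] [0.659 0.31  0.448]
top [168   0  73  13 541] [0.552 0.193 0.457] [0.615 0.28  0.485]
top [227 135  16  29 248] [0.638 0.224 0.1  ] [0.657 0.251 0.16 ]
top [300 157  13   7  78] [0.537 0.101 0.142] [0.554 0.123 0.148]
scene [   43     0   145   252 14553] [0.479 0.285 0.124] [0.654 0.447 0.476]
scene [193 141  18  32 283] [0.638 0.224 0.1  ] [0.658 0.251 0.161]
scene [274 143  14   8  68] [0.536 0.101 0.141] [0.553 0.123 0.149]
```

```bash
cat >> plan.py <<'E'
def bump(q0,qB,n,amp,f=lambda u:u):
    qs=[]
    for i in range(n+1):
        u=f(i/n); q=q0+(qB-q0)*u; q=q.copy(); q[0]+=amp*np.sin(np.pi*u); qs.append(q)
    return qs
def rows(qs,g):
    out=[]
    for a,b in zip(qs[:-1],qs[1:]):
        pa,Ra=FK(a); pb,Rb=FK(b); ea=pa+OFFS*Ra[:,2]; eb=pb+OFFS*Rb[:,2]
        d=1000*(eb-ea); r=np.degrees(Ro.from_matrix(Rb@Ra.T).as_rotvec())
        out.append(f"{g},"+','.join(f'{v:.0f}' for v in d)+','+','.join(f'{v:.1f}' for v in r))
    return out
E
python3 - <<'E'
from plan import *
from station import manip
q0=np.array(manip.sense()['q'])
p,R=upright(-12,0,60); B=ik(p,R)[0]; p,R=upright(-12,0,85); B=ik(p,R,seed=B)[0]; print(B.round(3))
qs=bump(q0,B,36,-.22)
for i in range(0,37,4):
    f,h=colends(qs[i]); t_,R_=FK(qs[i]); print(i,'foot',f.round(3),'head',h.round(3),'body',(t_-.097*R_[:,2]).round(2))
np.save('/tmp/qs.npy',qs)
print(', '.join(rows(qs,30)[:12]))
E
```

```text
[0.404 0.112 2.392 3.86  0.707 1.14 ]
0 foot [0.473 0.117 0.232] head [0.348 0.126 0.234] body [0.36 0.13 0.32]
4 foot [0.452 0.18  0.194] head [0.33  0.196 0.217] body [0.35 0.17 0.29]
8 foot [0.454 0.235 0.195] head [0.338 0.258 0.235] body [0.35 0.2  0.29]
12 foot [0.478 0.269 0.22 ] head [0.369 0.296 0.274] body [0.37 0.22 0.31]
16 foot [0.513 0.273 0.248] head [0.413 0.304 0.317] body [0.4  0.22 0.32]
20 foot [0.547 0.252 0.264] head [0.46  0.286 0.346] body [0.43 0.21 0.33]
24 foot [0.569 0.218 0.254] head [0.497 0.249 0.352] body [0.45 0.19 0.32]
28 foot [0.569 0.181 0.217] head [0.518 0.206 0.328] body [0.45 0.17 0.3 ]
32 foot [0.544 0.15  0.157] head [0.518 0.165 0.278] body [0.44 0.15 0.26]
36 foot [0.492 0.13  0.085] head [0.492 0.13  0.21 ] body [0.41 0.13 0.2 ]
30,-8,21,-10,5.4,2.2,-1.3, 30,-7,21,-7,5.4,2.0,-1.4, 30,-5,21,-4,5.4,1.8,-1.6, 30,-3,21,-1,5.4,1.6,-1.7, 30,-1,20,2,5.4,1.4,-1.9, 30,1,19,4,5.4,1.3,-2.1, 30,3,18,6,5.3,1.1,-2.2, 30,4,16,8,5.3,1.0,-2.4, 30,6,14,10,5.2,0.8,-2.5, 30,8,12,11,5.1,0.7,-2.7, 30,9,10,12,5.0,0.7,-2.8, 30,11,8,13,4.9,0.6,-3.0
```

```bash
python3 - <<'E'
from plan import *
from station import manip
q0=np.array(manip.sense()['q'])
p,R=upright(-12,0,60); B=ik(p,R)[0]; p,R=upright(-20,0,95); B=ik(p,R,seed=B)[0]; print(B.round(3))
qs=[]
for i in range(37):
    u=i/36; q=q0+(B-q0)*u; q[0]-=.30*np.sin(np.pi*u)*(1-u); qs.append(q)
for i in range(0,37,3):
    f,h=colends(qs[i]); t_,R_=FK(qs[i]); print(i,'foot',f.round(3),'head',h.round(3),'body',(t_-.097*R_[:,2]).round(2))
np.save('/tmp/qs.npy',qs)
print(', '.join(rows(qs,30)[:12]))
E
```

```text
[0.417 0.066 2.404 3.905 0.687 1.095]
0 foot [0.473 0.117 0.232] head [0.348 0.126 0.234] body [0.36 0.13 0.32]
3 foot [0.457 0.159 0.201] head [0.335 0.175 0.219] body [0.35 0.15 0.3 ]
6 foot [0.453 0.205 0.194] head [0.334 0.226 0.226] body [0.35 0.18 0.29]
9 foot [0.459 0.247 0.206] head [0.344 0.27  0.248] body [0.36 0.21 0.3 ]
12 foot [0.473 0.279 0.228] head [0.362 0.304 0.281] body [0.37 0.23 0.31]
15 foot [0.492 0.297 0.253] head [0.386 0.323 0.315] body [0.38 0.24 0.33]
18 foot [0.511 0.301 0.271] head [0.413 0.328 0.343] body [0.4  0.25 0.34]
21 foot [0.528 0.292 0.277] head [0.439 0.319 0.361] body [0.41 0.25 0.34]
24 foot [0.541 0.272 0.267] head [0.464 0.297 0.363] body [0.42 0.23 0.33]
27 foot [0.545 0.243 0.241] head [0.484 0.266 0.348] body [0.43 0.22 0.32]
30 foot [0.539 0.208 0.201] head [0.497 0.226 0.317] body [0.43 0.19 0.29]
33 foot [0.519 0.169 0.15 ] head [0.498 0.18  0.273] body [0.42 0.17 0.25]
36 foot [0.484 0.131 0.095] head [0.484 0.131 0.22 ] body [0.4  0.14 0.21]
30,-8,19,-10,5.4,2.2,-1.5, 30,-6,20,-6,5.5,1.9,-1.6, 30,-4,20,-3,5.5,1.7,-1.7, 30,-3,21,-0,5.5,1.4,-1.8, 30,-1,20,2,5.5,1.3,-1.9, 30,1,20,5,5.5,1.1,-1.9, 30,2,19,7,5.4,0.9,-2.0, 30,4,18,9,5.3,0.8,-2.1, 30,5,16,11,5.2,0.7,-2.2, 30,6,15,12,5.2,0.6,-2.3, 30,7,13,13,5.1,0.6,-2.4, 30,8,11,14,4.9,0.6,-2.5
```

```bash
python3 -m pendant '[30,-8,19,-10,5.4,2.2,-1.5, 30,-6,20,-6,5.5,1.9,-1.6, 30,-4,20,-3,5.5,1.7,-1.7, 30,-3,21,0,5.5,1.4,-1.8, 30,-1,20,2,5.5,1.3,-1.9, 30,1,20,5,5.5,1.1,-1.9, 30,2,19,7,5.4,0.9,-2.0, 30,4,18,9,5.3,0.8,-2.1, 30,5,16,11,5.2,0.7,-2.2, 30,6,15,12,5.2,0.6,-2.3, 30,7,13,13,5.1,0.6,-2.4, 30,8,11,14,4.9,0.6,-2.5]'; cat > next.py <<'E'
# replan: path from measured q to the next stored waypoint indices
import sys
from plan import *
from station import manip
s=manip.sense(); q=np.array(s['q']); qs=np.load('/tmp/qs.npy'); i,j=int(sys.argv[1]),int(sys.argv[2])
print('err to plan',(q-qs[i]).round(2),'F',s['wrist_force'].round(1),'gap',s['finger_gap'].round(4))
w=np.array(qs); 
new=[q]+[w[k]+(q-w[i])*(j-k)/(j-i) for k in range(i+1,j+1)]
print(', '.join(rows(new,30)))
E
python3 next.py 12 24
```

```text
t: 9.22
eef_pos: [0.4002, 0.3373, 0.2169]
tool_rot: [-0.498, 0.812, -0.303, -0.014]
wrist_force: [-0.5, 0.9, -0.0]
finger_gap: 0.0387Traceback (most recent call last):
  File "next.py", line 6, in <module>
    print('err to plan',(q-qs[i]).round(2),'F',s['wrist_force'].round(1),'gap',s['finger_gap'].round(4))
                                                                               ^^^^^^^^^^^^^^^^^^^^^
AttributeError: 'float' object has no attribute 'round'
```

```bash
sed -i "s/s\['finger_gap'\].round(4)/round(s['finger_gap'],4)/" next.py; python3 next.py 12 24
```

```text
err to plan [-0.01  0.05  0.04  0.08  0.   -0.06] F [-0.5  0.9 -0. ] gap 0.0387
30,11,7,15,4.3,0.3,-2.9, 30,11,6,15,4.2,0.3,-3.0, 30,11,4,15,4.1,0.4,-3.0, 30,11,2,14,4.0,0.5,-3.0, 30,11,1,13,3.9,0.6,-3.0, 30,11,-1,12,3.8,0.7,-3.0, 30,10,-3,10,3.7,0.8,-3.1, 30,10,-4,9,3.6,1.0,-3.1, 30,9,-5,7,3.5,1.1,-3.1, 30,9,-7,6,3.4,1.2,-3.1, 30,9,-8,4,3.3,1.4,-3.1, 30,8,-9,2,3.2,1.5,-3.2
```

```bash
python3 -m pendant '[30,11,7,15,4.3,0.3,-2.9, 30,11,6,15,4.2,0.3,-3.0, 30,11,4,15,4.1,0.4,-3.0, 30,11,2,14,4.0,0.5,-3.0, 30,11,1,13,3.9,0.6,-3.0, 30,11,-1,12,3.8,0.7,-3.0, 30,10,-3,10,3.7,0.8,-3.1, 30,10,-4,9,3.6,1.0,-3.1, 30,9,-5,7,3.5,1.1,-3.1, 30,9,-7,6,3.4,1.2,-3.1, 30,9,-8,4,3.3,1.4,-3.1, 30,8,-9,2,3.2,1.5,-3.2]'; python3 next.py 24 36
```

```text
t: 10.22
eef_pos: [0.521, 0.3115, 0.2992]
tool_rot: [0.695, -0.407, 0.591, 0.045]
wrist_force: [0.4, -1.0, -1.3]
finger_gap: 0.0393
err to plan [-0.    0.04  0.03  0.04  0.    0.03] F [ 0.4 -1.  -1.3] gap 0.0393
30,7,-11,-2,2.6,1.5,-3.6, 30,7,-13,-4,2.5,1.6,-3.6, 30,6,-13,-5,2.4,1.8,-3.7, 30,4,-14,-7,2.3,1.9,-3.7, 30,3,-15,-9,2.2,2.0,-3.7, 30,2,-16,-11,2.1,2.2,-3.7, 30,0,-16,-12,2.0,2.3,-3.8, 30,-1,-17,-14,2.0,2.4,-3.8, 30,-3,-17,-15,1.9,2.5,-3.8, 30,-4,-17,-16,1.9,2.6,-3.9, 30,-6,-17,-17,1.9,2.7,-3.9, 30,-8,-17,-17,1.9,2.7,-3.9
```

```bash
python3 -m pendant '[30,7,-11,-2,2.6,1.5,-3.6, 30,7,-13,-4,2.5,1.6,-3.6, 30,6,-13,-5,2.4,1.8,-3.7, 30,4,-14,-7,2.3,1.9,-3.7, 30,3,-15,-9,2.2,2.0,-3.7, 30,2,-16,-11,2.1,2.2,-3.7, 30,0,-16,-12,2.0,2.3,-3.8, 30,-1,-17,-14,2.0,2.4,-3.8, 30,-3,-17,-15,1.9,2.5,-3.8, 30,-4,-17,-16,1.9,2.6,-3.9, 30,-6,-15,-12,1.9,2.7,-3.9, 30,0,0,0,0,0,0]'; python3 next.py 35 36; python3 - <<'E'
from h import *
from plan import *
from station import manip,viewer
for n in('scene','top','wrist'):
    f=viewer.grab_frame(n); pickle.dump(f,open(f'/tmp/{n}6.pkl','wb')); cv2.imwrite(f'pics/{n}6.png',f['frame'][:,:,::-1])
s=manip.sense(); R=R_of(s['tool_rot']); print('pred axis',(R@DH).round(3),'foot',(tip(s)+R@(OC+DH*FOOT)).round(4)); show(s)
E
```

```text
t: 11.22
eef_pos: [0.5201, 0.1345, 0.1369]
tool_rot: [0.555, 0.003, 0.832, -0.008]
wrist_force: [0.0, -0.2, -1.1]
finger_gap: 0.0391
err to plan [-0.01  0.05  0.02  0.03 -0.06  0.03] F [ 0.  -0.2 -1.1] gap 0.0391
30,8,-9,33,0.2,-3.9,-2.8
pred axis [0.06  0.007 0.998] foot [0.4728 0.1368 0.0676]
t 11.37 q [0.4  0.1  2.41 3.81 0.64 1.15] p [0.522  0.1361 0.1402] F [ 0.4  0.7 -1.9] gap 0.0394 
R [[-0.376, -0.008, -0.927], [0.008, 1.0, -0.012], [0.927, -0.012, -0.376]]
```

View pics/scene6.png

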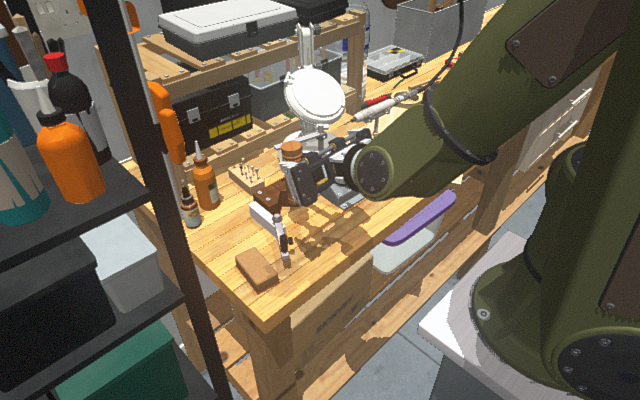

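View pics/top6.png

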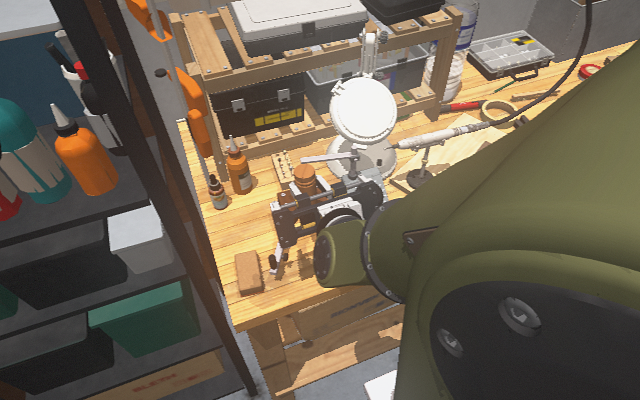

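View pics/wrist6.png

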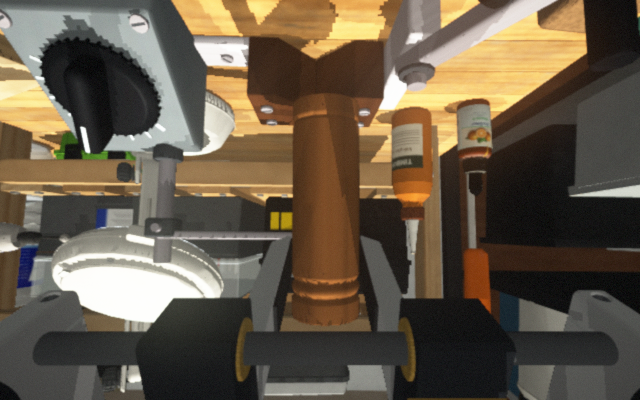

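```bash
python3 - <<'E'
from colax import *
from plan import *
from station import manip
f=pickle.load(open('/tmp/wrist6.pkl','rb')); s=manip.sense()
o,d,t=colaxis(f,s); R=R_of(s['tool_rot']); print('world axis',(R@d).round(3), 'foot world',(tip(s)+R@(o+d*np.percentile(t,.5))).round(4))
# block in this view
P=world(f); hsv=cv2.cvtColor(f['frame'],cv2.COLOR_RGB2HSV)
for uv in [(262,60),(370,60),(285,90),(350,85)]: print(uv,P[uv[1],uv[0]].round(4),hsv[uv[1],uv[0]])
print('jig-foot',(P[60,262]-P[60,370]).round(3))
E
```

```text
axis in tool [-0.949 -0.003 -0.315] pt [ 0.     -0.0008 -0.011 ] t range [-0.0917  0.0316] rms 0.0009
world axis [0.065 0.008 0.998] foot world [0.4724 0.1351 0.0664]
(262, 60) [0.5052 0.0881 0.0188] [ 10 130  59]
(370, 60) [0.5088 0.1666 0.0161] [ 12 126  81]
(285, 90) [0.5107 0.1045 0.0386] [ 12 132  56]
(350, 85) [0.5116 0.1522 0.034 ] [ 11 126  65]
jig-foot [-0.004 -0.079  0.003]
```

```bash
cat > place.py <<'E'
import sys
from h import *
from plan import *
from station import manip
DH2=np.array([-.948,-.0035,-.318]); DH2/=np.linalg.norm(DH2); OC2=np.array([0,0,-.0111]); F2=-.0912
def go(foot):
    s=manip.sense(); R=R_of(s['tool_rot']); ax=R@DH2; f=tip(s)+R@(OC2+DH2*F2)
    rv=np.cross(ax,UP); Rn=Ro.from_rotvec(rv).as_matrix()@R
    tipn=np.array(foot)-Rn@(OC2+DH2*F2); e=tipn+OFF*Rn[:,2]
    print('t',round(s['t'],2),'axis',ax.round(3),'foot',f.round(4),'F',s['wrist_force'].round(1),'gap',round(s['finger_gap'],4)); print('need mm',(1000*(e-s['eef_pos'])).round(1),'deg',np.degrees(rv).round(1))
go([float(v) for v in sys.argv[1:4]])
E
python3 place.py .490 .129 .015
```

```text
t 11.37 axis [0.062 0.008 0.998] foot [0.4727 0.136  0.0669] F [ 0.4  0.7 -1.9] gap 0.0394
need mm [ 12.7  -7.6 -49. ] deg [ 0.4 -3.5  0. ]
```

```bash
python3 -m pendant '[30,2,-2,-4,0.1,-1.2,0, 30,4,-3,-12,0.2,-1.2,0, 30,4,-2,-16,0.1,-1.1,0, 30,2,0,-12,0,0,0, 30,0,0,-4,0,0,0, 30,0,0,0,0,0,0]'; python3 place.py .495 .129 .004
```

```text
t: 11.87
eef_pos: [0.5348, 0.1338, 0.0916]
tool_rot: [0.587, -0.006, 0.81, 0.001]
wrist_force: [0.5, 0.2, -1.5]
finger_gap: 0.0393
t 11.87 axis [-0.006  0.002  1.   ] foot [0.4906 0.1332 0.0151] F [ 0.5  0.2 -1.5] gap 0.0393
need mm [  4.8  -4.4 -11.4] deg [ 0.1  0.4 -0. ]
```

```bash
python3 -m pendant '[30,1,-3,-4,0.1,0.2,0, 30,2,-2,-4,0,0.2,0, 30,2,0,-3,0,0,0, 30,0,0,0,0,0,0, 30,0,0,0,0,0,0]'; python3 place.py .504 .129 .001
```

```text
t: 12.28
eef_pos: [0.5409, 0.1293, 0.0821]
tool_rot: [0.585, -0.006, 0.811, 0.002]
wrist_force: [-1.6, -0.9, -2.3]
finger_gap: 0.0398
t 12.28 axis [-0.001 -0.     1.   ] foot [0.4964 0.1288 0.0058] F [-1.6 -0.9 -2.3] gap 0.0398
need mm [ 7.7  0.2 -4.9] deg [-0.   0.1  0. ]
```

```bash
python3 -m pendant '[30,2,0,-1,0,0,0, 30,2,0,-1,0,0,0, 30,1,0,-1,0,0,0, 30,0,0,0,0,0,0]'; python3 place.py .504 .129 .001
```

```text
t: 12.62
eef_pos: [0.5468, 0.1296, 0.0801]
tool_rot: [0.585, -0.006, 0.811, 0.003]
wrist_force: [0.7, -0.3, -1.3]
finger_gap: 0.0392
t 12.62 axis [-0.004 -0.001  1.   ] foot [0.5024 0.1291 0.0037] F [ 0.7 -0.3 -1.3] gap 0.0392
need mm [ 1.8 -0.  -2.8] deg [-0.1  0.2  0. ]
```

```bash
python3 -m pendant '[30,1.5,0,-1,0,0,0, 30,1,0,0,0,0,0, 30,0,0,0,0,0,0]'; python3 place.py .504 .129 .001;  python3 -m pendant '[30,1.5,0,0,0,0,0, 30,0,0,-1,0,0,0, 30,0,0,0,0,0,0]'; python3 place.py .504 .129 .001
```

```text
t: 12.87
eef_pos: [0.5496, 0.1297, 0.079]
tool_rot: [0.585, -0.006, 0.811, 0.003]
wrist_force: [-0.3, 0.4, -1.6]
finger_gap: 0.0393
t 12.87 axis [-0.003 -0.001  1.   ] foot [0.5052 0.1292 0.0026] F [-0.3  0.4 -1.6] gap 0.0393
need mm [-0.9 -0.1 -1.7] deg [-0.   0.2  0. ]
t: 13.12
eef_pos: [0.5512, 0.1296, 0.0779]
tool_rot: [0.585, -0.006, 0.811, 0.003]
wrist_force: [0.7, -0.5, -2.5]
finger_gap: 0.0395
t 13.12 axis [-0.003 -0.001  1.   ] foot [0.5068 0.1292 0.0015] F [ 0.7 -0.5 -2.5] gap 0.0395
need mm [-2.5 -0.1 -0.6] deg [-0.   0.2  0. ]
```

```bash
python3 -m pendant '[30,1.5,0,0,0,0,0, 30,0.5,0,-0.5,0,0,0, 30,0,0,0,0,0,0]'; python3 place.py .504 .129 .001;  python3 - <<'E'
from colax import *
from plan import *
from station import manip,viewer
f=viewer.grab_frame('wrist'); s=manip.sense(); pickle.dump(f,open('/tmp/wrist7.pkl','wb')); cv2.imwrite('pics/wrist7.png',f['frame'][:,:,::-1])
o,d,t=colaxis(f,s); R=R_of(s['tool_rot']); print('world axis',(R@d).round(3), 'foot world',(tip(s)+R@(o+d*np.percentile(t,.5))).round(4))
E
```

```text
t: 13.37
eef_pos: [0.5528, 0.1291, 0.077]
tool_rot: [0.585, -0.006, 0.811, 0.002]
wrist_force: [-4.1, -0.8, -0.5]
finger_gap: 0.0394
t 13.37 axis [-0.003 -0.001  1.   ] foot [0.5083 0.1287 0.0006] F [-4.1 -0.8 -0.5] gap 0.0394
need mm [-4.1  0.4  0.3] deg [-0.   0.2  0. ]
axis in tool [-0.968  0.002  0.25 ] pt [ 0.     -0.0006 -0.0094] t range [-0.1281  0.0189] rms 0.01225
world axis [0.543 0.011 0.84 ] foot world [ 0.4402  0.1265 -0.0164]
```

View pics/wrist7.png

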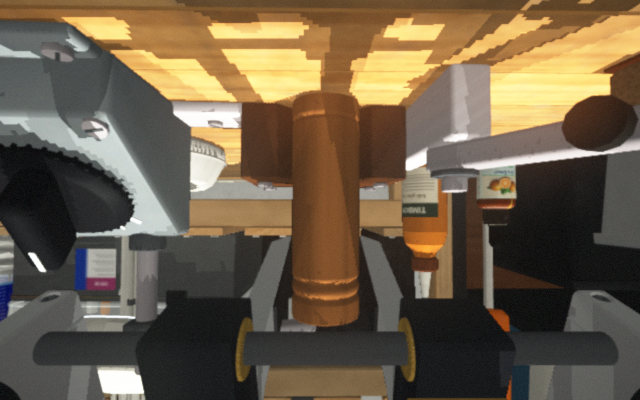

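```bash
python3 -m pendant '[30,0,0,-0.7,0,0,0, 30,0,0,0,0,0,0, 30,0,0,0,0,0,0]'; python3 place.py .5083 .129 .001
```

```text
t: 13.67
eef_pos: [0.5527, 0.129, 0.0764]
tool_rot: [0.585, -0.006, 0.811, 0.002]
wrist_force: [-3.1, -1.9, 0.2]
finger_gap: 0.0394
t 13.67 axis [-0.003 -0.001  1.   ] foot [0.5083 0.1285 0.    ] F [-3.1 -1.9  0.2] gap 0.0394
need mm [0.2 0.5 0.9] deg [-0.   0.2  0. ]
```

```bash
python3 -m pendant '[46,0,0,0,0,0,0, 52,0,0,0,0,0,0, 60,0,0,0,0,0,0, 66,0,0,0,0,0,0, 66,0,0,0,0,0,0, 66,0,0,0,0,0,0]';  python3 - <<'E'
from h import *
from station import manip,viewer
for n in('scene','wrist'):
    f=viewer.grab_frame(n); pickle.dump(f,open(f'/tmp/{n}8.pkl','wb')); im=f['frame'][:,:,::-1]
    cv2.imwrite(f'pics/{n}8.png',im if n=='wrist' else cv2.resize(im[100:280,200:420],None,fx=3.5,fy=3.3,interpolation=cv2.INTER_CUBIC))
show(manip.sense())
E
```

```text
t: 14.17
eef_pos: [0.5539, 0.1298, 0.0776]
tool_rot: [0.586, -0.006, 0.81, 0.003]
wrist_force: [0.4, -0.0, 1.0]
finger_gap: 0.0659
t 14.27 q [0.32 0.42 2.37 3.51 0.92 1.44] p [0.5539 0.1298 0.0775] F [-0.2  0.4  0.5] gap 0.066 
R [[-0.312, -0.006, -0.95], [-0.013, 1.0, -0.002], [0.95, 0.012, -0.312]]
```

View pics/scene8.png

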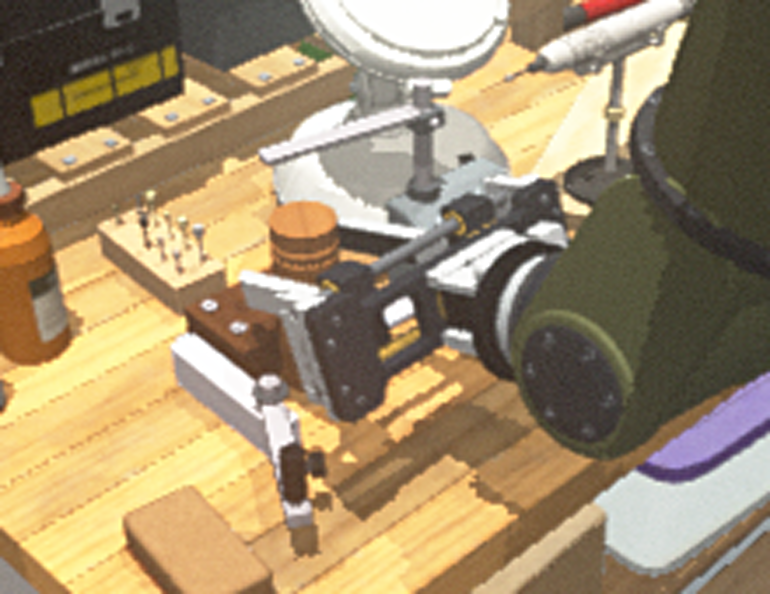

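View pics/wrist8.png

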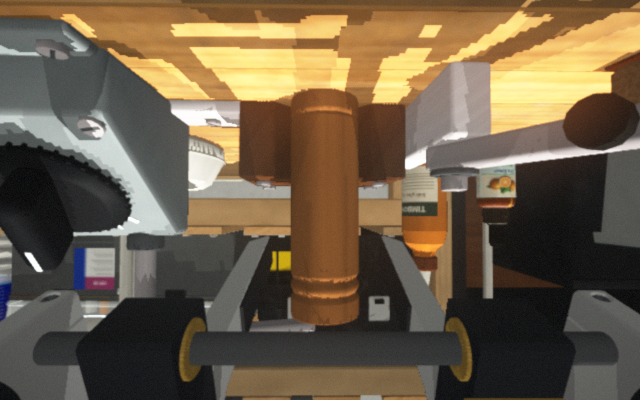

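```bash
python3 - <<'E'
from h import *
from plan import *
from station import manip
s=manip.sense(); R=R_of(s['tool_rot']); q=np.array(s['q']); p0=tip(s)
for d in ([-40,0,10],[-65,0,20],[-70,0,60],[-70,0,100],[-70,0,140],[-90,0,120]):
    r=ik(p0+np.array(d)/1000,R,seed=q); print(d,[x.round(2) for x in r])
J0[:]=[.508,.129,0]
th=2.06
for th in(2.0,2.06): print(jig(-40-90*np.sin(th),60-90*np.cos(th),58).round(4), jig(-40,60,0))
E
```

```text
[-40, 0, 10] [array([0.37, 0.35, 2.47, 3.56, 0.95, 1.43])]
[-65, 0, 20] []
[-70, 0, 60] []
[-70, 0, 100] [array([ 0.42, -0.07,  2.52,  3.81,  0.65,  1.14])]
[-70, 0, 140] [array([ 0.42, -0.21,  2.49,  3.99,  0.52,  0.92])]
[-90, 0, 120] []
[0.3925 0.2339 0.058 ] [0.47184636 0.19139322 0.        ]
[0.3952 0.2386 0.058 ] [0.47184636 0.19139322 0.        ]
```

```bash
python3 -m pendant '[66,-8,0,2,0,0,0, 66,-13,0,4,0,0,0, 66,-13,0,4,0,0,0, 66,-6,0,2,0,0,0, 66,0,0,15,0,0,0, 66,0,0,25,0,0,0, 66,0,0,30,0,0,0, 66,0,0,30,0,0,0, 66,0,0,15,0,0,0, 66,0,0,0,0,0,0]'; python3 - <<'E'
from h import *
from plan import *
from station import manip
s=manip.sense(); show(s); print(tip(s).round(4))
q0=np.array(s['q']); J0[:]=[.508,.129,0]
th=2.04; r=-JX*np.sin(th)-JY*np.cos(th); p=jig(-40-90*np.sin(th),60-90*np.cos(th),160); B=ik(p,tool(-UP,-r)); print(p.round(4),[b.round(2) for b in B]); B=B[0]
N=34; qs=[]
for i in range(N+1):
    u=i/N; q=q0+(B-q0)*u; q[0]-=.30*np.sin(np.pi*u)*u; q[1]-=.15*np.sin(np.pi*u);qs.append(q)
for i in range(0,N+1,3):
    t_,R_=FK(qs[i]); print(i,qs[i].round(2),'tip',t_.round(3),'body',(t_-.097*R_[:,2]).round(2))
np.save('/tmp/qs.npy',qs); rr=rows(qs,66); print(', '.join(rr[:12]))
E
```

```text
t: 15.1
eef_pos: [0.5069, 0.1302, 0.208]
tool_rot: [0.584, -0.008, 0.811, 0.005]
wrist_force: [-0.9, -0.3, -0.2]
finger_gap: 0.0662
t 15.1 q [ 0.38 -0.12  2.45  3.87  0.53  1.03] p [0.5069 0.1302 0.208 ] F [-0.9 -0.3 -0.2] gap 0.0662 
R [[-0.317, -0.007, -0.948], [-0.018, 1.0, -0.002], [0.948, 0.017, -0.317]]
[0.4727 0.1296 0.2195]
[0.3943 0.237  0.16  ] [array([0.46, 0.14, 1.82, 0.  , 1.18, 0.99])]
0 [ 0.38 -0.12  2.45  3.87  0.53  1.03] tip [0.473 0.131 0.22 ] body [0.38 0.13 0.25]
3 [ 0.38 -0.14  2.39  3.53  0.59  1.03] tip [0.496 0.177 0.293] body [0.4  0.16 0.31]
6 [ 0.37 -0.16  2.34  3.19  0.64  1.02] tip [0.502 0.224 0.358] body [0.41 0.19 0.35]
9 [ 0.34 -0.16  2.28  2.85  0.7   1.02] tip [0.495 0.27  0.406] body [0.41 0.22 0.39]
12 [ 0.31 -0.16  2.23  2.51  0.76  1.02] tip [0.478 0.311 0.431] body [0.41 0.25 0.42]
15 [ 0.29 -0.15  2.17  2.16  0.82  1.01] tip [0.459 0.344 0.428] body [0.4  0.27 0.42]
18 [ 0.26 -0.13  2.12  1.82  0.87  1.01] tip [0.438 0.366 0.401] body [0.39 0.28 0.41]
21 [ 0.26 -0.1   2.06  1.48  0.93  1.01] tip [0.418 0.372 0.354] body [0.39 0.28 0.38]
24 [ 0.27 -0.06  2.01  1.14  0.99  1.  ] tip [0.4   0.361 0.297] body [0.38 0.28 0.35]
27 [ 0.3  -0.    1.95  0.8   1.04  1.  ] tip [0.385 0.334 0.239] body [0.38 0.27 0.31]
30 [0.36 0.06 1.89 0.46 1.1  1.  ] tip [0.379 0.294 0.192] body [0.38 0.25 0.28]
33 [0.43 0.12 1.84 0.11 1.16 0.99] tip [0.388 0.25  0.164] body [0.39 0.24 0.26]
66,10,17,27,-4.1,-4.1,4.0, 66,8,17,27,-4.1,-4.1,3.9, 66,6,18,26,-4.1,-4.2,3.7, 66,4,18,25,-4.1,-4.2,3.6, 66,2,18,24,-4.2,-4.2,3.5, 66,-0,18,22,-4.2,-4.2,3.4, 66,-2,18,20,-4.2,-4.1,3.3, 66,-4,17,17,-4.3,-4.1,3.2, 66,-5,17,15,-4.4,-4.0,3.2, 66,-6,16,12,-4.4,-3.9,3.1, 66,-7,16,8,-4.5,-3.7,3.1, 66,-8,15,5,-4.6,-3.6,3.1
```

```bash
python3 - <<'E'
from h import *
for n in('top','scene'):
    P=world(pickle.load(open(f'/tmp/{n}0.pkl','rb'))).reshape(-1,3)
    for x0 in np.arange(.2,.6,.04):
        Q=P[(P[:,0]>x0)&(P[:,0]<x0+.04)&(P[:,1]>.27)&(P[:,1]<.7)&(P[:,2]>.1)&(P[:,2]<.6)]
        if len(Q)>5: print(n,x0.round(2),len(Q),Q.min(0).round(3),np.percentile(Q[:,1],5).round(3))
E
```

```text
top 0.44 1344 [0.47  0.372 0.101] 0.373
top 0.48 12723 [0.48  0.372 0.1  ] 0.373
top 0.52 9283 [0.52  0.409 0.101] 0.444
top 0.56 1780 [0.56 0.27 0.1 ] 0.419
scene 0.44 1474 [0.477 0.372 0.1  ] 0.373
scene 0.48 15254 [0.48  0.371 0.1  ] 0.377
scene 0.52 9376 [0.52  0.403 0.144] 0.444
scene 0.56 2353 [0.56  0.403 0.144] 0.41
```

```bash
python3 - <<'E'
from h import *
from plan import *
from station import manip
s=manip.sense(); q0=np.array(s['q']); J0[:]=[.508,.129,0]
th=2.04; r=-JX*np.sin(th)-JY*np.cos(th); p=jig(-40-90*np.sin(th),60-90*np.cos(th),160); B=ik(p,tool(-UP,-r))[0]
N=36; qs=[]
for i in range(N+1):
    u=i/N; q=q0+(B-q0)*u; q[0]-=.52*np.sin(np.pi*u)*u**.7; q[1]-=.15*np.sin(np.pi*u);qs.append(q)
for i in range(0,N+1,2):
    t_,R_=FK(qs[i]); b=t_-.097*R_[:,2]; print(i,'tip',t_.round(3),'fing',(t_+.046*R_[:,1]).round(2),(t_-.046*R_[:,1]).round(2),'bodyends',(b+.09*R_[:,1]).round(2),(b-.09*R_[:,1]).round(2))
np.save('/tmp/qs.npy',qs); rr=rows(qs,66); print(', '.join(rr[:12]))
E
```

```text
0 tip [0.473 0.131 0.22 ] fing [0.47 0.18 0.22] [0.47 0.08 0.22] bodyends [0.38 0.22 0.25] [0.38 0.04 0.25]
2 tip [0.491 0.155 0.266] fing [0.49 0.2  0.26] [0.5  0.11 0.27] bodyends [0.39 0.23 0.27] [0.41 0.06 0.3 ]
4 tip [0.504 0.176 0.311] fing [0.5  0.22 0.3 ] [0.51 0.13 0.32] bodyends [0.39 0.24 0.29] [0.43 0.07 0.35]
6 tip [0.513 0.194 0.351] fing [0.5  0.23 0.33] [0.52 0.15 0.37] bodyends [0.4  0.25 0.31] [0.44 0.09 0.39]
8 tip [0.517 0.211 0.386] fing [0.51 0.25 0.36] [0.53 0.18 0.41] bodyends [0.41 0.24 0.32] [0.45 0.11 0.43]
10 tip [0.518 0.226 0.411] fing [0.51 0.26 0.38] [0.53 0.2  0.45] bodyends [0.41 0.24 0.33] [0.45 0.13 0.46]
12 tip [0.516 0.241 0.427] fing [0.51 0.26 0.39] [0.52 0.22 0.47] bodyends [0.42 0.23 0.34] [0.45 0.14 0.49]
14 tip [0.512 0.255 0.433] fing [0.51 0.27 0.39] [0.52 0.24 0.48] bodyends [0.43 0.22 0.34] [0.45 0.16 0.51]
16 tip [0.507 0.268 0.428] fing [0.5  0.28 0.38] [0.51 0.26 0.47] bodyends [0.43 0.21 0.33] [0.44 0.19 0.51]
18 tip [0.499 0.279 0.413] fing [0.5  0.28 0.37] [0.5  0.28 0.46] bodyends [0.44 0.2  0.32] [0.44 0.21 0.5 ]
20 tip [0.49  0
[... 577 characters left out ...]
] [0.39 0.31 0.24] bodyends [0.45 0.16 0.26] [0.36 0.29 0.34]
32 tip [0.399 0.262 0.189] fing [0.43 0.23 0.18] [0.37 0.3  0.2 ] bodyends [0.46 0.16 0.25] [0.34 0.29 0.31]
34 tip [0.393 0.248 0.17 ] fing [0.43 0.22 0.16] [0.36 0.28 0.18] bodyends [0.46 0.17 0.25] [0.33 0.29 0.28]
36 tip [0.394 0.237 0.16 ] fing [0.43 0.21 0.16] [0.35 0.26 0.16] bodyends [0.47 0.19 0.26] [0.32 0.28 0.26]
66,10,14,26,-3.9,-3.8,3.6, 66,9,13,25,-3.9,-3.9,3.3, 66,7,12,25,-3.9,-3.9,3.1, 66,6,12,24,-4.0,-3.9,2.9, 66,4,11,23,-4.0,-3.9,2.7, 66,3,10,21,-4.1,-3.8,2.6, 66,2,10,19,-4.2,-3.7,2.4, 66,1,10,17,-4.3,-3.6,2.4, 66,-0,10,15,-4.4,-3.5,2.3, 66,-1,9,12,-4.5,-3.3,2.3, 66,-2,9,10,-4.6,-3.1,2.2, 66,-2,9,7,-4.7,-2.9,2.3
```

```bash
python3 - <<'E'
from h import *
from plan import *
from station import manip
s=manip.sense(); q0=np.array(s['q']); J0[:]=[.508,.129,0]
th=2.04; r=-JX*np.sin(th)-JY*np.cos(th); p=jig(-40-90*np.sin(th),60-90*np.cos(th),160); B=ik(p,tool(-UP,-r))[0]
N=36; qs=[]
for i in range(N+1):
    u=i/N; q=q0+(B-q0)*u; q[0]-=.42*np.sin(np.pi*u)*u**.8; q[2]+=.12*np.sin(np.pi*u)*u; q[1]-=.15*np.sin(np.pi*u); qs.append(q)
for i in range(0,N+1,3):
    t_,R_=FK(qs[i]); b=t_-.097*R_[:,2]; print(i,'tip',t_.round(3),'fing',(t_+.046*R_[:,1]).round(2),(t_-.046*R_[:,1]).round(2),'bodyends',(b+.09*R_[:,1]).round(2),(b-.09*R_[:,1]).round(2))
print(np.max(qs,axis=0).round(2))
np.save('/tmp/qs.npy',qs); rr=rows(qs,66); print(', '.join(rr[:12]))
E
```

```text
0 tip [0.473 0.131 0.22 ] fing [0.47 0.18 0.22] [0.47 0.08 0.22] bodyends [0.38 0.22 0.25] [0.38 0.04 0.25]
3 tip [0.496 0.17  0.287] fing [0.49 0.21 0.28] [0.5  0.13 0.3 ] bodyends [0.39 0.24 0.28] [0.42 0.07 0.32]
6 tip [0.505 0.206 0.345] fing [0.49 0.24 0.32] [0.52 0.17 0.37] bodyends [0.39 0.25 0.3 ] [0.44 0.1  0.39]
9 tip [0.503 0.238 0.386] fing [0.49 0.27 0.36] [0.52 0.21 0.42] bodyends [0.39 0.26 0.32] [0.44 0.13 0.44]
12 tip [0.494 0.269 0.406] fing [0.48 0.29 0.37] [0.5  0.25 0.45] bodyends [0.4  0.25 0.32] [0.44 0.17 0.47]
15 tip [0.479 0.295 0.403] fing [0.47 0.31 0.36] [0.49 0.28 0.45] bodyends [0.4  0.25 0.31] [0.43 0.2  0.48]
18 tip [0.462 0.315 0.378] fing [0.46 0.31 0.33] [0.46 0.32 0.42] bodyends [0.4  0.23 0.29] [0.41 0.24 0.47]
21 tip [0.44  0.327 0.337] fing [0.44 0.31 0.29] [0.44 0.34 0.38] bodyends [0.4  0.22 0.28] [0.4  0.27 0.45]
24 tip [0.416 0.326 0.288] fing [0.42 0.3  0.25] [0.41 0.35 0.33] bodyends [0.4  0.2  0.26] [0.37 0.29 0.41]
27 tip [0.393 0.313 0.237] fing [0.41 0.28 0.21] [0.38 0.34 0.27] bodyends [0.41 0.18 0.24] [0.35 0.3  0.36]
30 tip [0.377 0.289 0.195] fing [0.4  0.26 0.17] [0.35 0.32 0.22] bodyends [0.42 0.17 0.23] [0.33 0.3  0.32]
33 tip [0.376 0.261 0.167] fing [0.41 0.23 0.16] [0.34 0.29 0.18] bodyends [0.44 0.17 0.24] [0.32 0.29 0.28]
36 tip [0.394 0.237 0.16 ] fing [0.43 0.21 0.16] [0.35 0.26 0.16] bodyends [0.47 0.19 0.26] [0.32 0.28 0.26]
[0.46 0.14 2.45 3.87 1.18 1.03]
66,10,15,25,-3.9,-3.8,3.7, 66,8,15,25,-3.9,-3.8,3.5, 66,6,14,24,-3.9,-3.8,3.3, 66,4,14,23,-4.0,-3.8,3.2, 66,3,14,21,-4.0,-3.8,3.0, 66,1,13,19,-4.1,-3.7,2.9, 66,-0,13,17,-4.1,-3.6,2.8, 66,-1,13,15,-4.2,-3.5,2.8, 66,-3,12,12,-4.3,-3.4,2.7, 66,-3,12,10,-4.3,-3.2,2.7, 66,-4,12,7,-4.4,-3.1,2.7, 66,-5,11,4,-4.5,-2.9,2.7
```

```bash
python3 -m pendant '[66,10,15,25,-3.9,-3.8,3.7, 66,8,15,25,-3.9,-3.8,3.5, 66,6,14,24,-3.9,-3.8,3.3, 66,4,14,23,-4.0,-3.8,3.2, 66,3,14,21,-4.0,-3.8,3.0, 66,1,13,19,-4.1,-3.7,2.9, 66,0,13,17,-4.1,-3.6,2.8, 66,-1,13,15,-4.2,-3.5,2.8, 66,-3,12,12,-4.3,-3.4,2.7, 66,-3,12,10,-4.3,-3.2,2.7, 66,-4,12,7,-4.4,-3.1,2.7, 66,-5,11,4,-4.5,-2.9,2.7]'; sed -i 's/rows(new,30)/rows(new,66)/' next.py; python3 next.py 12 24
```

```text
t: 16.1
eef_pos: [0.5174, 0.3009, 0.4013]
tool_rot: [0.725, -0.514, 0.434, -0.145]
wrist_force: [-1.0, -0.1, 0.7]
finger_gap: 0.0658
err to plan [-0.    0.01 -0.   -0.07  0.01  0.01] F [-1.  -0.1  0.7] gap 0.0658
66,-5,10,1,-4.3,-2.6,2.7, 66,-6,9,-2,-4.3,-2.5,2.7, 66,-6,8,-5,-4.4,-2.3,2.8, 66,-7,8,-7,-4.5,-2.1,2.9, 66,-7,7,-9,-4.5,-1.9,2.9, 66,-7,6,-11,-4.6,-1.8,3.0, 66,-8,5,-13,-4.6,-1.6,3.2, 66,-8,4,-15,-4.6,-1.4,3.3, 66,-9,2,-16,-4.7,-1.3,3.4, 66,-9,1,-17,-4.7,-1.2,3.5, 66,-9,-0,-18,-4.7,-1.1,3.7, 66,-9,-2,-18,-4.8,-1.0,3.8
```

```bash
python3 -m pendant '[66,-5,10,1,-4.3,-2.6,2.7, 66,-6,9,-2,-4.3,-2.5,2.7, 66,-6,8,-5,-4.4,-2.3,2.8, 66,-7,8,-7,-4.5,-2.1,2.9, 66,-7,7,-9,-4.5,-1.9,2.9, 66,-7,6,-11,-4.6,-1.8,3.0, 66,-8,5,-13,-4.6,-1.6,3.2, 66,-8,4,-15,-4.6,-1.4,3.3, 66,-9,2,-16,-4.7,-1.3,3.4, 66,-9,1,-17,-4.7,-1.2,3.5, 66,-9,0,-18,-4.7,-1.1,3.7, 66,-9,-2,-18,-4.8,-1.0,3.8]'; python3 next.py 24 36
```

```text
t: 17.1
eef_pos: [0.4134, 0.3643, 0.239]
tool_rot: [-0.468, 0.873, 0.013, 0.135]
wrist_force: [0.4, -0.2, -0.6]
finger_gap: 0.066
err to plan [ 0.04  0.03 -0.   -0.08 -0.02  0.04] F [ 0.4 -0.2 -0.6] gap 0.066
66,-8,-6,-16,-4.6,-1.1,4.0, 66,-8,-8,-16,-4.7,-1.0,4.1, 66,-7,-9,-15,-4.7,-1.0,4.2, 66,-6,-10,-14,-4.8,-1.0,4.3, 66,-5,-11,-13,-4.8,-1.0,4.4, 66,-4,-12,-12,-4.9,-1.0,4.5, 66,-2,-12,-10,-4.9,-1.1,4.5, 66,-0,-13,-8,-5.0,-1.1,4.6, 66,2,-13,-6,-5.0,-1.3,4.6, 66,4,-12,-4,-5.0,-1.4,4.6, 66,7,-11,-1,-5.0,-1.6,4.6, 66,9,-10,1,-5.0,-1.8,4.5
```

```bash
python3 -m pendant '[50,-8,-6,-16,-4.6,-1.1,4.0, 50,-8,-8,-16,-4.7,-1.0,4.1, 50,-7,-9,-15,-4.7,-1.0,4.2, 50,-6,-10,-14,-4.8,-1.0,4.3, 50,-5,-11,-13,-4.8,-1.0,4.4, 50,-4,-12,-12,-4.9,-1.0,4.5, 50,-2,-12,-10,-4.9,-1.1,4.5, 50,0,-13,-8,-5.0,-1.1,4.6, 50,2,-13,-6,-5.0,-1.3,4.6, 50,4,-12,-4,-5.0,-1.4,4.6, 50,7,-11,-1,-5.0,-1.6,4.6, 50,0,0,0,0,0,0]'; python3 - <<'E'
from h import *
from station import manip,viewer
for n in('scene','top','wrist'):
    f=viewer.grab_frame(n); pickle.dump(f,open(f'/tmp/{n}9.pkl','wb')); cv2.imwrite(f'pics/{n}9.png',f['frame'][:,:,::-1])
s=manip.sense();show(s);print(tip(s).round(4))
E
```

```text
t: 18.1
eef_pos: [0.3696, 0.23, 0.0947]
tool_rot: [-0.008, 0.887, 0.461, -0.027]
wrist_force: [0.7, 0.7, -0.2]
finger_gap: 0.0497
t 18.25 q [0.46 0.16 1.88 0.02 1.16 1.07] p [0.3692 0.2308 0.0952] F [-0.4 -0.2  0.7] gap 0.0504 
R [[0.58, 0.814, -0.034], [0.813, -0.581, -0.044], [-0.056, -0.002, -0.998]]
[0.3712 0.2309 0.1312]
```

View pics/wrist9.png

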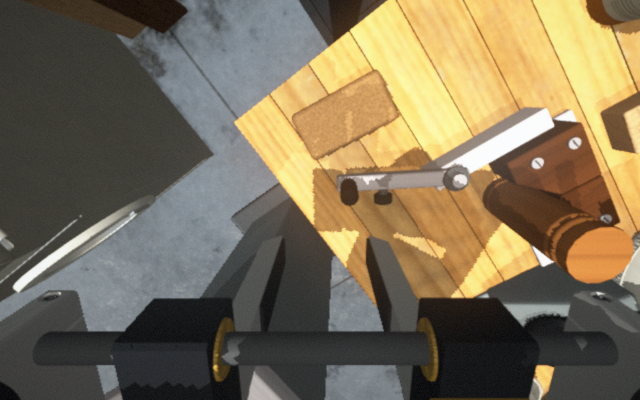

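View pics/scene9.png

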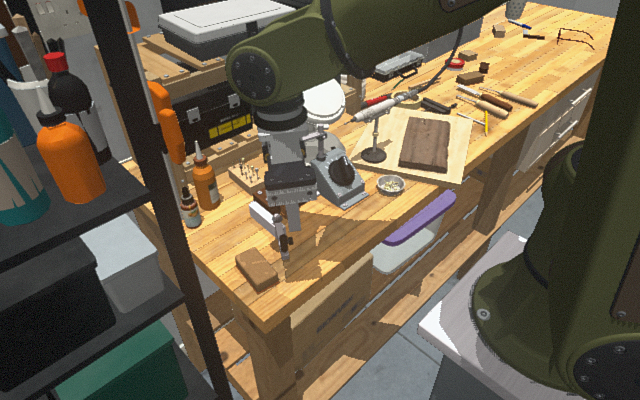

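```bash
python3 - <<'E'
from h import *
f=pickle.load(open('/tmp/wrist9.pkl','rb'));P=world(f);hsv=cv2.cvtColor(f['frame'],cv2.COLOR_RGB2HSV)
V=hsv[...,2]; z=P[...,2]
m=(z>.047)&(z<.1)&(V<110)&(P[...,1]>.2)&(P[...,0]<.45)&(P[...,0]>.33)
k,l,st,c=cv2.connectedComponentsWithStats(m.astype(np.uint8))
for i in range(1,k):
    if st[i,4]>10: Q=P[l==i]; print('peg',st[i],c[i].round(1),Q.min(0).round(4),Q.max(0).round(4)); t=Q[Q[:,2]>.08]; print(len(t),t.mean(0).round(4) if len(t) else '')
c=max(cv2.findContours(m.astype(np.uint8),cv2.RETR_EXTERNAL,cv2.CHAIN_APPROX_NONE)[0],key=cv2.contourArea)
# pivot cap
for uv in [(455,178),(452,172),(400,180)]: print(uv,P[uv[1],uv[0]].round(4))
m=(z>.12)&(z<.13)&(P[...,0]>.45); Q=P[m]; print('head disc',len(Q),Q.mean(0).round(4),Q.min(0).round(4),Q.max(0).round(4))
for n in('top9','scene9'):
    f=pickle.load(open(f'/tmp/{n}.pkl','rb'));P=world(f);z=P[...,2];hsv=cv2.cvtColor(f['frame'],cv2.COLOR_RGB2HSV)
    m=(z>.118)&(z<.132)&(abs(P[...,0]-.505)<.035)&(abs(P[...,1]-.13)<.035)&(hsv[...,1]>100); Q=P[m]; print(n,'head',len(Q),Q.mean(0).round(4) if len(Q) else '')
E
```

```text
peg [341 178  18  28 397] [348.8 191.7] [0.3874 0.2299 0.0508] [0.4009 0.2432 0.0846]
251 [0.3942 0.2367 0.0828]
peg [380 196   7   8  22] [383.5 199.4] [0.4093 0.2039 0.047 ] [0.4136 0.2113 0.0484]
0 
(455, 178) [0.4685 0.1933 0.0554]
(452, 172) [0.4701 0.1962 0.0482]
(400, 180) [0.4317 0.2136 0.0448]
head disc 3238 [0.5063 0.1296 0.1243] [0.4866 0.1074 0.12  ] [0.5266 0.1483 0.1267]
top9 head 112 [0.495  0.1331 0.1228]
scene9 head 0
```

```bash
cat > peg.py <<'E'
import sys
from h import *
from plan import *
from station import manip
J0[:]=[.508,.129,0]
th=float(sys.argv[1]); z=float(sys.argv[2]); s=manip.sense()
r=-JX*np.sin(th)-JY*np.cos(th); p=jig(-40-90*np.sin(th),60-90*np.cos(th),z)
t=tip(s); v=t-jig(-40,60,0); print('t',round(s['t'],2),'tip',t.round(4),'radius',np.hypot(*v[:2]).round(4),'theta',round(float(np.arctan2(-(v@JX),-(v@JY))),3),'F',s['wrist_force'].round(1),'gap',round(s['finger_gap'],4),'q',s['q'].round(2))
print('target',p.round(4)); dtip(s,p,-UP,-r)
E
python3 peg.py 2.04 85; python3 peg.py 2.04 57
```

```text
t 18.25 tip [0.3712 0.2309 0.1312] radius 0.1081 theta 1.882 F [-0.4 -0.2  0.7] gap 0.0504 q [0.46 0.16 1.88 0.02 1.16 1.07]
target [0.3943 0.237  0.085 ]
d mm [ 25.1   6.2 -46.2] rot deg [ 0.27 -3.21  5.02] | 6.0
t 18.25 tip [0.3712 0.2309 0.1312] radius 0.1081 theta 1.882 F [-0.4 -0.2  0.7] gap 0.0504 q [0.46 0.16 1.88 0.02 1.16 1.07]
target [0.3943 0.237  0.057 ]
d mm [ 25.1   6.2 -74.2] rot deg [ 0.27 -3.21  5.02] | 6.0
```

```bash
python3 -m pendant '[40,8,2,-8,0,-1.5,2.5, 40,10,3,-12,0.2,-1.7,2.5, 40,7,1,-6,0,0,0, 40,0,0,0,0,0,0, 40,0,0,0,0,0,0]'; python3 peg.py 2.04 57
```

```text
t: 18.67
eef_pos: [0.3933, 0.2357, 0.0675]
tool_rot: [-0.004, 0.872, 0.49, -0.001]
wrist_force: [0.7, 0.2, -0.3]
finger_gap: 0.04
t 18.67 tip [0.3935 0.2355 0.1035] radius 0.0899 theta 2.021 F [ 0.7  0.2 -0.3] gap 0.04 q [0.45 0.22 1.88 0.01 1.05 1.  ]
target [0.3943 0.237  0.057 ]
d mm [  1.    1.4 -46.5] rot deg [-0.32 -0.37  0.82] | 1.0
```

```bash
python3 -m pendant '[40,1,1,-12,0,0,0.4, 40,0,0,-15,0,0,0.4, 40,0,0,-12,0,0,0, 40,0,0,-6,0,0,0, 10,0,0,0,0,0,0, 10,0,0,0,0,0,0, 10,0,0,0,0,0,0, 10,0,0,0,0,0,0, 10,0,0,0,0,0,0, 10,0,0,0,0,0,0]'; python3 peg.py 1.9 57
```

```text
t: 19.5
eef_pos: [0.3936, 0.2366, 0.0252]
tool_rot: [-0.008, 0.872, 0.49, -0.002]
wrist_force: [6.7, -1.4, -12.2]
finger_gap: 0.0129
t 19.5 tip [0.394  0.2362 0.0612] radius 0.0899 theta 2.03 F [  6.7  -1.4 -12.2] gap 0.0129 q [0.45 0.29 1.91 0.02 0.95 0.99]
target [0.3887 0.2258 0.057 ]
d mm [ -4.9 -10.9  -4.2] rot deg [-0.58 -0.68  8.89] | 8.9
```

```bash
python3 -m pendant '[10,0,0,0,0,0,0, 10,0,0,0,0,0,0]'; python3 peg.py 1.9 60
```

```text
t: 19.67
eef_pos: [0.3936, 0.2366, 0.0251]
tool_rot: [-0.007, 0.872, 0.49, -0.002]
wrist_force: [1.2, 2.3, -6.9]
finger_gap: 0.0131
t 19.67 tip [0.394  0.2362 0.0611] radius 0.0898 theta 2.03 F [ 1.2  2.3 -6.9] gap 0.0131 q [0.45 0.29 1.91 0.02 0.95 0.99]
target [0.3887 0.2258 0.06  ]
d mm [ -4.9 -10.8  -1.1] rot deg [-0.58 -0.66  8.89] | 8.9
```

```bash
cat > arc.py <<'E'
import sys
from h import *
from plan import *
from station import manip
J0[:]=[.508,.129,0]
s=manip.sense(); t=tip(s); C=jig(-40,60,0); v=t-C; th0=float(np.arctan2(-(v@JX),-(v@JY))); r0=np.hypot(*v[:2])
d=[float(x) for x in sys.argv[1].split(',')]
th=th0; prev=v[:2]; out=[]
for x in d:
    th-=np.radians(x); n=.0899*(-JX*np.sin(th)-JY*np.cos(th))[:2]; out.append('10,%.1f,%.1f,0,0,0,%.1f'%(*(1000*(n-prev)),x)); prev=n
rad=v[:2]/r0; F=s['wrist_force'][:2]
print('theta',round(th0,3),'r',r0.round(4),'Frad %.1f Ftan(closing) %.1f'%(F@rad,F@np.array([-rad[1],rad[0]])),'end',round(th,3)); print(', '.join(out))
E
python3 arc.py 4,5.5,5.5,5.5,5.5,5.5,5.5,5.5,5
```

```text
theta 2.03 r 0.0898 Frad 0.1 Ftan(closing) -2.6 end 1.201
10,-3.0,-5.5,0,0,0,4.0, 10,-3.4,-7.9,0,0,0,5.5, 10,-2.6,-8.2,0,0,0,5.5, 10,-1.8,-8.4,0,0,0,5.5, 10,-1.0,-8.6,0,0,0,5.5, 10,-0.2,-8.6,0,0,0,5.5, 10,0.7,-8.6,0,0,0,5.5, 10,1.5,-8.5,0,0,0,5.5, 10,2.0,-7.6,0,0,0,5.0
```

```bash
python3 -m pendant '[10,-3.0,-5.5,0,0,0,4.0, 10,-3.4,-7.9,0,0,0,5.5, 10,-2.6,-8.2,0,0,0,5.5, 10,-1.8,-8.4,0,0,0,5.5, 10,-1.0,-8.6,0,0,0,5.5, 10,-0.2,-8.6,0,0,0,5.5]'; python3 arc.py 5.5,5.5,5.5,5.5,5.5,5.5,5,3
```

```text
t: 20.17
eef_pos: [0.3806, 0.189, 0.0252]
tool_rot: [-0.007, 0.699, 0.715, -0.004]
wrist_force: [3.9, 0.1, -9.7]
finger_gap: 0.0134
theta 1.48 r 0.0907 Frad -3.9 Ftan(closing) -0.0 end 0.764
10,1.4,-8.6,0,0,0,5.5, 10,1.5,-8.5,0,0,0,5.5, 10,2.3,-8.3,0,0,0,5.5, 10,3.1,-8.1,0,0,0,5.5, 10,3.8,-7.7,0,0,0,5.5, 10,4.6,-7.3,0,0,0,5.5, 10,4.7,-6.3,0,0,0,5.0, 10,3.1,-3.5,0,0,0,3.0
```

```bash
python3 -m pendant '[10,1.4,-8.6,-0.5,0,0,5.5, 10,1.5,-8.5,-0.5,0,0,5.5, 10,2.3,-8.3,0,0,0,5.5, 10,3.1,-8.1,0,0,0,5.5, 10,3.8,-7.7,0,0,0,5.5, 10,4.6,-7.3,0,0,0,5.5, 10,4.7,-6.3,0,0,0,5.0]'; python3 arc.py 5.5,5.5,5.5,5.5,5.5,5.5,5,3
```

```text
t: 20.75
eef_pos: [0.4015, 0.132, 0.0252]
tool_rot: [-0.006, 0.413, 0.911, -0.006]
wrist_force: [4.6, 5.0, -11.5]
finger_gap: 0.0129
theta 0.805 r 0.0915 Frad -6.7 Ftan(closing) -0.8 end 0.089
10,7.1,-5.3,0,0,0,5.5, 10,6.5,-5.7,0,0,0,5.5, 10,7.0,-5.1,0,0,0,5.5, 10,7.4,-4.4,0,0,0,5.5, 10,7.8,-3.6,0,0,0,5.5, 10,8.1,-2.9,0,0,0,5.5, 10,7.6,-1.9,0,0,0,5.0, 10,4.6,-0.8,0,0,0,3.0
```

```bash
python3 -m pendant '[10,7.1,-5.3,0,0,0,5.5, 10,6.5,-5.7,0,0,0,5.5, 10,7.0,-5.1,0,0,0,5.5, 10,7.4,-4.4,0,0,0,5.5, 10,7.8,-3.6,0,0,0,5.5, 10,5,-2,0,0,0,4, 10,0,0,0,0,0,0]'; python3 arc.py 2,2,2,2,2,2,2; python3 - <<'E'
from h import *
from station import manip,viewer
for n in('scene','top','wrist'):
    f=viewer.grab_frame(n); pickle.dump(f,open(f'/tmp/{n}10.pkl','wb')); cv2.imwrite(f'pics/{n}10.png',f['frame'][:,:,::-1])
E
```

```text
t: 21.33
eef_pos: [0.4432, 0.1036, 0.0252]
tool_rot: [-0.006, 0.136, 0.991, -0.008]
wrist_force: [3.5, 0.1, -6.7]
finger_gap: 0.0134
theta 0.249 r 0.0917 Frad -1.2 Ftan(closing) 3.3 end 0.005
10,3.6,0.8,0,0,0,2.0, 10,3.0,-0.8,0,0,0,2.0, 10,3.1,-0.7,0,0,0,2.0, 10,3.1,-0.6,0,0,0,2.0, 10,3.1,-0.5,0,0,0,2.0, 10,3.1,-0.4,0,0,0,2.0, 10,3.1,-0.3,0,0,0,2.0
```

View pics/wrist10.png

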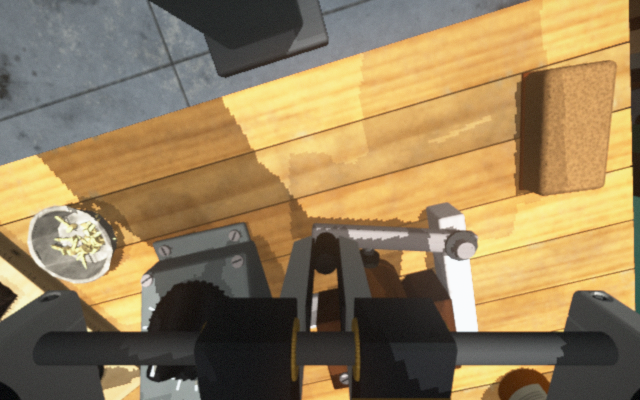

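```bash
python3 -m pendant '[10,3.2,-0.8,0,0,0,2, 10,3.0,-0.8,0,0,0,2, 10,3.1,-0.7,0,0,0,2, 10,3,-0.6,0,0,0,2, 10,0,0,0,0,0,0]'; python3 arc.py 1.5,1.5,1.5
```

```text
t: 21.9
eef_pos: [0.4527, 0.101, 0.0252]
tool_rot: [-0.006, 0.072, 0.997, -0.009]
wrist_force: [4.8, -0.8, -8.7]
finger_gap: 0.0132
theta 0.142 r 0.0917 Frad -0.2 Ftan(closing) 4.9 end 0.063
10,2.7,1.3,0,0,0,1.5, 10,2.3,-0.4,0,0,0,1.5, 10,2.3,-0.3,0,0,0,1.5
```

```bash
python3 -m pendant '[10,3,-0.5,0,0,0,2, 10,3,-0.4,0,0,0,2, 10,2.5,-0.3,0,0,0,1.5, 10,0,0,0,0,0,0]'; python3 arc.py 1.5,1.5,1.5
```

```text
t: 22.23
eef_pos: [0.4593, 0.0998, 0.0251]
tool_rot: [-0.007, 0.028, 1.0, -0.009]
wrist_force: [3.3, -0.5, -7.0]
finger_gap: 0.0133
theta 0.068 r 0.0917 Frad 0.1 Ftan(closing) 3.4 end -0.01
10,2.6,1.5,0,0,0,1.5, 10,2.3,-0.2,0,0,0,1.5, 10,2.3,-0.2,0,0,0,1.5
```

```bash
python3 -m pendant '[10,2.5,-0.1,0,0,0,1.5, 10,2,0,0,0,0,1, 10,0,0,0,0,0,0]'; python3 arc.py 1.5,1.5,1.5
```

```text
t: 22.48
eef_pos: [0.4625, 0.0994, 0.0252]
tool_rot: [-0.008, 0.009, 1.0, -0.01]
wrist_force: [2.1, -1.6, -6.7]
finger_gap: 0.0134
theta 0.034 r 0.0917 Frad 1.4 Ftan(closing) 2.2 end -0.045
10,2.5,1.6,0,0,0,1.5, 10,2.3,-0.1,0,0,0,1.5, 10,2.4,-0.1,0,0,0,1.5
```

```bash
python3 -m pendant '[10,2.5,0,0,0,0,1.5, 10,1.5,0,0,0,0,1, 10,0,0,0,0,0,0]'; python3 arc.py 1.5,1.5
```

```text
t: 22.73
eef_pos: [0.4657, 0.0991, 0.0252]
tool_rot: [-0.008, -0.012, 1.0, -0.011]
wrist_force: [2.7, -2.5, -6.7]
finger_gap: 0.0132
theta -0.002 r 0.0917 Frad 2.3 Ftan(closing) 2.9 end -0.054
10,2.5,1.7,0,0,0,1.5, 10,2.4,-0.1,0,0,0,1.5
```

```bash
python3 -m pendant '[10,1.5,0,0,0,0,1, 10,1,0,0,0,0,0.5, 10,0,0,0,0,0,0]'; python3 arc.py 1;  python3 - <<'E'
from h import *
from station import manip,viewer
f=viewer.grab_frame('wrist'); pickle.dump(f,open('/tmp/wrist11.pkl','wb')); cv2.imwrite('pics/wrist11.png',cv2.resize(f['frame'][180:400,260:500,::-1],None,fx=3,fy=2.7,interpolation=cv2.INTER_CUBIC))
f=viewer.grab_frame('top'); cv2.imwrite('pics/top11.png',cv2.resize(f['frame'][135:315,225:425,::-1],None,fx=4,fy=3.3,interpolation=cv2.INTER_CUBIC))
print(manip.sense()['wrist_force'])
E
```

```text
t: 22.98
eef_pos: [0.4661, 0.099, 0.0251]
tool_rot: [-0.01, -0.024, 1.0, -0.011]
wrist_force: [0.9, -2.4, -4.7]
finger_gap: 0.0136
theta -0.008 r 0.0917 Frad 2.3 Ftan(closing) 1.1 end -0.026
10,1.7,1.7,0,0,0,1.0
[-3.89966602 -3.17847996 -1.1870489 ]
```

View pics/wrist11.png

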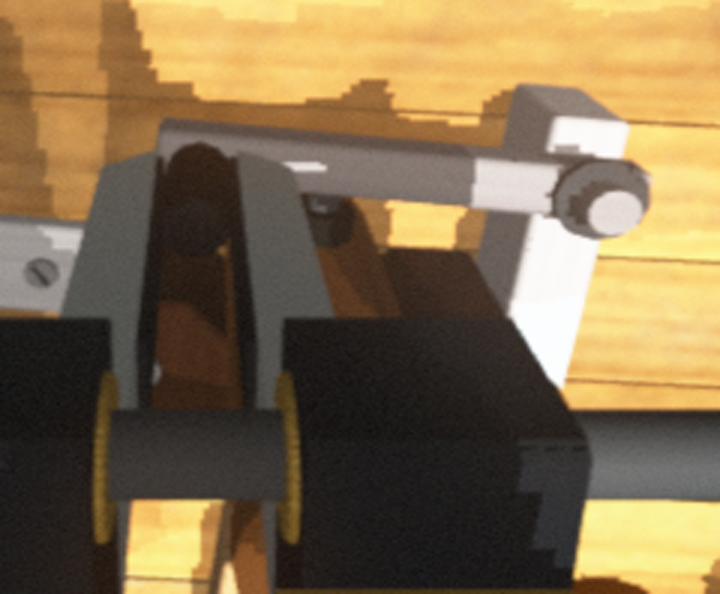

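View pics/top11.png

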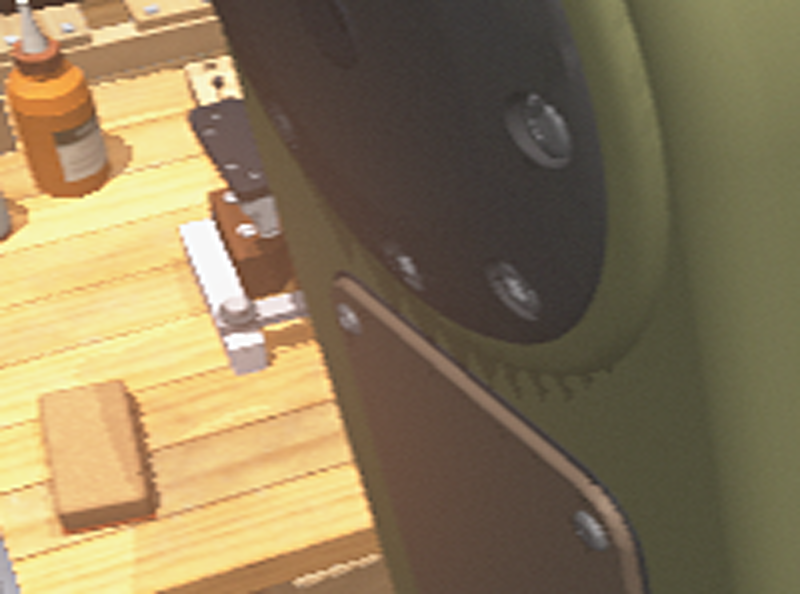

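```bash
python3 -m pendant '[10,2,0,0,0,0,0, 10,2,0,0,0,0,0]'; python3 arc.py 1;  python3 -m pendant '[10,2.5,0,0,0,0,0]'; python3 arc.py 1
```

```text
t: 23.25
eef_pos: [0.4666, 0.0989, 0.025]
tool_rot: [-0.014, -0.024, 1.0, -0.011]
wrist_force: [-16.3, -1.6, 9.2]
finger_gap: 0.013
theta -0.016 r 0.0917 Frad 2.3 Ftan(closing) -16.2 end -0.034
10,1.7,1.8,0,0,0,1.0
t: 23.33
eef_pos: [0.4667, 0.0989, 0.0249]
tool_rot: [-0.017, -0.024, 1.0, -0.011]
wrist_force: [-21.3, -2.9, 12.6]
finger_gap: 0.0131
theta -0.02 r 0.0917 Frad 3.8 Ftan(closing) -21.2 end -0.037
10,1.6,1.8,0,0,0,1.0
```

```bash
python3 -m pendant '[10,0,0,0,0,0,0, 16,0,0,0,0,0,0, 24,0,0,0,0,0,0, 30,0,0,0,0,0,0, 30,0,0,0,0,0,0, 30,0,0,5,0,0,0, 30,0,0,20,0,0,0, 30,0,0,30,0,0,0, 30,0,0,30,0,0,0, 30,-5,-10,30,0,0,0, 30,-10,-10,10,0,0,0, 30,0,0,0,0,0,0]'; python3 - <<'E'
from h import *
from station import manip,viewer
for n in('scene','top','wrist'):
    f=viewer.grab_frame(n); pickle.dump(f,open(f'/tmp/{n}12.pkl','wb')); cv2.imwrite(f'pics/{n}12.png',f['frame'][:,:,::-1])
s=manip.sense();show(s);print(tip(s).round(4))
E
```

```text
t: 24.33
eef_pos: [0.4512, 0.0798, 0.1585]
tool_rot: [-0.016, -0.024, 1.0, -0.011]
wrist_force: [-0.2, 0.6, -0.2]
finger_gap: 0.0299
t 24.48 q [ 0.11  0.13  1.75 -0.02  1.29 -1.5 ] p [0.4512 0.0807 0.1554] F [-0.3 -0.2 -1. ] gap 0.03 
R [[-0.998, -0.049, 0.036], [-0.049, 0.999, -0.021], [-0.035, -0.023, -0.999]]
[0.4524 0.0815 0.1914]
```

View pics/wrist12.png

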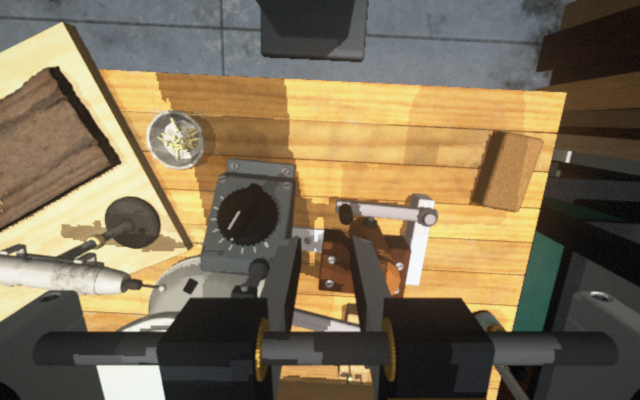

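View pics/scene12.png

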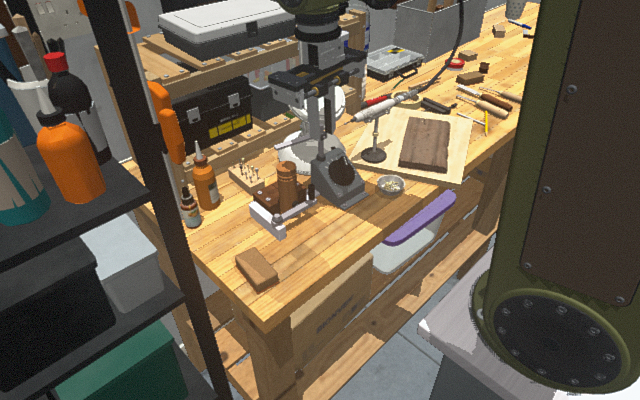

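```bash
python3 - <<'E'
from h import *
from plan import *
J0[:]=[.508,.129,0]
S=np.radians(35); nrm=-JX*np.sin(S)+UP*np.cos(S); ups=JX*np.cos(S)+UP*np.sin(S)
for n in('top0','scene0','wrist2','wrist3','wrist12','scene12'):
    f=pickle.load(open(f'/tmp/{n}.pkl','rb'));P=world(f);hsv=cv2.cvtColor(f['frame'],cv2.COLOR_RGB2HSV)
    Q=(P-J0); jx=Q@JX; jy=Q@JY; jz=P[...,2]
    reg=(jx>-90)&(jx<.04)&(jx>-.09)&(jy>-.18)&(jy<-.085)&(jz>.02)&(jz<.13)
    V=hsv[...,2].astype(int)
    # grey face points: normal offset
    h=P@nrm; u=P@ups
    g=reg&(V>100); b=reg&(V<75)
    # face plane offset: mode of h for grey
    hist,e=np.histogram(h[g],bins=np.arange(-.4,.2,.002)); hf=e[hist.argmax()]+.001
    hb=h[b]-hf
    sk=b&(h-hf>.006)&(h-hf<.014); br=b&(h-hf>.026)&(h-hf<.038)
    def st(m): 
        return (m.sum(), 'u',np.percentile(u[m],[1,99]).round(4),'y',np.percentile(jy[m],[1,99]).round(4)) if m.sum()>15 else m.sum()
    print(n,'hf',hf.round(4),'cnt',hist.max(),'skirt',st(sk),'bar',st(br), 'hmax',np.percentile(hb,99).round(3))
    if br.sum()>30:
        X=np.c_[u[br],-jy[br]].astype(np.float32)   # up-slope, right
        r=cv2.minAreaRect(X); ln=cv2.fitLine(X,cv2.DIST_L2,0,.01,.01).ravel(); a=np.degrees(np.arctan2(ln[1],ln[0])); print('   bar rect',np.round(r[0],4),np.round(r[1],4),'angle cw of up',(a+90)%180-90)
# peg angle
f=pickle.load(open('/tmp/wrist12.pkl','rb'));P=world(f);V=cv2.cvtColor(f['frame'],cv2.COLOR_RGB2HSV)[...,2]
m=(P[...,2]>.078)&(P[...,2]<.09)&(V<110)&(abs(P[...,0]-.467)<.03)&(abs(P[...,1]-.1)<.03); pk=P[m].mean(0)
m2=(P[...,2]>.048)&(P[...,2]<.06)&(abs(P[...,0]-.47)<.02)&(abs(P[...,1]-.193)<.02); pv=P[m2].mean(0)
v=pk-pv; print('peg',m.sum(),pk.round(4),'pivot',m2.sum(),pv.round(4),'len',np.hypot(*v[:2]).round(4),'theta',np.arctan2(-(v@JX),-(v@JY)).round(3))
m=(P[...,2]>.119)&(P[...,2]<.13)&(abs(P[...,0]-.508)<.03)&(abs(P[...,1]-.13)<.03);print('head',m.sum(),P[m].mean(0).round(4),P[m].min(0).round(3),P[m].max(0).round(3))
E
```

```text
Traceback (most recent call last):
IndexError: index -1 is out of bounds for axis 0 with size 0
```

```bash
cat > dial.py <<'E'
import sys
from h import *
from plan import *
J0[:]=[.508,.129,0]
S=np.radians(35); nrm=-JX*np.sin(S)+UP*np.cos(S); ups=JX*np.cos(S)+UP*np.sin(S)
def dial(n):
    f=pickle.load(open(f'/tmp/{n}.pkl','rb'));P=world(f);hsv=cv2.cvtColor(f['frame'],cv2.COLOR_RGB2HSV)
    Q=(P-J0); jx=Q@JX; jy=Q@JY; jz=P[...,2]; V=hsv[...,2].astype(int)
    reg=(jx<.03)&(jx>-.09)&(jy>-.18)&(jy<-.085)&(jz>.02)&(jz<.13)
    h=P@nrm; u=P@ups
    g=reg&(V>105); b=reg&(V<=105)
    hist,e=np.histogram(h[g],bins=np.arange(-.4,.2,.002)); hf=e[hist.argmax()]+.001
    br=b&(h-hf>.027)&(h-hf<.039); sk=b&(h-hf>.007)&(h-hf<.013)
    print(n,'reg',reg.sum(),'hf',hf.round(4),hist.max(),'bar',br.sum(),'hmax',np.percentile(h[b]-hf,99).round(3) if b.sum() else '')
    for nm,m in(('skirt',sk),('bar',br)):
        if m.sum()<20: continue
        X=np.c_[u[m],jy[m]].astype(np.float32); r=cv2.minAreaRect(X); ln=cv2.fitLine(X,cv2.DIST_L2,0,.01,.01).ravel(); a=np.degrees(np.arctan2(-ln[1],ln[0]))
        print('  ',nm,'centre u,y',np.round(r[0],4),np.round(np.sort(r[1]),4),'cw of up',round((a+90)%180-90,1))
        if nm=='bar':
            c=nrm*(hf+.022)+ups*r[0][0]+JY*(r[0][1]+J0@JY); print('   grip world',c.round(4),'jig',((c-J0)@np.c_[JX,JY,UP]*1000).round(1))
if __name__=='__main__':
    for n in sys.argv[1:]: dial(n)
E
python3 dial.py top0 scene0 wrist2 wrist3 wrist12 scene12
python3 - <<'E'
from h import *
from plan import *
f=pickle.load(open('/tmp/wrist12.pkl','rb'));P=world(f);V=cv2.cvtColor(f['frame'],cv2.COLOR_RGB2HSV)[...,2]
m=(P[...,2]>.078)&(P[...,2]<.09)&(V<110)&(abs(P[...,0]-.467)<.03)&(abs(P[...,1]-.1)<.03); pk=P[m].mean(0)
m2=(P[...,2]>.048)&(P[...,2]<.06)&(abs(P[...,0]-.47)<.02)&(abs(P[...,1]-.193)<.02); pv=P[m2].mean(0)
v=pk-pv; print('peg',m.sum(),pk.round(4),'pivot',m2.sum(),pv.round(4),'len',np.hypot(*v[:2]).round(4),'theta',np.arctan2(-(v@JX),-(v@JY)).round(3))
m=(P[...,2]>.119)&(P[...,2]<.13)&(abs(P[...,0]-.508)<.03)&(abs(P[...,1]-.13)<.03);print('head',m.sum(),P[m].mean(0).round(4),P[m].min(0).round(3),P[m].max(0).round(3))
E
```

```text
top0 reg 2098 hf -0.231 435 bar 148 hmax 0.035
   skirt centre u,y [ 0.4275 -0.1326] [0.0599 0.0708] cw of up -72.8
   bar centre u,y [ 0.4469 -0.1281] [0.0313 0.1036] cw of up 11.4
   grip world [0.4871 0.0019 0.0851] jig [ -12.9 -128.1   85.1]
scene0 reg 1887 hf -0.231 340 bar 151 hmax 0.035
   skirt centre u,y [ 0.4327 -0.1196] [0.0598 0.0905] cw of up -18.6
   bar centre u,y [ 0.4487 -0.1273] [0.0312 0.1063] cw of up -9.0
   grip world [0.4885 0.0027 0.0861] jig [ -11.5 -127.3   86.1]
wrist2 reg 4932 hf -0.231 1186 bar 467 hmax 0.035
   skirt centre u,y [ 0.4376 -0.1353] [0.0617 0.0893] cw of up -40.1
   bar centre u,y [ 0.4476 -0.1318] [0.0341 0.1011] cw of up -6.4
   grip world [ 0.4874 -0.0018  0.0855] jig [ -12.4 -131.8   85.5]
wrist3 reg 22102 hf -0.231 4050 bar 3069 hmax 0.035
   skirt centre u,y [ 0.4215 -0.1324] [0.0598 0.0642] cw of up -8.3
   bar centre u,y [ 0.4229 -0.1336] [0.0145 0.058 ] cw of up 18.3
   grip world [ 0.4671 -0.0023  0.0714] jig [ -32.6 -133.6   71.4]
wrist12 reg 7576 hf -0.229 163 bar 775 hmax 0.033
   skirt centre u,y [ 0.4384 -0.1336] [0.0601 0.0871] cw of up -39.1
   bar centre u,y [ 0.4469 -0.1307] [0.0336 0.1018] cw of up -4.6
   grip world [ 0.4857 -0.0006  0.0868] jig [ -14.1 -130.7   86.8]
scene12 reg 1889 hf -0.231 181 bar 158 hmax 0.035
   skirt centre u,y [ 0.4314 -0.1195] [0.057 0.092] cw of up -21.1
   bar centre u,y [ 0.4482 -0.1295] [0.0339 0.1053] cw of up -7.7
   grip world [0.488  0.0005 0.0859] jig [ -11.9 -129.5   85.9]
peg 178 [0.4672 0.1025 0.0827] pivot 186 [0.4689 0.1882 0.052 ] len 0.0856 theta -0.043
head 467 [0.5009 0.1381 0.1243] [0.487 0.126 0.119] [0.521 0.147 0.127]
```

```bash
python3 -m pendant '[30,-15,-5,5,0,0,0, 30,-15,-8,5,0,0,-4, 30,-10,-8,0,0,0,-7, 30,-5,-8,0,0,0,-7, 30,-5,-8,0,0,0,-7, 30,0,-8,0,0,0,-7, 30,0,-8,0,0,0,-7, 30,0,-8,0,0,0,-7, 30,0,-8,0,0,0,-7, 30,0,-5,0,0,0,-7, 30,0,0,0,0,0,-7, 30,0,0,0,0,0,-7]'; python3 -m pendant '[30,0,0,0,0,0,-7, 30,0,0,0,0,0,-7, 30,0,0,0,0,0,-7, 30,0,0,0,0,0,-7, 30,0,0,0,0,0,-7, 30,0,0,0,0,0,-7, 30,0,0,0,0,0,-7, 30,0,0,0,0,0,-7, 30,0,0,0,0,0,-7, 30,0,0,0,0,0,-7, 30,0,0,0,0,0,-7, 30,0,0,0,0,0,-7]'; python3 - <<'E'
from h import *
from station import manip
s=manip.sense();show(s);print(tip(s).round(4))
E
```

```text
t: 25.48
eef_pos: [0.3966, 0.0079, 0.1504]
tool_rot: [-0.033, 0.593, 0.804, 0.003]
wrist_force: [-0.1, 0.8, -0.2]
finger_gap: 0.0297
t: 26.48
eef_pos: [0.3942, 0.012, 0.1347]
tool_rot: [-0.034, 0.982, 0.184, 0.018]
wrist_force: [0.4, -0.5, 0.5]
finger_gap: 0.0299
t 26.48 q [-0.12 -0.04  1.98  0.08  1.18  1.05] p [0.3942 0.012  0.1347] F [ 0.4 -0.5  0.5] gap 0.0299 
R [[0.932, 0.361, 0.048], [0.363, -0.93, -0.06], [0.023, 0.073, -0.997]]
[0.3934 0.0094 0.1706]
```

```bash
cat > dgo.py <<'E'
import sys
from h import *
from plan import *
from station import manip
S=np.radians(35); nrm=-JX*np.sin(S)+UP*np.cos(S); ups=JX*np.cos(S)+UP*np.sin(S)
G=np.array([.4671,-.001,.0714])
def info(b,up,g=G):
    s=manip.sense(); B=np.radians(b); bar=ups*np.cos(B)-JY*np.sin(B); jaw=np.cross(nrm,bar)
    R=R_of(s['tool_rot']); t=tip(s); x=R[:,0]; cur=np.degrees(np.arctan2(-(x@JY),x@ups))
    print('t',round(s['t'],2),'roll(cw of up) %.1f'%cur,'tilt err %.1f'%np.degrees(np.arccos(np.clip(-R[:,2]@nrm,-1,1))),'tip rel grip: up %.1f left %.1f out %.1f'%tuple(1000*np.array([(t-g)@ups,(t-g)@JY,(t-g)@nrm])),'F',s['wrist_force'].round(1),'T',s['ft_torque'].round(2),'gap',round(s['finger_gap'],4),'q',s['q'].round(2))
    dtip(s,g+nrm*up/1000,-nrm,-jaw)
if __name__=='__main__': info(float(sys.argv[1]),float(sys.argv[2]))
E
python3 dgo.py 20 70; python3 - <<'E'
from dgo import *
for up in (70,40,10,-9):
  for b in (20,-42,42):
    B=np.radians(b); bar=ups*np.cos(B)-JY*np.sin(B); jaw=np.cross(nrm,bar)
    print(up,b,[x.round(2) for x in ik(G+nrm*up/1000,tool(-nrm,-jaw))])
E
```

```text
t 26.48 roll(cw of up) -28.5 tilt err 34.2 tip rel grip: up -3.9 left 5.7 out 123.8 F [ 0.4 -0.5  0.5] T [0.01 0.03 0.05] gap 0.0299 q [-0.12 -0.04  1.98  0.08  1.18  1.05]
d mm [ 53.4 -11.8 -35.4] rot deg [  8.19 -31.06 -44.39] | 54.8
70 20 [array([-0.09, -0.18,  2.36,  0.05,  0.36,  1.85])]
70 -42 [array([-0.09, -0.18,  2.36,  0.05,  0.36,  0.76])]
70 42 [array([-0.09, -0.18,  2.36,  0.05,  0.36,  2.23])]
40 20 [array([-0.09, -0.08,  2.34,  0.06,  0.27,  1.83])]
40 -42 [array([-0.09, -0.08,  2.34,  0.06,  0.27,  0.75])]
40 42 [array([-0.09, -0.08,  2.34,  0.06,  0.27,  2.22])]
10 20 [array([-0.09,  0.03,  2.32,  0.09,  0.18,  1.81])]
10 -42 [array([-0.09,  0.03,  2.32,  0.09,  0.18,  0.73])]
10 42 [array([-0.09,  0.03,  2.32,  0.09,  0.18,  2.19])]
-9 20 [array([-0.09,  0.1 ,  2.3 ,  0.12,  0.13,  1.78])]
-9 -42 [array([-0.09,  0.1 ,  2.3 ,  0.12,  0.13,  0.7 ])]
-9 42 [array([-0.09,  0.1 ,  2.3 ,  0.12,  0.13,  2.17])]
```

```bash
python3 -m pendant '[40,5,-1,-3,1.0,-3.9,-5.5, 40,6.5,-1.5,-4.5,1.0,-3.9,-5.5, 40,7,-1.5,-4.5,1.0,-3.9,-5.5, 40,7,-1.5,-4.5,1.0,-3.9,-5.5, 40,7,-1.5,-4.5,1.0,-3.9,-5.5, 40,7,-1.5,-4.5,1.0,-3.9,-5.5, 40,7,-1.5,-4.5,1.0,-3.9,-5.5, 40,5,-1.5,-4,1.0,-3.9,-5.5, 40,0,0,0,0,0,0]'; python3 dgo.py 20 40;  python3 - <<'E'
from h import *
from station import manip,viewer
f=viewer.grab_frame('wrist'); pickle.dump(f,open('/tmp/wrist13.pkl','wb')); cv2.imwrite('pics/wrist13.png',f['frame'][:,:,::-1])
E
python3 dial.py wrist13
```

```text
t: 27.23
eef_pos: [0.4444, 0.0025, 0.0902]
tool_rot: [-0.047, 0.932, -0.206, 0.295]
wrist_force: [0.0, 0.1, 0.1]
finger_gap: 0.04
t 27.23 roll(cw of up) 21.3 tilt err 0.2 tip rel grip: up -7.8 left 2.0 out 64.6 F [0.  0.1 0.1] T [ 0.11  0.29 -0.05] gap 0.04 q [-0.09 -0.17  2.37  0.05  0.34  1.88]
d mm [ 20.4  -3.4 -15.6] rot deg [-0.82 -0.15  1.04] | 1.3
wrist13 reg 11831 hf -0.231 3005 bar 1240 hmax 0.09
   skirt centre u,y [ 0.4321 -0.1252] [0.0636 0.0912] cw of up -40.1
   bar centre u,y [ 0.4473 -0.1319] [0.0337 0.1017] cw of up -7.2
   grip world [ 0.4871 -0.0018  0.0854] jig [ -12.6 -131.9   85.4]
```

View pics/wrist13.png

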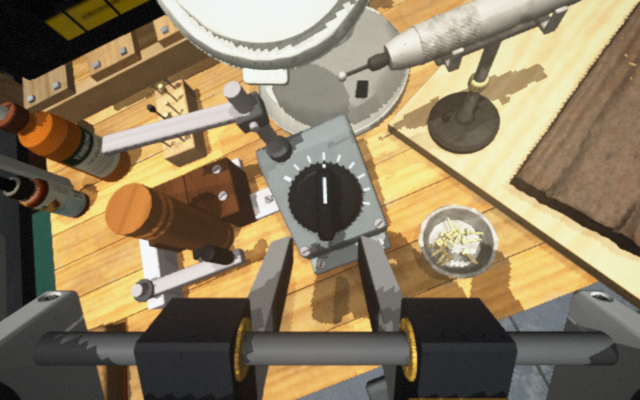

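```bash
sed -i 's/br=b&(h-hf>.027)&(h-hf<.039); sk=b/near=(np.hypot(u-.423,jy+.132)<.036); br=b\&near\&(h-hf>.027)\&(h-hf<.039); sk=b\&near/' dial.py; python3 dial.py wrist13 wrist2 wrist3 top0 scene0 wrist12
```

```text
wrist13 reg 11831 hf -0.231 3005 bar 1086 hmax 0.09
   skirt centre u,y [ 0.4232 -0.1347] [0.0616 0.0635] cw of up -69.8
   bar centre u,y [ 0.4232 -0.1351] [0.014  0.0565] cw of up 19.6
   grip world [ 0.4672 -0.0038  0.0715] jig [ -32.3 -135.1   71.5]
wrist2 reg 4932 hf -0.231 1186 bar 418 hmax 0.035
   skirt centre u,y [ 0.4233 -0.1345] [0.0601 0.0615] cw of up -71.4
   bar centre u,y [ 0.4228 -0.1349] [0.0144 0.0575] cw of up 19.1
   grip world [ 0.4669 -0.0036  0.0713] jig [ -32.7 -134.9   71.3]
wrist3 reg 22102 hf -0.231 4050 bar 3069 hmax 0.035
   skirt centre u,y [ 0.4215 -0.1324] [0.0598 0.0642] cw of up -8.3
   bar centre u,y [ 0.4229 -0.1336] [0.0145 0.058 ] cw of up 18.3
   grip world [ 0.4671 -0.0023  0.0714] jig [ -32.6 -133.6   71.4]
top0 reg 2098 hf -0.231 435 bar 147 hmax 0.035
   skirt centre u,y [ 0.4206 -0.1305] [0.0585 0.0591] cw of up -74.5
   bar centre u,y [ 0.4216 -0.1313] [0.0143 0.0548] cw of up 16.0
   grip world [4.661e-01 1.000e-04 7.060e-02] jig [ -33.7 -131.3   70.6]
scene0 reg 1887 hf -0.231 340 bar 130 hmax 0.035
   skirt centre u,y [ 0.4211 -0.13  ] [0.0572 0.0612] cw of up -29.8
   bar centre u,y [ 0.4225 -0.131 ] [0.015  0.0563] cw of up 15.7
   grip world [4.669e-01 3.000e-04 7.120e-02] jig [ -32.9 -131.    71.2]
wrist12 reg 7576 hf -0.229 163 bar 711 hmax 0.033
   skirt centre u,y [ 0.4236 -0.133 ] [0.0565 0.06  ] cw of up -70.7
   bar centre u,y [ 0.4226 -0.1335] [0.0136 0.0571] cw of up 19.1
   grip world [ 0.4657 -0.0021  0.0728] jig [ -34.  -133.5   72.8]
```

```bash
sed -i 's/^G=.*/G=np.array([.4669,-.002,.0713])/' dgo.py; python3 -m pendant '[40,5,-1.5,-3,-0.2,0,0.3, 40,8,-2,-5,-0.3,0,0.3, 40,8,-1,-6,-0.3,-0.1,0.4, 40,5,0,-6,0,0,0, 40,0,0,0,0,0,0]'; python3 dgo.py 20 -9
```

```text
t: 27.7
eef_pos: [0.4747, -0.0024, 0.0702]
tool_rot: [-0.04, 0.938, -0.18, 0.293]
wrist_force: [0.1, -0.1, -0.8]
finger_gap: 0.04
t 27.7 roll(cw of up) 18.2 tilt err 0.7 tip rel grip: up 6.1 left -0.0 out 30.6 F [ 0.1 -0.1 -0.8] T [ 0.07  0.24 -0.05] gap 0.04 q [-0.1  -0.04  2.31  0.09  0.27  1.77]
d mm [ 18.   -1.2 -35.7] rot deg [ 0.75 -0.65 -1.6 ] | 1.9
```

```bash
python3 -m pendant '[40,4,0,-9,0.2,-0.2,-0.5, 40,5,-0.5,-10,0.2,-0.2,-0.5, 40,5,-0.5,-9,0.2,-0.2,-0.4, 40,3,0,-6,0,0,0, 40,0,0,0,0,0,0]'; python3 dgo.py 20 -9
```

```text
t: 28.12
eef_pos: [0.4948, -0.0048, 0.0356]
tool_rot: [-0.04, 0.936, -0.187, 0.296]
wrist_force: [-0.3, 1.0, -0.1]
finger_gap: 0.04
t 28.12 roll(cw of up) 19.1 tilt err 0.3 tip rel grip: up 2.6 left -1.1 out -9.3 F [-0.3  1.  -0.1] T [0.08 0.23 0.04] gap 0.04 q [-0.1   0.1   2.29  0.13  0.15  1.75]
d mm [-2.1  1.2 -1.2] rot deg [ 0.51 -0.31 -0.78] | 1.0
```

```bash
python3 -m pendant '[40,-2,1.2,-1.2,0.4,-0.3,-0.7, 5,0,0,0,0,0,0, 5,0,0,0,0,0,0, 5,0,0,0,0,0,0, 5,0,0,0,0,0,0, 5,0,0,0,0,0,0, 5,0,0,0,0,0,0]'; python3 dgo.py 20 -9
```

```text
t: 28.7
eef_pos: [0.4928, -0.0038, 0.036]
tool_rot: [-0.042, 0.934, -0.193, 0.298]
wrist_force: [7.7, -0.6, -10.8]
finger_gap: 0.0139
t 28.7 roll(cw of up) 19.7 tilt err 0.0 tip rel grip: up 1.0 left -0.2 out -7.8 F [  7.7  -0.6 -10.8] T [0.21 0.09 0.1 ] gap 0.0139 q [-0.09  0.09  2.3   0.11  0.14  1.78]
d mm [-0.1  0.2 -1.5] rot deg [ 0.19 -0.   -0.19] | 0.3
```

```bash
python3 -m pendant '[5,0,0,0,-1.7,0.1,2.5, 5,0,0,0,-3.4,0.2,4.9, 5,0,0,0,-3.4,0.2,4.9, 5,0,0,0,-3.4,0.2,4.9, 5,0,0,0,-3.4,0.2,4.9]'; python3 dgo.py -40 -8
```

```text
t: 29.12
eef_pos: [0.4928, -0.0036, 0.0359]
tool_rot: [0.029, 0.953, 0.037, 0.3]
wrist_force: [3.5, 0.0, -4.1]
finger_gap: 0.0135
t 29.12 roll(cw of up) -8.0 tilt err 0.1 tip rel grip: up 1.0 left -0.0 out -7.9 F [ 3.5  0.  -4.1] T [0.18 0.19 0.09] gap 0.0135 q [-0.09  0.09  2.3   0.14  0.14  1.26]
d mm [-0.8  0.  -0.7] rot deg [-18.41   1.16  26.12] | 32.0
```

```bash
python3 -m pendant '[5,0,0,0,-3.4,0.2,4.9, 5,0,0,0,-3.4,0.2,4.9, 5,0,0,0,-3.4,0.2,4.9, 5,0,0,0,-3.4,0.2,4.9, 5,0,0,0,-3.4,0.2,4.9]'; python3 dgo.py -40 -8;  python3 -m pendant '[5,0,0,0,-1.1,0.1,1.6, 5,0,0,0,-1.1,0.1,1.6]'; python3 dgo.py -40 -8
```

```text
t: 29.53
eef_pos: [0.4928, -0.0033, 0.0359]
tool_rot: [0.108, 0.907, 0.294, 0.28]
wrist_force: [3.3, -1.0, -4.6]
finger_gap: 0.0133
t 29.53 roll(cw of up) -39.4 tilt err 0.3 tip rel grip: up 0.9 left 0.1 out -7.9 F [ 3.3 -1.  -4.6] T [0.06 0.19 0.03] gap 0.0133 q [-0.1   0.09  2.3   0.17  0.14  0.69]
d mm [-0.7 -0.2 -0.6] rot deg [-0.57  0.01  0.35] | 0.7
t: 29.7
eef_pos: [0.4927, -0.0033, 0.0358]
tool_rot: [0.118, 0.896, 0.328, 0.275]
wrist_force: [1.8, -1.6, -2.8]
finger_gap: 0.0138
t 29.7 roll(cw of up) -43.8 tilt err 0.3 tip rel grip: up 0.9 left 0.2 out -7.9 F [ 1.8 -1.6 -2.8] T [ 0.14  0.16 -0.49] gap 0.0138 q [-0.1   0.09  2.3   0.17  0.15  0.61]
d mm [-0.6 -0.3 -0.6] rot deg [ 1.9  -0.23 -3.25] | 3.8
```

```bash
python3 -m pendant '[5,0,0,0,0,0,0, 5,0,0,0,0,0,0]'; python3 dgo.py -40 -8; python3 - <<'E'
from h import *
from station import manip,viewer
f=viewer.grab_frame('wrist'); pickle.dump(f,open('/tmp/wrist14.pkl','wb')); cv2.imwrite('pics/wrist14.png',f['frame'][:,:,::-1])
E
python3 dial.py wrist14
```

```text
t: 29.87
eef_pos: [0.4927, -0.0033, 0.0358]
tool_rot: [0.118, 0.896, 0.328, 0.275]
wrist_force: [3.1, 0.0, -4.6]
finger_gap: 0.0137
t 29.87 roll(cw of up) -43.7 tilt err 0.3 tip rel grip: up 0.9 left 0.1 out -7.9 F [ 3.1  0.  -4.6] T [ 0.29  0.04 -0.4 ] gap 0.0137 q [-0.1   0.09  2.3   0.17  0.15  0.61]
d mm [-0.6 -0.3 -0.5] rot deg [ 1.87 -0.24 -3.22] | 3.7
wrist14 reg 20480 hf -0.231 3736 bar 2083 hmax 0.087
   skirt centre u,y [ 0.4259 -0.1328] [0.0565 0.0643] cw of up 46.0
   bar centre u,y [ 0.4258 -0.1352] [0.0359 0.0547] cw of up -42.4
   grip world [ 0.4693 -0.004   0.073 ] jig [ -30.3 -135.2   73. ]
```

View pics/wrist14.png

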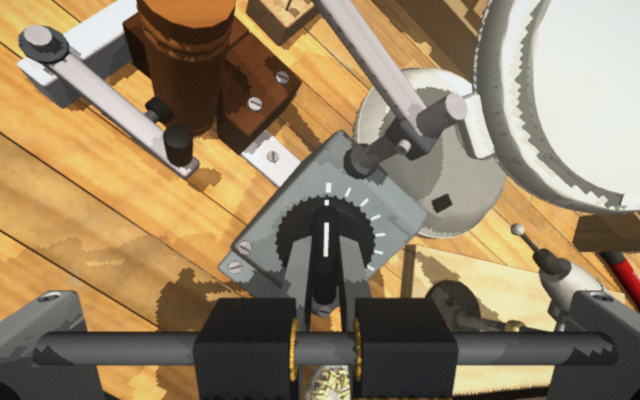

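```bash
python3 -m pendant '[5,0,0,0,1.7,-0.1,-2.5, 5,0,0,0,3.4,-0.2,-4.9, 5,0,0,0,3.4,-0.2,-4.9, 5,0,0,0,3.4,-0.2,-4.9, 5,0,0,0,3.4,-0.2,-4.9, 5,0,0,0,3.4,-0.2,-4.9, 5,0,0,0,3.4,-0.2,-4.9, 5,0,0,0,3.4,-0.2,-4.9, 5,0,0,0,3.4,-0.2,-4.9, 5,0,0,0,3.4,-0.2,-4.9, 5,0,0,0,3.4,-0.2,-4.9]'; python3 dgo.py 40 -8
```

```text
t: 30.83
eef_pos: [0.4927, -0.0037, 0.0359]
tool_rot: [-0.049, 0.93, -0.211, 0.296]
wrist_force: [1.9, -2.4, -3.9]
finger_gap: 0.0135
t 30.83 roll(cw of up) 22.0 tilt err 0.1 tip rel grip: up 0.9 left -0.2 out -7.9 F [ 1.9 -2.4 -3.9] T [-0.42  0.34  0.13] gap 0.0135 q [-0.09  0.09  2.3   0.13  0.14  1.8 ]
d mm [-0.7  0.2 -0.6] rot deg [ 10.22  -0.69 -14.76] | 18.0
```

```bash
python3 -m pendant '[5,0,0,0,3.4,-0.2,-4.9, 5,0,0,0,3.4,-0.2,-4.9, 5,0,0,0,3.2,-0.2,-4.6, 5,0,0,0,0,0,0]'; python3 dgo.py 40 -8; python3 - <<'E'
from h import *
from station import manip,viewer
f=viewer.grab_frame('wrist'); pickle.dump(f,open('/tmp/wrist15.pkl','wb')); cv2.imwrite('pics/wrist15.png',f['frame'][:,:,::-1])
E
python3 dial.py wrist15
```

```text
t: 31.17
eef_pos: [0.4927, -0.0039, 0.0358]
tool_rot: [-0.096, 0.883, -0.361, 0.284]
wrist_force: [3.7, -1.6, -4.8]
finger_gap: 0.0139
t 31.17 roll(cw of up) 40.9 tilt err 0.1 tip rel grip: up 0.9 left -0.3 out -7.9 F [ 3.7 -1.6 -4.8] T [-0.1   0.16  0.16] gap 0.0139 q [-0.09  0.09  2.3   0.12  0.14  2.14]
d mm [-0.6  0.3 -0.6] rot deg [-0.52 -0.06  0.72] | 0.9
wrist15 reg 20618 hf -0.231 3682 bar 2211 hmax 0.087
   skirt centre u,y [ 0.4231 -0.1362] [0.0607 0.0638] cw of up -49.8
   bar centre u,y [ 0.422 -0.138] [0.0353 0.0549] cw of up 41.9
   grip world [ 0.466  -0.0067  0.0708] jig [ -33.4 -138.    70.8]
```

View pics/wrist15.png

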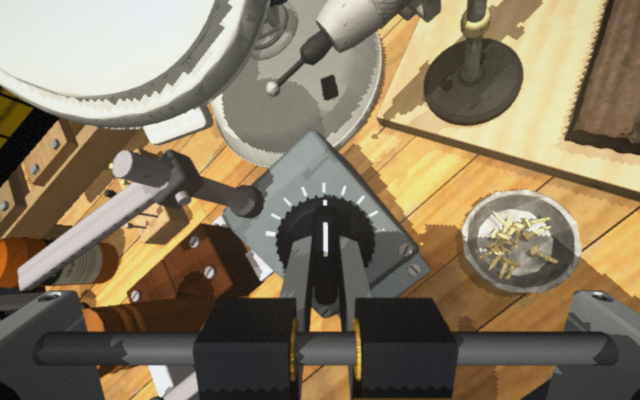

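```bash
python3 -m pendant '[12,0,0,0,0,0,0, 18,0,0,0,0,0,0, 24,0,0,0,0,0,0, 32,0,0,0,0,0,0, 36,0,0,0,0,0,0, 36,0,0,0,0,0,0, 36,-4,0,6,0,0,0, 36,-10,0,14,0,0,0, 36,-15,0,22,0,0,0, 36,-18,0,26,0,0,0, 36,-18,0,26,0,0,0, 36,0,0,0,0,0,0]'; python3 dgo.py 40 80; python3 - <<'E'
from h import *
from station import manip,viewer
f=viewer.grab_frame('wrist'); pickle.dump(f,open('/tmp/wrist16.pkl','wb')); cv2.imwrite('pics/wrist16.png',f['frame'][:,:,::-1]); cv2.imwrite('pics/wrist16c.png',cv2.resize(f['frame'][100:290,220:430,::-1],None,fx=3.5,fy=3.1,interpolation=cv2.INTER_CUBIC))
E
python3 dial.py wrist16
```

```text
t: 32.22
eef_pos: [0.4245, -0.0037, 0.1332]
tool_rot: [-0.093, 0.886, -0.353, 0.285]
wrist_force: [1.4, -0.0, 0.4]
finger_gap: 0.0359
t 32.22 roll(cw of up) 39.8 tilt err 0.1 tip rel grip: up 1.0 left -4.3 out 111.0 F [ 1.4 -0.   0.4] T [0.06 0.14 0.  ] gap 0.0359 q [-0.12 -0.33  2.36  0.07  0.5   2.16]
d mm [ 17.3   3.2 -25.9] rot deg [ 0.12 -0.13 -0.17] | 0.2
wrist16 reg 8588 hf -0.231 2146 bar 758 hmax 0.035
   skirt centre u,y [ 0.423  -0.1355] [0.0607 0.0637] cw of up -50.2
   bar centre u,y [ 0.423  -0.1352] [0.0134 0.0569] cw of up 39.5
   grip world [ 0.4671 -0.0039  0.0714] jig [ -32.5 -135.2   71.4]
```

View pics/wrist16c.png

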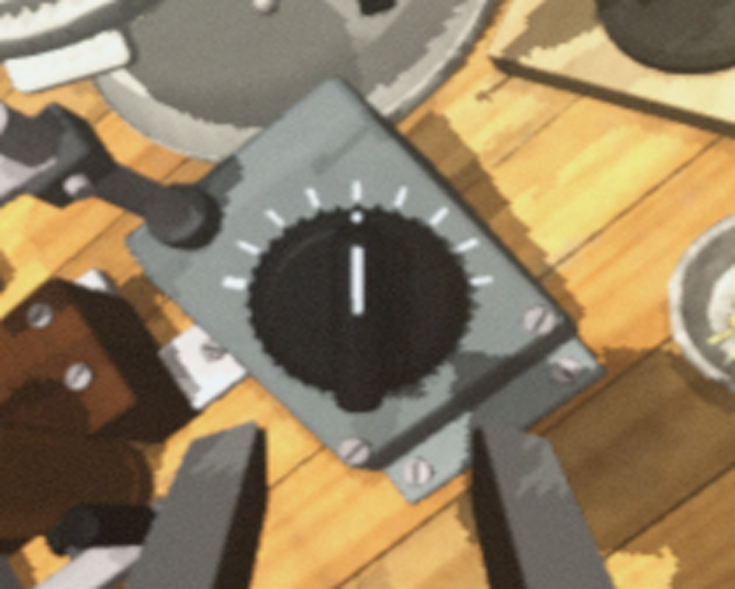

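View pics/wrist16.png

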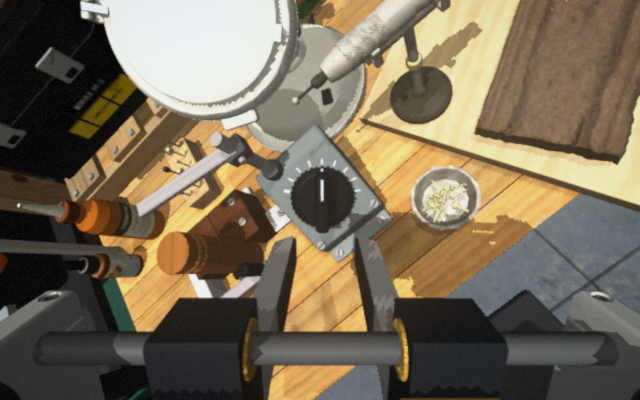

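```bash
python3 -m pendant '[36,-5,-8,25,0,0,0, 36,-5,-15,30,0,0,0, 36,0,-25,25,0,0,0, 36,0,-30,20,0,0,0, 36,0,-30,10,0,0,0, 36,0,0,0,0,0,0]'; python3 - <<'E'
from h import *
from plan import *
from station import manip,viewer
J0[:]=[.508,.129,0]
for n in('scene','top','wrist'):
    f=viewer.grab_frame(n); pickle.dump(f,open(f'/tmp/{n}17.pkl','wb')); P=world(f); V=cv2.cvtColor(f['frame'],cv2.COLOR_RGB2HSV)
    im=f['frame'][:,:,::-1]
    if n!='wrist': im=cv2.resize(im[110:290,225:425],None,fx=4,fy=3.3,interpolation=cv2.INTER_CUBIC)
    cv2.imwrite(f'pics/{n}17.png',im)
    z=P[...,2]
    a=(z>.05)&(z<.09)&(V[...,2]<110)&(abs(P[...,0]-.467)<.03)&(abs(P[...,1]-.1)<.02); b=(z>.047)&(z<.06)&(abs(P[...,0]-.47)<.015)&(abs(P[...,1]-.193)<.015)
    hd=(z>.12)&(z<.13)&(abs(P[...,0]-.508)<.035)&(abs(P[...,1]-.13)<.035)
    lo=(z>.055)&(z<.12)&(abs(P[...,0]-.508)<.03)&(abs(P[...,1]-.13)<.028)&(V[...,1]>90)
    for nm,m in(('peg',a),('pivot',b),('head',hd)):
        if m.sum()>5: print(n,nm,m.sum(),P[m].mean(0).round(4),P[m].min(0).round(3),P[m].max(0).round(3))
    if a.sum()>5 and b.sum()>5: v=P[a].mean(0)-P[b].mean(0); print('theta',np.arctan2(-(v@JX),-(v@JY)).round(3))
    if lo.sum()>40:
        from scipy.optimize import least_squares
        Q=P[lo]; r=least_squares(lambda v: np.hypot(Q[:,0]-v[0]-v[2]*(Q[:,2]-.06),Q[:,1]-v[1]-v[3]*(Q[:,2]-.06))-.02,[.508,.129,0,0],loss='soft_l1',f_scale=.001); print(n,'col axis at z.06, tilt',r.x.round(4),lo.sum(),np.abs(r.fun).mean().round(4))
show(manip.sense())
E
```

```text
t: 32.77
eef_pos: [0.4143, -0.1155, 0.2416]
tool_rot: [-0.093, 0.888, -0.35, 0.282]
wrist_force: [0.0, -0.1, -0.1]
finger_gap: 0.0361
scene peg 100 [0.4656 0.1051 0.0701] [0.458 0.094 0.051] [0.495 0.12  0.09 ]
scene pivot 51 [0.4688 0.1921 0.0512] [0.461 0.183 0.047] [0.478 0.201 0.057]
scene head 201 [0.5052 0.1307 0.1238] [0.487 0.109 0.12 ] [0.526 0.149 0.126]
theta -0.026
scene col axis at z.06, tilt [ 0.5076  0.1289  0.0112 -0.0086] 489 0.0008
top peg 97 [0.4662 0.1047 0.0719] [0.458 0.096 0.051] [0.497 0.118 0.088]
top pivot 51 [0.4684 0.1922 0.0511] [0.462 0.183 0.047] [0.478 0.202 0.056]
top head 250 [0.5061 0.1306 0.1231] [0.487 0.11  0.12 ] [0.527 0.149 0.126]
theta -0.038
top col axis at z.06, tilt [ 0.5081  0.1298  0.0198 -0.0023] 390 0.0006
wrist peg 46 [0.4955 0.1109 0.0677] [0.493 0.109 0.05 ] [0.497 0.113 0.09 ]
wrist head 335 [0.5139 0.1227 0.124 ] [0.498 0.106 0.12 ] [0.526 0.146 0.126]
wrist col axis at z.06, tilt [ 0.5074  0.1269 -0.0015  0.0085] 503 0.0005
t 32.92 q [-0.54 -0.43  2.16  0.35  0.9   1.63] p [ 0.4136 -0.1108  0.2388] F [0.  0.3 0.8] gap 0.0361 
R [[0.6, -0.673, 0.433], [-0.568, -0.739, -0.362], [0.564, -0.029, -0.826]]
```

View pics/top17.png

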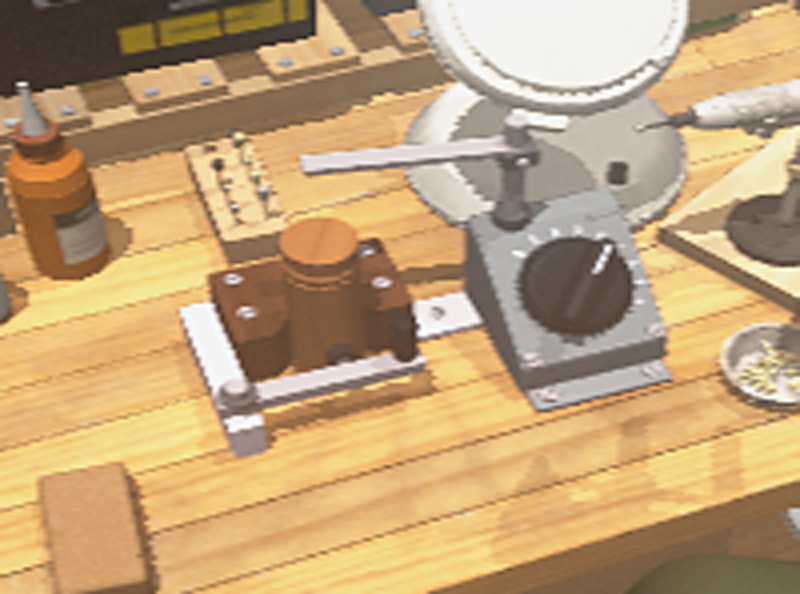

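View pics/scene17.png

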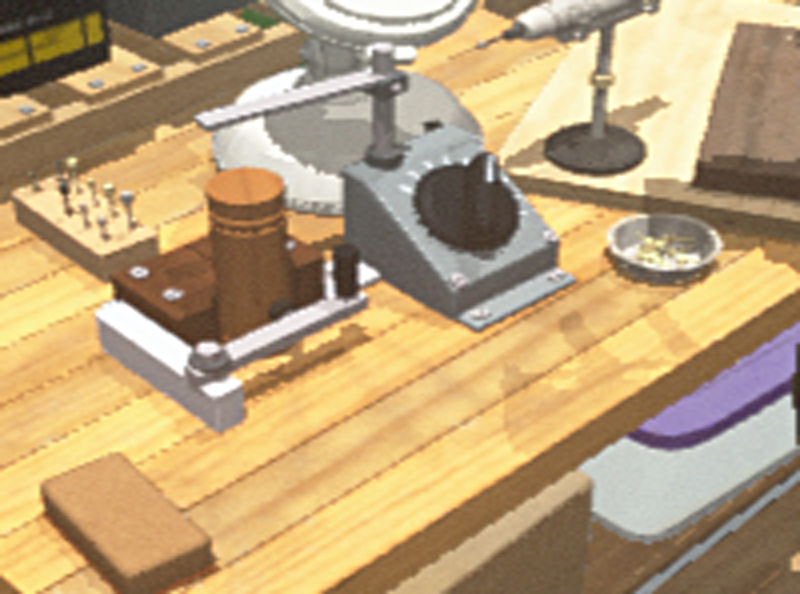

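```bash
python3 -m pendant '[36,0,0,0,0,0,0, 36,0,0,0,0,0,0]'; python3 -c "
from station import sign_off
print(sign_off())"
```

```text
t: 33.08
eef_pos: [0.4136, -0.1088, 0.2364]
tool_rot: [-0.094, 0.89, -0.348, 0.278]
wrist_force: [0.7, -0.5, 0.5]
finger_gap: 0.0364
the job is handed in; nothing more can be done
None
```

The jig is set up and I handed the job in at 33.1 s. The column stands head up in the V with the clamp bar shut on it. The dial went back to its zero stop and then forward four clicks.

**Last checks:**
- **Column:** it stands at about (0.508, 0.129), within about 2 mm of where it met the V. The camera fits put its tilt at 0.01–0.02 rad.
- **Clamp:** I pushed the peg until the pad pressed on the column (about 21 N). The angle came out between −0.02 and −0.04 rad across the arm reading and two cameras.
- **Dial:** the stop was felt as about 0.5 N m of resistance. After release the white line sits on the fifth of nine ticks, the fourth click, with the bar 39.5° clockwise of straight up the slope (40° expected).
- **Sanding block and dish:** I saw no sign that either had moved, but I compared them only by eye, not by measurement.
- **Robot:** it stands clear of everything, with wrist force near zero.

**What failed or disagreed:**
- **First grasp:** it closed on nothing, because the real fingertips are about 36 mm short of the reported tool point. I used that offset from then on.
- **Cameras:** the wrist camera and the two fixed cameras differ by about 4 mm in y.
- **V position:** the column met the V 3–4 mm further in x than the camera estimate. I used the touched position.

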